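# Make up the ball-roll kit and the ring-toss kit

## Robot

A 7-joint arm with a two-finger parallel gripper is mounted at the origin on the work surface. World frame = base frame: x ahead of the robot, y to its left, z up, the work surface at z = 0. Lengths are in m, angles in rad, forces in N, time in s.
With the tool pointing down it reaches from about 0.4 to 0.875 m from the base axis. Payload 19.3 kg.
Tool frame: the origin (TCP) lies at the very end of the fingers, on their centre line; the grasp point (between the pads) lies 19 mm behind it; z points along the fingers, y is the direction in which the jaws open and shut (so a half turn about z gives the same grasp; the last joint's range is limited). The gripper opens to 85 mm and grips with 20 to 120 N. Pads are 22 mm wide; open, the fingers measure 114 mm over their backs; the gripper's body (76 mm by 85 mm) begins 54 mm behind the grasp point. The pads swing forward as they close: fully open they stand 13 mm farther back than shut.
Start: joints at [1.277, 0.521, -0.036, 1.599, 0.021, 1.021, -0.113], TCP at [0.139, -0.609, 0.197] pointing down, gripper open.
Joint ranges: [-2.91, 2.91], [-0.3, 2.13], [-1.5, 1.42], [0.17, 2.43], [-1.26, 4.41], [0.16, 1.93], [-2.52, 2.52]. Speed limits (rad/s): [1.89, 1.89, 2.39, 2.39, 3.01, 3.01, 3.01].

## Interface

Orientations are given as a rotation vector (axis times angle).
In Python, from bench import env gives the robot as it stands.
- The arm moves only by the shell command python3 -m creep 'ROWS' [OPENING]. ROWS is JSON, a list of rows, each an object with "translation": the shift along the tool's x, y, z in m, a list of three; "rot": the turn, a rotation vector about the tool's x, y, z in rad, a list of three. In form: [{"translation": [tx, ty, tz], "rot": [ax, ay, az]}, ...]. A call has 1 to 12 rows; each row shifts and turns the pose as measured when the row begins, along the tool's axes as they then stand; what a row does not reach is not made up. A row lasts 1/12 s, in which the tool goes at most 41.7 mm and 7.16 degrees, less where a joint would pass 70% of its speed; a pose out of reach is approached as far as the arm can. A call is refused whole if a number of a shift passes 0.0417 or a number of a turn 0.125, either way. A call with a gripper value outside its range is refused whole. OPENING is the closure in counts, from 0 (fully open) to 255 (shut), set as the call begins (- or left out, the last holds). The fingers move at their own pace and stop on an object; the grip force is fixed at half the most. Time passes only in rows, so rows that do not move let the fingers close. It gives the time, the measured TCP pose, the force and the opening at its end, in the units of the state.
- env.sense(): the state, without advancing time (a new reading comes with each control period).
- env.snapshot(name): name is "side" or "top"; returns the picture (400x640x3 uint8, red, green, blue); there is no depth.
- env.camera_params(name): a dict with "intrinsics" (3x3 intrinsics, pixels), "eye" and "rotation" of the camera in the world. Camera axes: x right, y up, looking along -z (the intrinsics and any distortion apply to the point x, -y, -z); pixel columns grow to the right and rows downward; lengths in m; the calibration is good to about 2 mm. A picture is of the moment at which its call begins. camera_params takes no time and is no camera call.
- env.close_job(): hands the job in, once; it reports no verdict.
Trained networks look in the newest picture that a camera, given by its name, has taken for a name from the list of things; names that differ only in an ending like _2 or _b are one class to them, and where a whole thing is asked for, a point or a joint stands for the part that bears it (a point fixed in the world has none). Each returns a list of dicts, best first, with "confidence" (0 to 1); they miss things now and then, are a little off and sometimes report something else, mostly with a low value. They report only what shows in the picture. A call takes as long as a camera call. They do not tell look-alikes from the thing itself.
- env.spot_in(camera, label): "at" ([x, y, z] in m, in world coordinates, good to about 4 mm: the middle of the surface that is visible of it).
- env.regions_of(camera, label): "region" (400x640 bool, what is visible of it).
- env.spot_point(camera, label): "at" ([x, y, z] in m, in world coordinates, good to about 4 mm: a listed point, or the origin of a listed thing).
The state is a dict: "time": time; "qpos": joint angles; "qd": joint speeds; "joint_torque": joint torques, N m; "position": TCP position; "tool_rot": TCP orientation; "force": force on the tool from outside, world axes, zero at the start; "wrist_torque": the same for the moment, N m; "finger_gap": finger opening in m.
Only numpy, scipy, OpenCV 4.12 (cv2) and the standard library are available. Lean on these libraries where they do the work, as an engineer would, in place of code of your own. Each camera call takes 0.05 s, during which the arm holds its last target.

## Task

Make up the two play kits from the toys on the bench. The ball-roll kit goes in the blue tray: the orange bridge standing on its feet in the long compartment, the red ball seated in the round hole and the plain straight purple peg standing upright in the remaining compartment. The ring-toss kit goes in the yellow tray: the purple post standing on its broad foot with the teal ring lying flat around it; leave the toy car, the piggy bank and the crayon pot where they are.

Things in the scene. Friction and masses are not known exactly. Their poses are not given: they have to be found in the camera images.
- bridge: Orange wooden bridge block: 116 mm long (its x), 40 mm thick (its y), 60 mm high, with a round-topped arch 56 mm wide and 46 mm high running through it along y; the solid crown over the arch is 14 mm high. About 120 g. Origin: centre of the underside, z up. Starts standing on its feet on the bench.
- ball: Red hard silicone ball, 42 mm in diameter, about 45 g. Origin: the ball's centre. Starts at rest on the bench.
- peg: Plain straight purple plastic peg (the skittle), without a foot: 28 mm in diameter, 60 mm high, about 40 g. Origin: centre of the underside, z up. Starts standing on the bench.
- post: Purple plastic post with a broad round foot: foot 50 mm in diameter and 10 mm high, shaft 20 mm in diameter, 60 mm high in all, about 60 g. Origin: centre of the underside, z up. Starts standing on the bench.
- ring: Teal wooden tossing ring, lying flat: outside diameter 64 mm, hole 40 mm, 22 mm high, about 45 g. It passes over the post's shaft and rests on its foot. Origin: centre of the underside, z up.
- blue_tray: Blue-floored birch tray, fixed, 160 (x) by 154 mm (y). Origin: centre of underside. Floor 6 mm above the bench; lips and dividers 6 mm thick, tops at 14 mm. Long compartment 148 (x) by 68 mm, centre (0, +37). Ball compartment 75 by 68, centre (+36, -37), where a 25 mm round hole seats the ball, its centre then 23 mm above the bench. Peg compartment 67 by 68, centre (-40, -37).
- yellow_tray: Yellow-floored birch kit tray, fixed: 96 by 96 mm, one open compartment 84 by 84 mm; floor 6 mm above the bench, lips 6 mm thick and 14 mm high (8 mm above the floor). Origin: centre of the underside, z up.
- car: Small green wooden toy car with a birch cab, 75 mm long (x), 46 mm wide over the wheels, 38 mm high; standing among the toys, in neither kit. Not to be moved. Origin: centre of the underside.
- piggy: Pink ceramic piggy bank, about 95 mm long (x), 61 mm wide, 74 mm high over the ears, beyond the toys. Not to be moved. Origin: centre of the underside.
- pot: White ceramic pot of wax crayons, 68 mm in diameter, 80 mm high with the crayons, beyond the toys. Not to be moved. Origin: centre of the underside.
Mind the look-alikes: they are no part of the job. Leave any pink look-alike of the post alone.

How it is judged:
By the outcome, as a careful person would: the job done as asked, in the order asked, and still so for the second after the job is handed in, with the robot touching nothing.
It also fails if it takes over 128 s, if anything falls off the work surface, if the arm or the gripper's body presses on something with over 40 N, if the wrist force passes 120 N, or if a joint passes its speed limit or range.

## Working session

There is one attempt and no reset: what is moved stays moved. The work goes in short steps, Python scripts to look and compute and a shell command to move; the robot and the scene stay as the last step left them, time stands still between calls to the robot, and variables do not carry over. Pictures are saved under pics/ and viewed, and the job is handed in when it is done.

```bash
ls; mkdir -p pics
python3 - <<'E'
from bench import env
import cv2, numpy as np
s=env.sense()
for k in s: print(k, np.round(s[k],4))
for n in ("side","top"):
    im=env.snapshot(n); cv2.imwrite(f"pics/{n}0.png",im[:,:,::-1])
    p=env.camera_params(n); print(n,{k:np.round(v,4).tolist() if not isinstance(v,str) else v for k,v in p.items()})
E
```

```text
pics
time 0.0
qpos [ 1.2768  0.522  -0.0363  1.6     0.0212  1.0211 -0.1128]
qd [ 0.0008  0.0004  0.0011  0.0001 -0.0005 -0.0018  0.0016]
joint_torque [ 3.50000e-03 -9.27117e+01  1.98220e+00 -3.69927e+01  1.81000e-02
  8.30000e-03  0.00000e+00]
position [ 0.1386 -0.6091  0.196 ]
tool_rot [-3.1209e+00 -3.5070e-01  3.0000e-04]
force [-0.0053  0.4392  0.2833]
wrist_torque [-0.001  -0.0024 -0.0301]
finger_gap 0.0854
side {'intrinsics': [[398.6934, 0.0, 318.8264], [0.0, 398.6934, 198.4534], [0.0, 0.0, 1.0]], 'eye': [0.2992, -0.722, 0.5482], 'rotation': [1.0056, -0.2057, -0.3978]}
top {'intrinsics': [[408.8067, 0.0, 319.3696], [0.0, 408.8067, 203.5069], [0.0, 0.0, 1.0]], 'eye': [0.472, 0.0216, 1.1082], 'rotation': [0.0877, -0.1297, -1.5543]}
```

View pics/side0.png

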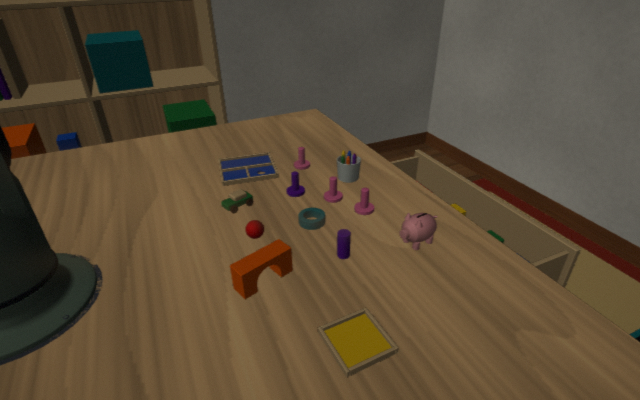

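View pics/top0.png

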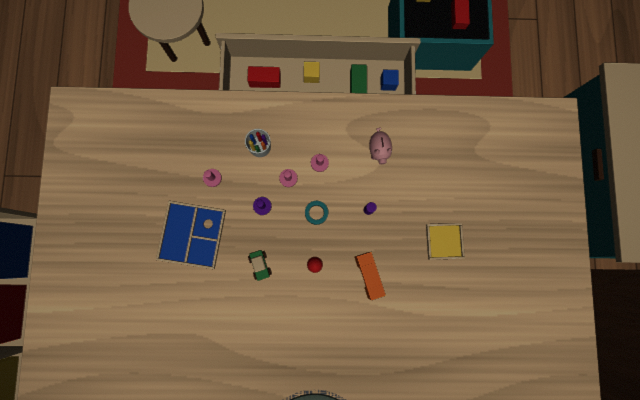

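```bash
cat > h.py <<'E'
from bench import env
import cv2, numpy as np
from scipy.spatial.transform import Rotation as R
def cam(n):
    p=env.camera_params(n); return np.array(p['intrinsics']),np.array(p['eye']),R.from_rotvec(p['rotation']).as_matrix()
def proj(n,X):
    K,e,M=cam(n); c=(np.atleast_2d(X)-e)@M; c=c*[1,-1,-1]; u=c@K.T; return u[:,:2]/u[:,2:]
def ray(n,uv,z):
    K,e,M=cam(n); uv=np.atleast_2d(uv).astype(float)
    d=np.c_[uv,np.ones(len(uv))]@np.linalg.inv(K).T; d=(d*[1,-1,-1])@M.T
    return e+d*((z-e[2])/d[:,2])[:,None]
def snap(n,f):
    im=env.snapshot(n); cv2.imwrite(f"pics/{f}.png",im[:,:,::-1]); return im
E
python3 - <<'E'
from h import *
print(env.camera_params('top').keys())
s=env.sense()
for n in('top','side'): print(n,proj(n,[s['position'],[0,0,0],[0.5,0,0]]).round(0).tolist())
for L in ['bridge','ball','peg','post','ring','blue_tray','yellow_tray','car','piggy','pot']:
    r=env.spot_point('top',L); print(L,[(np.round(d['at'],3).tolist(),round(d['confidence'],2)) for d in r])
E
```

```text
dict_keys(['intrinsics', 'eye', 'rotation'])
top [[601.0, 422.0], [314.0, 449.0], [316.0, 250.0]]
side [[-27.0, 720.0], [17.0, 302.0], [271.0, 233.0]]
bridge [([0.438, -0.14, 0.0], 0.63)]
ball [([0.462, 0.001, 0.013], 0.74)]
peg [([0.613, -0.143, -0.002], 0.41)]
post [([0.744, -0.011, -0.003], 0.84), ([0.62, 0.148, -0.003], 0.54), ([0.695, 0.075, -0.0], 0.51), ([0.696, 0.285, -0.003], 0.5)]
ring [([0.604, -0.002, -0.001], 0.61), ([0.781, -0.171, -0.004], 0.55), ([0.609, -0.141, -0.0], 0.34)]
blue_tray [([0.541, 0.333, -0.004], 0.68)]
yellow_tray [([0.532, -0.35, 0.0], 0.65)]
car [([0.46, 0.149, -0.002], 0.82)]
piggy [([0.782, -0.172, -0.001], 0.92)]
pot [([0.786, 0.161, -0.005], 0.87)]
```

Run:
```python
from h import *
im=cv2.imread('pics/top0.png')
a=cv2.resize(im[185:305,150:300],None,fx=5,fy=5,interpolation=cv2.INTER_CUBIC); cv2.imwrite('pics/za.png',a)
a=cv2.resize(im[190:310,295:475],None,fx=4.4,fy=4.4,interpolation=cv2.INTER_CUBIC); cv2.imwrite('pics/zb.png',a)
hsv=cv2.cvtColor(im,cv2.COLOR_BGR2HSV)
roi=lambda m,x0,x1,y0,y1:(np.pad(m[y0:y1,x0:x1],((y0,400-y1),(x0,640-x1))))
def mk(lo,hi,box):
    m=roi(cv2.inRange(hsv,lo,hi),*box); ys,xs=np.nonzero(m); print(box,len(xs),xs.mean().round(2),ys.mean().round(2), cv2.minAreaRect(np.c_[xs,ys].astype(np.float32))); 
mk((5,200,100),(15,255,255),(340,400,240,310))
mk((100,120,90),(125,255,255),(150,235,195,275))
mk((20,170,120),(32,255,255),(420,475,215,270))
mk((80,80,40),(100,255,255),(295,340,190,235))
mk((120,80,40),(150,255,255),(355,385,195,225))
mk((120,80,40),(150,255,255),(245,280,190,222))
for p in [(370,208),(365,265),(316,203),(445,241),(180,235),(262,206),(315,265),(300,310)]: print(p,hsv[p[1],p[0]])
```

```text
(340, 400, 240, 310) 671 370.39 275.55 ((370.3500061035156, 275.5500183105469), (45.53679656982422, 14.862703323364258), 71.56504821777344)
(150, 235, 195, 275) 2478 189.8 234.87 ((190.51698303222656, 234.409423828125), (52.399375915527344, 56.14657211303711), 10.619654655456543)
(420, 475, 215, 270) 893 444.84 240.9 ((445.0, 241.0), (30.0, 30.0), 90.0)
(295, 340, 190, 235) 241 316.02 212.0 ((316.0, 212.0), (22.0, 22.0), 90.0)
(355, 385, 195, 225) 100 370.15 207.77 ((370.3399963378906, 208.11997985839844), (9.475231170654297, 12.303659439086914), 8.13010311126709)
(245, 280, 190, 222) 249 261.73 205.56 ((261.5, 205.5), (17.0, 17.0), 90.0)
(370, 208) [137 193  90]
(365, 265) [ 10 207 133]
(316, 203) [ 90 161  79]
(445, 241) [ 22 181 156]
(180, 235) [109 204 104]
(262, 206) [137 212  54]
(315, 265) [  1 213 127]
(300, 310) [ 17 103 159]
```

View pics/za.png

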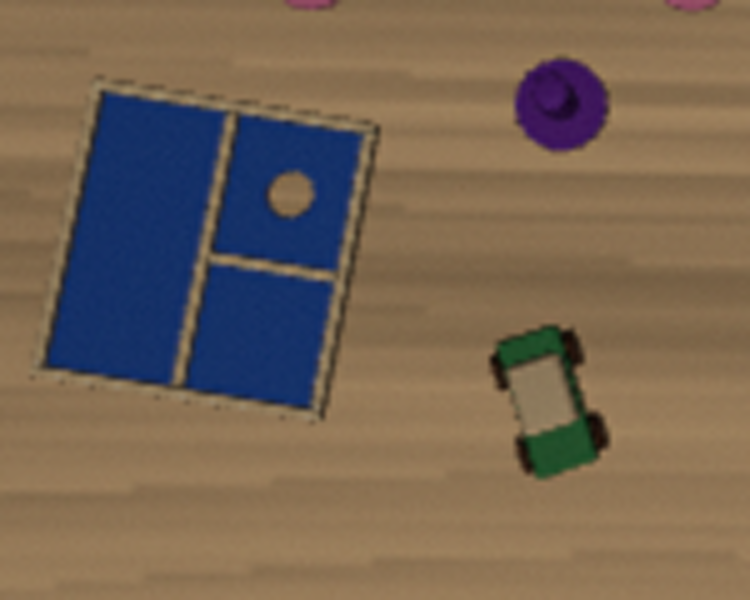

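View pics/zb.png

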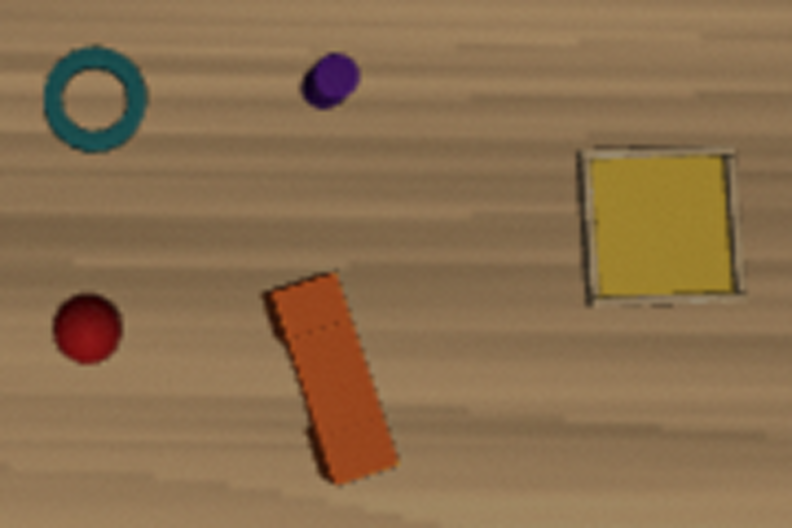

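```bash
cat > m.py <<'E'
from h import *
def A(p): return (np.array(p,float)+.5)/5-.5+[150,185]
def B(p): return (np.array(p,float)+.5)/4.4-.5+[295,190]
def pr(n,X): print(n,np.round(X,4).tolist())
def rect(n,uv,z):
    P=ray('top',uv,z)[:,:2]; pr(n+' pts',P); pr(n+' c',P.mean(0)); 
    e=[np.linalg.norm(P[i]-P[(i+1)%4]) for i in range(4)]; ang=[np.degrees(np.arctan2(*(P[(i+1)%4]-P[i])[::-1])) for i in range(4)]
    print('  len',np.round(e,4),'ang',np.round(ang,1))
rect('bridge',B([(270,292),(335,272),(398,463),(337,485)]),.06)
rect('yellow',B([(583,152),(734,150),(742,295),(592,302)]),.014)
rect('blue',A([(97,82),(375,128),(320,417),(40,375)]),.014)
pr('hole',ray('top',A([(291,194)]),.006)); pr('junction',ray('top',A([(212,260)]),.014))
pr('postfoot',ray('top',A([(562,104)]),.01)); pr('posttop',ray('top',A([(550,92)]),.06))
pr('ring',ray('top',B([(96,99)]),.022)); pr('ball',ray('top',B([(88,329)]),.021)); pr('peg',ray('top',B([(334,78)]),.06))
E
python3 m.py
python3 - <<'E'
from h import *
im=cv2.imread('pics/side0.png'); cv2.imwrite('pics/zs.png',cv2.resize(im[140:380,210:450],None,fx=2.5,fy=2.5,interpolation=cv2.INTER_CUBIC))
for n,p in dict(peg=[.611,-.142,.06],ring=[.605,0,.022],ball=[.46,0,.021]).items(): print(n,((proj('side',p)-[210,140])*2.5).round(0))
E
```

```text
bridge pts [[0.4849, -0.1006], [0.4968, -0.1385], [0.3885, -0.1741], [0.3758, -0.1389]]
bridge c [0.4365, -0.138]
  len [0.0397 0.1141 0.0374 0.1156] ang [ -72.4 -161.8  109.8   19.4]
yellow pts [[0.5731, -0.2989], [0.5757, -0.3927], [0.4871, -0.3944], [0.4818, -0.3021]]
yellow c [0.5294, -0.347]
  len [0.0938 0.0886 0.0924 0.0914] ang [ -88.4 -178.9   93.3    2. ]
blue pts [[0.6254, 0.3961], [0.6028, 0.247], [0.4496, 0.2691], [0.4697, 0.4161]]
blue c [0.5369, 0.3321]
  len [0.1508 0.1549 0.1484 0.157 ] ang [-98.6 171.8  82.2  -7.3]
hole [[0.5674, 0.292, 0.006]]
junction [[0.5311, 0.3299, 0.014]]
postfoot [[0.6179, 0.148, 0.01]]
posttop [[0.6174, 0.1487, 0.06]]
ring [[0.6004, 0.001, 0.022]]
ball [[0.4621, 0.004, 0.021]]
peg [[0.6105, -0.1385, 0.06]]
peg [[332. 232.]]
ring [[257. 185.]]
ball [[109. 226.]]
```

View pics/zs.png

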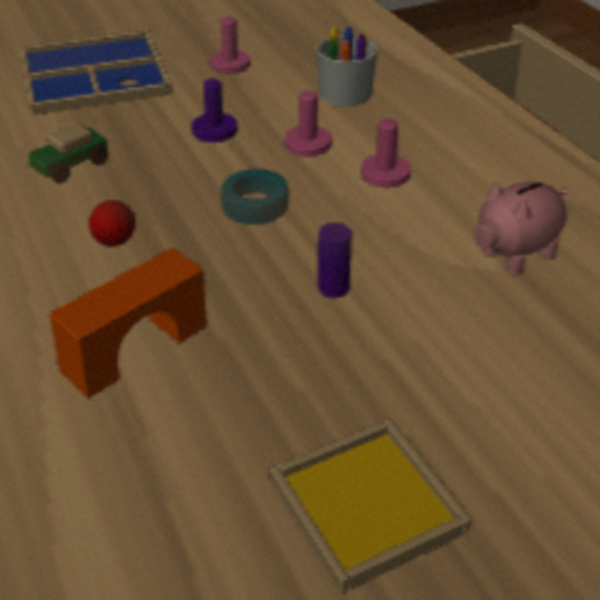

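```bash
cat > go.py <<'E'
import sys
from h import *
# x y z yaw(deg of tool x) -> total tool shift & rotvec remaining
def need(x,y,z,yaw):
    s=env.sense(); T=R.from_rotvec(s['tool_rot']); 
    D=R.from_euler('z',yaw,degrees=True)*R.from_euler('x',180,degrees=True)
    sh=T.inv().apply(np.array([x,y,z])-s['position']); rv=(T.inv()*D).as_rotvec()
    if abs(rv[2])>np.pi/2: print('(half-turn?)')
    xa=T.apply([1,0,0])
    print('t %.2f pos %s yaw %.1f gap %.4f F %s q %s'%(s['time'],np.round(s['position'],4),np.degrees(np.arctan2(xa[1],xa[0])),s['finger_gap'],np.round(s['force'],1),np.round(s['qpos'],2)))
    n=max(1,int(np.ceil(max(np.abs(sh).max()/.0417,np.abs(rv).max()/.125))))
    print('total shift',np.round(sh,4),'rot',np.round(rv,4),'n',n,'per',np.round(sh/n,4),np.round(rv/n,4))
need(*map(float,sys.argv[1:5]))
E
python3 go.py .437 -.138 .18 18.5
```

```text
t 0.60 pos [ 0.1387 -0.6094  0.1966] yaw 12.8 gap 0.0855 F [ 0.  -0.1 -0.6] q [ 1.28  0.52 -0.04  1.6   0.02  1.02 -0.11]
total shift [ 0.3955 -0.3934  0.0166] rot [-0.0001  0.     -0.0991] n 10 per [ 0.0396 -0.0393  0.0017] [-0.      0.     -0.0099]
```

```bash
sed -i 's#np.abs(sh).max()/.0417#np.linalg.norm(sh)/.04#' go.py
python3 -m creep '[{"translation":[0.028,-0.028,0],"rot":[0,0,0]},{"translation":[0.028,-0.028,0],"rot":[0,0,0]},{"translation":[0.028,-0.028,0],"rot":[0,0,0]},{"translation":[0.028,-0.028,0],"rot":[0,0,0]},{"translation":[0.028,-0.028,0],"rot":[0,0,0]},{"translation":[0.028,-0.028,0],"rot":[0,0,0]},{"translation":[0.028,-0.028,0],"rot":[0,0,0]},{"translation":[0.028,-0.028,0],"rot":[0,0,0]},{"translation":[0.028,-0.028,0],"rot":[0,0,0]},{"translation":[0.028,-0.028,0],"rot":[0,0,0]}]' 0
python3 go.py .437 -.138 .18 18.5
```

```text
time: 1.43
position: [0.3521, -0.2671, 0.1953]
tool_rot: [3.119, 0.33, -0.001]
force: [1.3, -0.9, 0.2]
finger_gap: 0.0853
t 1.43 pos [ 0.3521 -0.2671  0.1953] yaw 12.1 gap 0.0853 F [ 1.3 -0.9  0.2] q [ 0.67  0.24 -0.19  2.05  0.07  0.85 -0.92]
total shift [ 0.11   -0.1086  0.0146] rot [ 0.0049  0.0017 -0.1122] n 4 per [ 0.0275 -0.0271  0.0037] [ 0.0012  0.0004 -0.0281]
```

```bash
python3 -m creep '[{"translation":[0.028,-0.028,0.004],"rot":[0,0,0]},{"translation":[0.028,-0.028,0.004],"rot":[0,0,0]},{"translation":[0.028,-0.028,0.004],"rot":[0,0,0]},{"translation":[0.028,-0.028,0.004],"rot":[0,0,0]},{"translation":[0,0,0],"rot":[0,0,-0.11]},{"translation":[0,0,0],"rot":[0,0,0]}]' 0
python3 go.py .437 -.138 .08 18.5
python3 - <<'E'
from h import *
im=snap('top','t1'); snap('side','s1')
cv2.imwrite('pics/t1z.png',cv2.resize(im[180:330,290:480,::-1],None,fx=4,fy=4))
E
```

```text
time: 1.93
position: [0.446, -0.1184, 0.1799]
tool_rot: [3.094, 0.512, 0.008]
force: [-0.3, -1.0, -0.5]
finger_gap: 0.0853
t 1.93 pos [ 0.446  -0.1184  0.1799] yaw 18.8 gap 0.0853 F [-0.3 -1.  -0.5] q [ 0.38  0.29 -0.31  2.03  0.12  0.83 -1.24]
total shift [-0.0152  0.015   0.0999] rot [ 0.0067 -0.004   0.0051] n 3 per [-0.0051  0.005   0.0333] [ 0.0022 -0.0013  0.0017]
```

View pics/t1z.png

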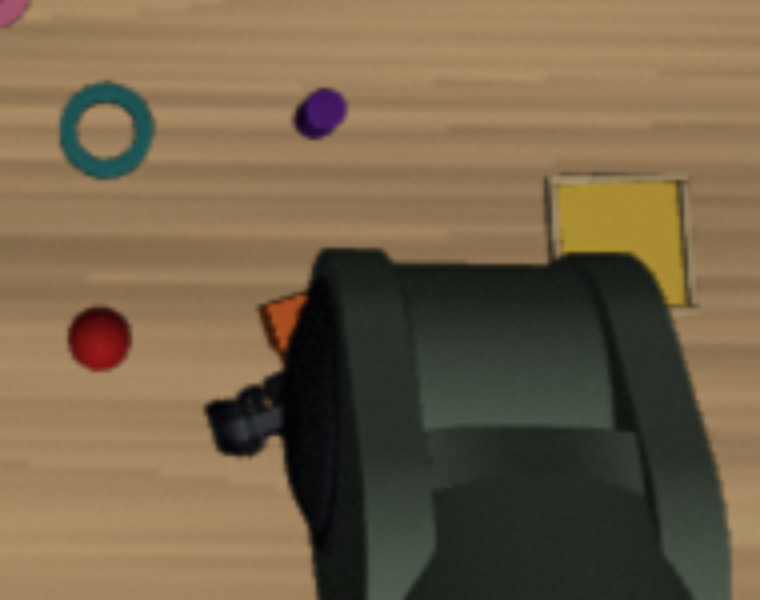

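View pics/s1.png

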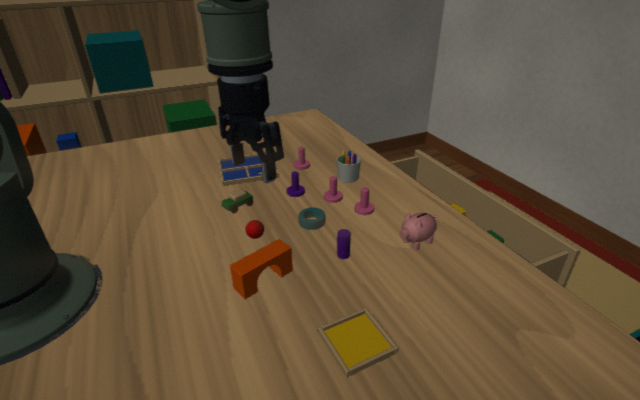

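```bash
python3 -m creep '[{"translation":[-0.015,0.015,0],"rot":[0.006,-0.004,0.005]},{"translation":[0,0,0],"rot":[0,0,0]},{"translation":[0,0,0.035],"rot":[0,0,0]},{"translation":[0,0,0.035],"rot":[0,0,0]},{"translation":[0,0,0.02],"rot":[0,0,0]},{"translation":[0,0,0],"rot":[0,0,0]}]' 0
python3 go.py .437 -.138 .03 18.5;  python3 - <<'E'
from h import *
im=snap('side','s2');  s=env.sense(); print(proj('side',s['position']))
cv2.imwrite('pics/s2z.png',cv2.resize(im[160:320,180:380,::-1],None,fx=3.5,fy=3.5))
E
```

```text
time: 2.53
position: [0.4343, -0.1483, 0.0898]
tool_rot: [3.105, 0.44, 0.008]
force: [-1.1, -0.2, -0.6]
finger_gap: 0.0854
t 2.53 pos [ 0.4343 -0.1483  0.0898] yaw 16.1 gap 0.0854 F [-1.1 -0.2 -0.6] q [ 0.4   0.43 -0.25  2.12  0.19  0.6  -1.28]
total shift [ 0.0052 -0.0095  0.0598] rot [ 0.0065 -0.0044 -0.041 ] n 2 per [ 0.0026 -0.0048  0.0299] [ 0.0033 -0.0022 -0.0205]
[[259.69370484 245.89125485]]
```

View pics/s2z.png

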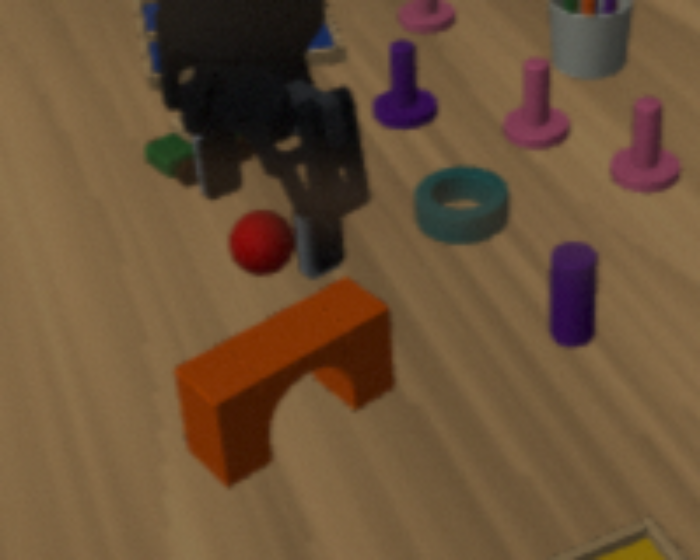

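Run:
```python
from h import *
s=env.sense(); T=R.from_rotvec(s['tool_rot']); p=s['position']; print(p)
for dz in (0,.013,.03):
  for d in (-.043,.043): print(dz,d,((proj('side',p+T.apply([0,d,-dz]))-[180,160])*3.5).round(0), ((proj('top',p+T.apply([0,d,-dz])))).round(0))
```

```text
[ 0.43482874 -0.14842275  0.09131597]
0 -0.043 [[235. 264.]] [[360. 281.]]
0 0.043 [[326. 340.]] [[394. 272.]]
0.013 -0.043 [[232. 245.]] [[361. 282.]]
0.013 0.043 [[324. 320.]] [[395. 272.]]
0.03 -0.043 [[229. 219.]] [[362. 282.]]
0.03 0.043 [[321. 293.]] [[396. 272.]]
```

Run:
```python
from h import *
im=snap('top','t3')
cv2.imwrite('pics/t3z.png',cv2.resize(im[220:340,320:470,::-1],None,fx=5,fy=5))
```

```text
(no output)
```

View pics/t3z.png

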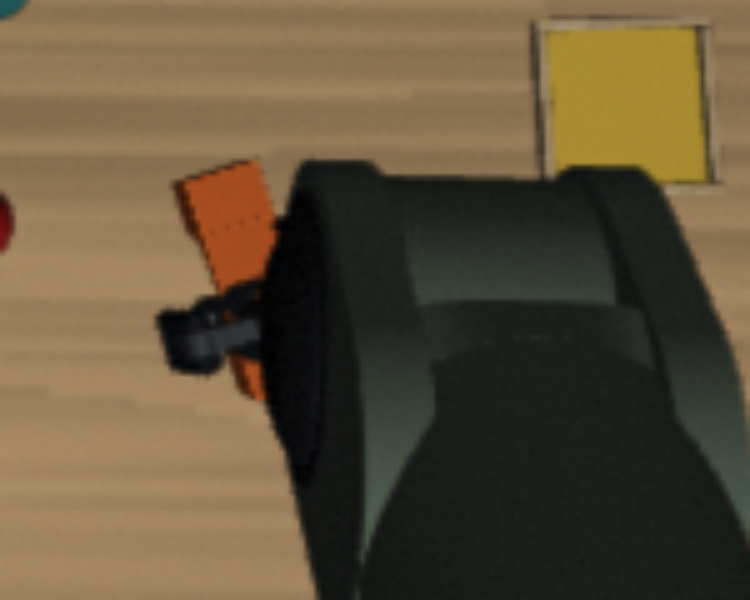

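```bash
python3 -m creep '[{"translation":[0,0,-0.02],"rot":[0,0,0]},{"translation":[0,0,0],"rot":[0,0,0]},{"translation":[0,0,0],"rot":[0,0,0]},{"translation":[0,0,0],"rot":[0,0,0]},{"translation":[0,0,0],"rot":[0,0,0]},{"translation":[0,0,0],"rot":[0,0,0]},{"translation":[0,0,0],"rot":[0,0,0]},{"translation":[0,0,0],"rot":[0,0,0]},{"translation":[0,0,0],"rot":[0,0,0]},{"translation":[0,0,0],"rot":[0,0,0]}]' 255
 python3 - <<'E'
from h import *
im=snap('side','s4'); s=env.sense(); print(s['position'],s['finger_gap'],(proj('side',s['position'])-[180,160])*3.5)
cv2.imwrite('pics/s4z.png',cv2.resize(im[160:320,180:380,::-1],None,fx=3.5,fy=3.5))
E
```

```text
time: 3.47
position: [0.4377, -0.1508, 0.1198]
tool_rot: [3.101, 0.429, 0.023]
force: [-0.6, 0.3, 0.1]
finger_gap: -0.0001
[ 0.43763513 -0.15075407  0.11973997] -0.000114182971357153 [[280.46303363 258.05185333]]
```

View pics/s4z.png

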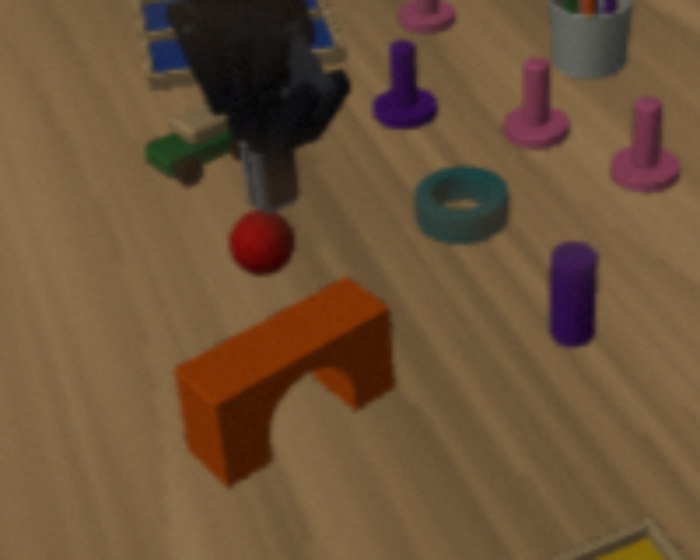

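Run:
```python
from h import *
s=env.sense(); p=s['position']
for n in('side','top'):
    b=proj(n,p); print(n,b.round(1),[ (proj(n,p+.01*np.eye(3)[i])-b)[0].round(2).tolist() for i in range(3)])
im=snap('top','t5'); cv2.imwrite('pics/t5z.png',cv2.resize(im[160:400,260:500,::-1],None,fx=2.5,fy=2.5))
cv2.imwrite('pics/s4full.png',cv2.imread('pics/s4.png')[0:260,120:380].repeat(2,0).repeat(2,1))
```

```text
side [[260.1 233.7]] [[5.32, -1.44], [-1.66, -2.98], [-0.51, -4.51]]
top [[379.8 275.9]] [[-0.04, -4.23], [-4.16, -0.05], [0.73, 0.16]]
```

View pics/t5z.png

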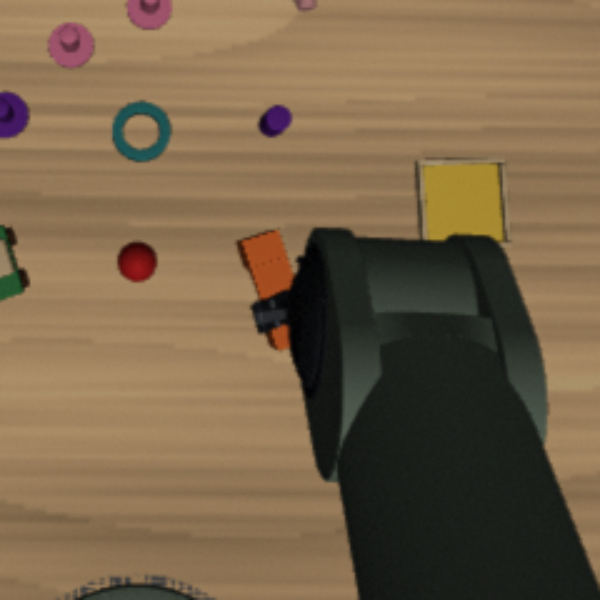

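View pics/s4full.png

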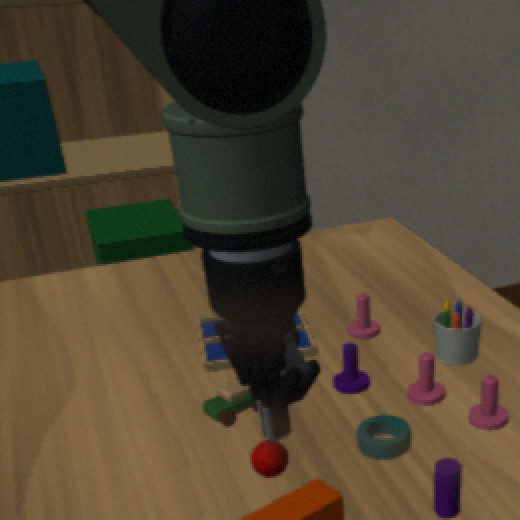

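```bash
python3 go.py .53 -.07 .06 16
```

```text
t 3.57 pos [ 0.4376 -0.1508  0.1198] yaw 15.8 gap -0.0001 F [-0.2 -0.8 -0.4] q [ 0.41  0.38 -0.26  2.09  0.17  0.67 -1.26]
total shift [ 0.11   -0.0534  0.0606] rot [ 0.0127 -0.0132 -0.0041] n 4 per [ 0.0275 -0.0134  0.0151] [ 0.0032 -0.0033 -0.001 ]
```

```bash
python3 -m creep '[{"translation":[0.036,-0.018,0],"rot":[0,0,0]},{"translation":[0.036,-0.018,0],"rot":[0,0,0]},{"translation":[0.038,-0.018,0],"rot":[0,0,0]},{"translation":[0,0,0],"rot":[0.012,-0.013,0]},{"translation":[0,0,0.03],"rot":[0,0,0]},{"translation":[0,0,0.03],"rot":[0,0,0]},{"translation":[0,0,0],"rot":[0,0,0]}]' 255
python3 go.py .53 -.07 .02 16
 python3 - <<'E'
from h import *
im=snap('side','s6'); s=env.sense(); print((proj('side',s['position'])-[180,160])*3.5)
cv2.imwrite('pics/s6z.png',cv2.resize(im[160:320,180:380,::-1],None,fx=3.5,fy=3.5))
E
```

```text
time: 4.15
position: [0.5336, -0.0654, 0.0591]
tool_rot: [3.112, 0.427, 0.004]
force: [-1.9, 0.1, -0.4]
finger_gap: 0.0001
t 4.15 pos [ 0.5336 -0.0654  0.0591] yaw 15.6 gap 0.0001 F [-1.9  0.1 -0.4] q [ 0.19  0.58 -0.24  1.94  0.22  0.65 -1.49]
total shift [-0.0048  0.0034  0.039 ] rot [ 0.0007 -0.0022 -0.0064] n 1 per [-0.0048  0.0034  0.039 ] [ 0.0007 -0.0022 -0.0064]
[[399.89136363 218.2209467 ]]
```

View pics/s6z.png

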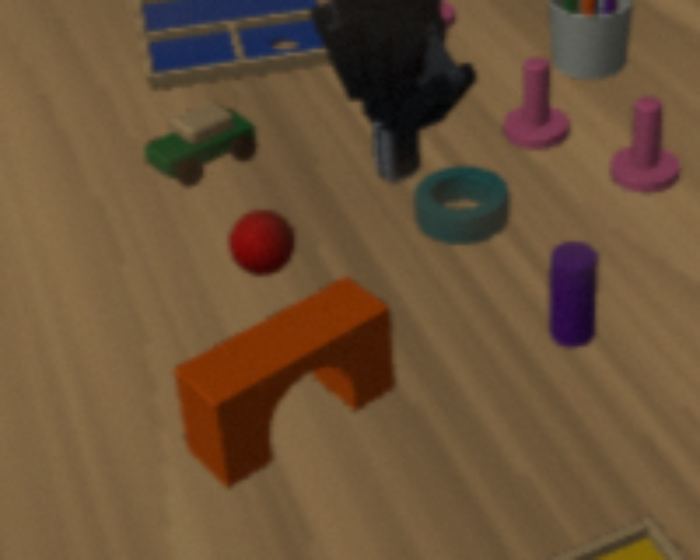

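```bash
python3 -m creep '[{"translation":[0,0,0.03],"rot":[0,0,0]},{"translation":[0,0,0],"rot":[0,0,0]}]' 255
python3 -m creep '[{"translation":[0,0,0.01],"rot":[0,0,0]},{"translation":[0,0,0],"rot":[0,0,0]}]' 255
python3 -m creep '[{"translation":[0,0,0.008],"rot":[0,0,0]},{"translation":[0,0,0],"rot":[0,0,0]}]' 255
 python3 - <<'E'
from h import *
im=snap('side','s7'); s=env.sense(); print((proj('side',s['position'])-[180,160])*3.5)
cv2.imwrite('pics/s7z.png',cv2.resize(im[160:320,180:380,::-1],None,fx=3.5,fy=3.5))
E
```

```text
time: 4.37
position: [0.5354, -0.0657, 0.033]
tool_rot: [3.111, 0.426, 0.008]
force: [-2.6, 0.7, -2.0]
finger_gap: 0.0001
time: 4.53
position: [0.5365, -0.0663, 0.0256]
tool_rot: [3.111, 0.425, 0.011]
force: [-0.2, 0.0, -0.1]
finger_gap: 0.0004
time: 4.7
position: [0.5379, -0.0668, 0.0199]
tool_rot: [3.11, 0.424, 0.016]
force: [-1.1, -0.3, -0.8]
finger_gap: -0.0002
[[409.94052812 271.29038404]]
```

View pics/s7z.png

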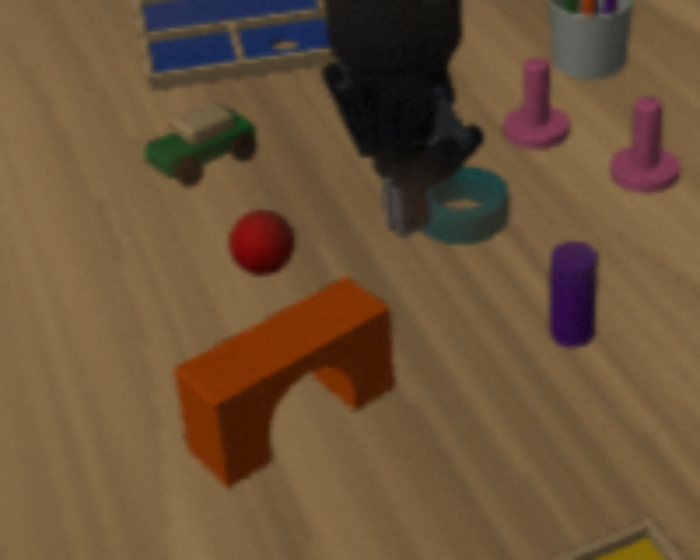

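```bash
python3 -m creep '[{"translation":[0,0,0.01],"rot":[0,0,0]},{"translation":[0,0,0],"rot":[0,0,0]}]' 255
python3 -m creep '[{"translation":[0,0,0.008],"rot":[0.006,-0.015,0]},{"translation":[0,0,0],"rot":[0,0,0]}]' 255
python3 -m creep '[{"translation":[0,0,0.006],"rot":[0,0,0]},{"translation":[0,0,0],"rot":[0,0,0]}]' 255
 python3 - <<'E'
from h import *
im=snap('side','s8'); s=env.sense(); print(s['position'],s['force'],(proj('side',s['position'])-[180,160])*3.5)
cv2.imwrite('pics/s8z.png',cv2.resize(im[160:320,180:380,::-1],None,fx=3.5,fy=3.5))
E
```

```text
time: 4.92
position: [0.5395, -0.0671, 0.0114]
tool_rot: [3.109, 0.423, 0.021]
force: [-1.0, 0.8, -0.1]
finger_gap: 0.0001
time: 5.08
position: [0.5398, -0.0672, 0.003]
tool_rot: [-3.112, -0.424, 0.005]
force: [-0.5, -0.6, -0.5]
finger_gap: -0.0006
time: 5.25
position: [0.5398, -0.0672, -0.004]
tool_rot: [-3.112, -0.424, 0.006]
force: [-0.4, 0.0, -0.0]
finger_gap: 0.0001
[ 0.54002931 -0.06717012 -0.00346889] [0.32326115 0.13031386 0.11858356] [[414.03022495 301.41309196]]
```

View pics/s8z.png

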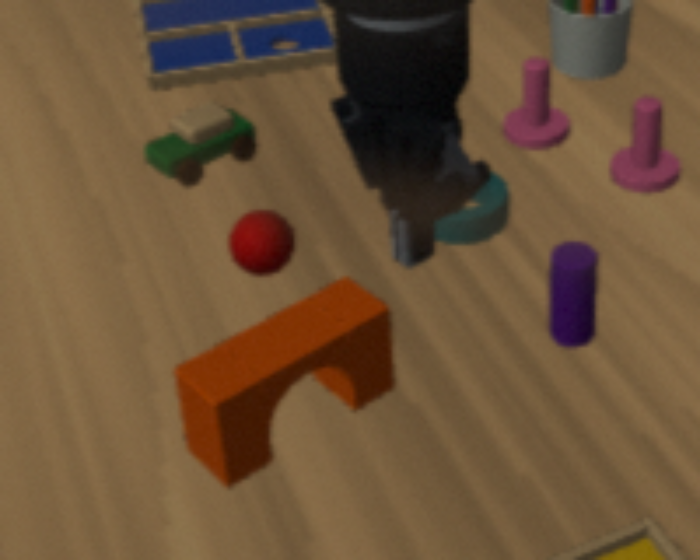

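```bash
python3 -m creep '[{"translation":[0,0,0.006],"rot":[0,0,0]},{"translation":[0,0,0],"rot":[0,0,0]}]' 255
python3 -m creep '[{"translation":[0,0,0.006],"rot":[0,0,0]},{"translation":[0,0,0],"rot":[0,0,0]}]' 255
python3 -m creep '[{"translation":[0,0,0.004],"rot":[0,0,0]},{"translation":[0,0,0],"rot":[0,0,0]}]' 255
python3 - <<'E'
from h import *
im=snap('side','s9'); s=env.sense(); print(s['position'],s['force'],(proj('side',s['position'])-[180,160])*3.5)
cv2.imwrite('pics/s9z.png',cv2.resize(im[160:320,180:380,::-1],None,fx=3.5,fy=3.5))
E
```

```text
time: 5.47
position: [0.5401, -0.0671, -0.0099]
tool_rot: [-3.112, -0.424, 0.005]
force: [-0.3, -0.5, 0.2]
finger_gap: -0.0002
time: 5.63
position: [0.54, -0.0671, -0.0165]
tool_rot: [-3.112, -0.424, 0.005]
force: [-0.1, 0.5, 0.0]
finger_gap: -0.0001
time: 5.8
position: [0.5399, -0.0671, -0.021]
tool_rot: [-3.112, -0.424, 0.005]
force: [0.5, -0.5, -0.8]
finger_gap: 0.0002
[ 0.54015384 -0.06713789 -0.02066411] [0.65182526 0.04051053 0.17546477] [[415.29591096 322.56910655]]
```

View pics/s9z.png

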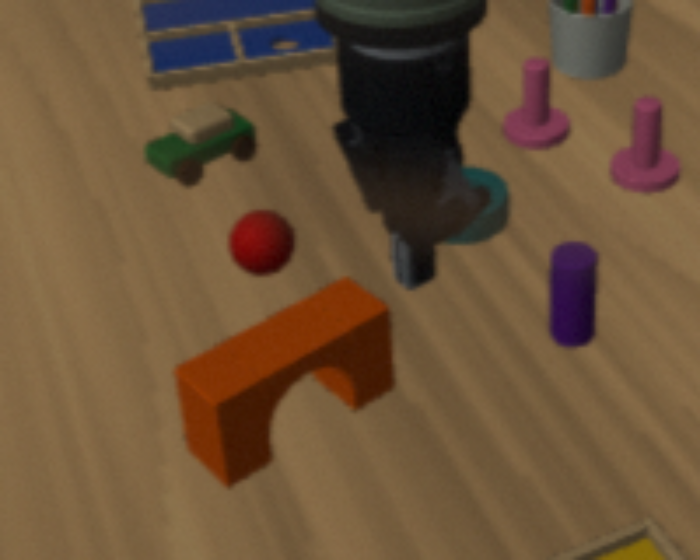

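```bash
python3 -m creep '[{"translation":[0,0,0.003],"rot":[0,0,0]},{"translation":[0,0,0],"rot":[0,0,0]}]' 255
python3 -m creep '[{"translation":[0,0,0.003],"rot":[0,0,0]},{"translation":[0,0,0],"rot":[0,0,0]}]' 255
```

```text
time: 6.02
position: [0.5403, -0.0671, -0.0238]
tool_rot: [-3.112, -0.424, 0.004]
force: [-1.3, 0.6, 1.2]
finger_gap: -0.0001
time: 6.18
position: [0.5404, -0.0672, -0.0269]
tool_rot: [-3.112, -0.424, 0.004]
force: [-0.0, -0.5, 0.2]
finger_gap: -0.0001
```

```bash
python3 -m creep '[{"translation":[0,0,0.003],"rot":[0,0,0]},{"translation":[0,0,0],"rot":[0,0,0]}]' 255
python3 -m creep '[{"translation":[0,0,0.002],"rot":[0,0,0]},{"translation":[0,0,0],"rot":[0,0,0]}]' 255
python3 - <<'E'
from h import *
im=snap('side','s10'); s=env.sense(); print(s['position'],s['force'],s['joint_torque'],(proj('side',s['position'])-[180,160])*3.5)
cv2.imwrite('pics/s10z.png',cv2.resize(im[160:320,180:380,::-1],None,fx=3.5,fy=3.5))
E
```

```text
time: 6.35
position: [0.5404, -0.0672, -0.0302]
tool_rot: [-3.113, -0.424, 0.004]
force: [-1.4, 0.3, -0.6]
finger_gap: -0.0001
time: 6.52
position: [0.5404, -0.0671, -0.0325]
tool_rot: [-3.112, -0.424, 0.004]
force: [-0.2, 1.0, -0.1]
finger_gap: -0.0003
[ 0.54051405 -0.0671438  -0.03226761] [-0.25394802 -0.46853119  0.05815634] [-4.07690671e-02 -9.46266031e+01 -1.39891841e+00 -1.90712625e+01
  3.10615590e-02 -5.89898648e-02 -2.34376715e-02] [[416.54978683 336.50858148]]
```

View pics/s10z.png

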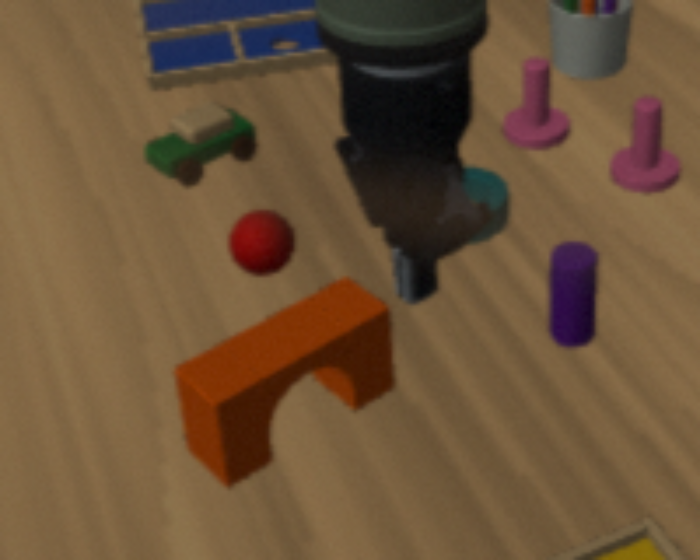

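```bash
python3 -m creep '[{"translation":[0,0,0.002],"rot":[0,0,0]},{"translation":[0,0,0],"rot":[0,0,0]}]' 255
python3 -m creep '[{"translation":[0,0,0.002],"rot":[0,0,0]},{"translation":[0,0,0],"rot":[0,0,0]}]' 255
python3 -c "
from h import *
print(ray('side',[[299.4,245.7]],0)); print(env.sense()['force'])"
```

```text
time: 6.73
position: [0.5406, -0.0672, -0.0344]
tool_rot: [-3.113, -0.423, 0.003]
force: [-0.6, -0.8, -0.6]
finger_gap: -0.0002
time: 6.9
position: [0.541, -0.0673, -0.0342]
tool_rot: [3.112, 0.423, -0.002]
force: [-0.2, 1.0, -0.3]
finger_gap: -0.0001
[[ 0.54126629 -0.07097562  0.        ]]
[-0.18862541  0.98248932 -0.28646783]
```

```bash
python3 -c "
from h import *
s=env.sense();print(s['joint_torque'].round(2) if hasattr(s['joint_torque'],'round') else s['joint_torque'],s['qpos'],s['wrist_torque'])"
python3 -m creep '[{"translation":[0,0,0.002],"rot":[0,0,0]},{"translation":[0,0,0],"rot":[0,0,0]}]' 255
python3 -c "
from h import *
s=env.sense();print(s['joint_torque'],s['qpos'],s['force'])"
```

```text
[ 1.800e-01 -9.587e+01 -1.240e+00 -1.930e+01  1.000e-02  2.300e-01
 -3.000e-02] [ 0.14875113  0.75202987 -0.18564895  1.93892213  0.28028925  0.47643447
 -1.53868125] [-0.00018481  0.00965135  0.04288624]
time: 7.07
position: [0.5416, -0.0674, -0.0342]
tool_rot: [3.111, 0.423, 0.0]
force: [1.1, -0.4, 1.0]
finger_gap: 0.0
[ 9.99654760e-02 -9.60947871e+01 -1.26460589e+00 -1.92925090e+01
  8.08888319e-03  1.91320698e-01 -3.12765269e-02] [ 0.14764626  0.75188837 -0.1845305   1.93895666  0.28098792  0.47496967
 -1.53962674] [ 1.08650878 -0.40859066  1.04516471]
```

```bash
sed -i "s/s=env.sense(); T/s=dict(env.sense()); s['position']=np.array(s['position'])+[0,0,.034]; T/" go.py
python3 -m creep '[{"translation":[0,0,-0.035],"rot":[0,0,0]},{"translation":[0,0,-0.035],"rot":[0,0,0]},{"translation":[0,0,-0.035],"rot":[0,0,0]},{"translation":[0,0,0],"rot":[0,0,-0.05]}]' 0
python3 go.py .437 -.138 .10 18.5
```

```text
time: 7.4
position: [0.5401, -0.0666, 0.0732]
tool_rot: [3.101, 0.501, -0.007]
force: [2.0, 0.8, 0.7]
finger_gap: 0.0484
t 7.40 pos [ 0.5401 -0.0666  0.1072] yaw 18.4 gap 0.0484 F [2.  0.8 0.7] q [ 0.21  0.57 -0.26  1.9   0.23  0.7  -1.44]
total shift [-0.1203  0.0354  0.0077] rot [-0.0003  0.0044 -0.0025] n 4 per [-0.0301  0.0088  0.0019] [-0.0001  0.0011 -0.0006]
```

```bash
python3 -m creep '[{"translation":[-0.03,0.009,0],"rot":[0,0,0]},{"translation":[-0.03,0.009,0],"rot":[0,0,0]},{"translation":[-0.03,0.009,0],"rot":[0,0,0]},{"translation":[-0.03,0.009,0],"rot":[0,0,0]},{"translation":[0,0,0],"rot":[0,0,0]},{"translation":[0,0,0],"rot":[0,0,0]}]' 0
python3 go.py .437 -.138 .10 18.5
```

```text
time: 7.9
position: [0.4355, -0.1409, 0.0764]
tool_rot: [3.098, 0.508, 0.004]
force: [1.0, -0.5, -0.7]
finger_gap: 0.0855
t 7.90 pos [ 0.4355 -0.1409  0.1104] yaw 18.6 gap 0.0855 F [ 1.  -0.5 -0.7] q [ 0.4   0.46 -0.28  2.12  0.23  0.58 -1.28]
total shift [ 0.0023 -0.0023  0.0104] rot [ 0.0026 -0.0022  0.0024] n 1 per [ 0.0023 -0.0023  0.0104] [ 0.0026 -0.0022  0.0024]
```

```bash
python3 -m creep '[{"translation":[0.002,-0.002,0],"rot":[0.003,-0.002,0.002]},{"translation":[0,0,0.03],"rot":[0,0,0]},{"translation":[0,0,0],"rot":[0,0,0]},{"translation":[0,0,0.02],"rot":[0,0,0]},{"translation":[0,0,0],"rot":[0,0,0]}]' 0
python3 go.py .437 -.138 .025 18.5
python3 - <<'E'
from h import *
im=snap('side','s11')
cv2.imwrite('pics/s11z.png',cv2.resize(im[160:320,180:380,::-1],None,fx=3.5,fy=3.5))
E
```

```text
time: 8.32
position: [0.4406, -0.1365, 0.0268]
tool_rot: [-3.1, -0.507, -0.004]
force: [-1.8, 0.4, -0.6]
finger_gap: 0.0856
t 8.32 pos [ 0.4406 -0.1365  0.0608] yaw 18.6 gap 0.0856 F [-1.8  0.4 -0.6] q [ 0.35  0.56 -0.23  2.14  0.28  0.47 -1.34]
total shift [-0.004   0.0003  0.0358] rot [ 0.0001 -0.0028  0.0014] n 1 per [-0.004   0.0003  0.0358] [ 0.0001 -0.0028  0.0014]
```

View pics/s11z.png

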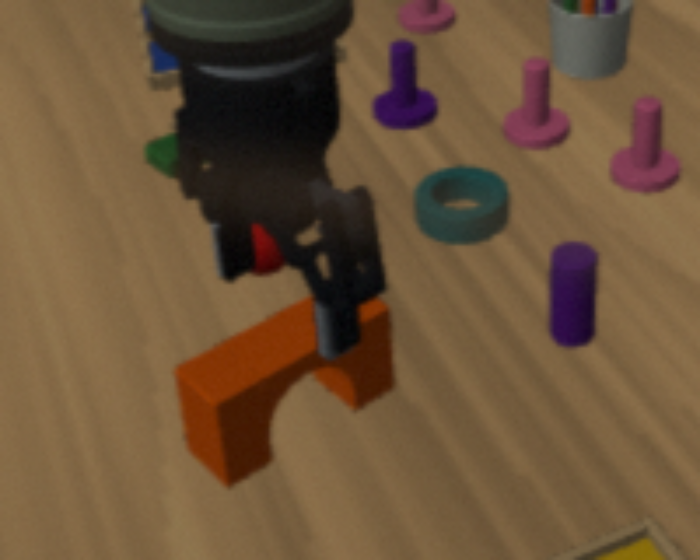

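Run:
```python
from h import *
s=env.sense(); T=R.from_rotvec(s['tool_rot']); p=s['position']
for zb in (.034,.047):
  for d in (-.043,.043): 
    for x in (-.011,.011): print(zb,d,x,((proj('side',p+[0,0,zb]+T.apply([x,d,0]))-[180,160])*3.5).round(0))
```

```text
0.034 -0.043 -0.011 [[227. 300.]]
0.034 -0.043 0.011 [[260. 283.]]
0.034 0.043 -0.011 [[321. 374.]]
0.034 0.043 0.011 [[354. 355.]]
0.047 -0.043 -0.011 [[225. 282.]]
0.047 -0.043 0.011 [[258. 265.]]
0.047 0.043 -0.011 [[319. 355.]]
0.047 0.043 0.011 [[353. 336.]]
```

```bash
python3 -m creep '[{"translation":[-0.004,0,0.015],"rot":[0,-0.003,0]},{"translation":[0,0,0],"rot":[0,0,0]},{"translation":[0,0,0.021],"rot":[0,0,0]},{"translation":[0,0,0],"rot":[0,0,0]}]' 0
python3 go.py .437 -.138 .025 18.5
python3 - <<'E'
from h import *
im=snap('side','s12')
cv2.imwrite('pics/s12z.png',cv2.resize(im[160:320,180:380,::-1],None,fx=3.5,fy=3.5))
E
```

```text
time: 8.7
position: [0.4421, -0.1372, -0.0026]
tool_rot: [3.097, 0.51, 0.01]
force: [-1.9, 0.3, -0.9]
finger_gap: 0.0855
t 8.70 pos [ 0.4421 -0.1372  0.0314] yaw 18.7 gap 0.0855 F [-1.9  0.3 -0.9] q [ 0.33  0.62 -0.2   2.15  0.31  0.39 -1.37]
total shift [-0.0051 -0.0009  0.0063] rot [ 0.0037 -0.0056  0.0035] n 1 per [-0.0051 -0.0009  0.0063] [ 0.0037 -0.0056  0.0035]
```

View pics/s12z.png

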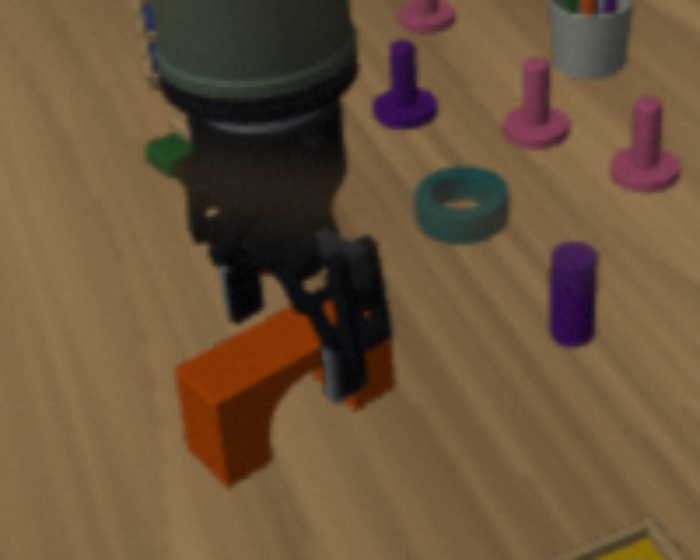

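Run:
```python
from h import *
c=np.array([.437,-.138]); a=np.radians(18.5); Rm=np.array([[np.cos(a),-np.sin(a)],[np.sin(a),np.cos(a)]])
im=cv2.imread('pics/side0.png')
im=cv2.resize(im[160:320,180:380],None,fx=3.5,fy=3.5)
for z in (0,.06):
  P=[np.r_[c+Rm@[x,y],z] for x,y in((-.058,-.02),(.058,-.02),(.058,.02),(-.058,.02))]
  q=((proj('side',P)-[180,160])*3.5).astype(int); cv2.polylines(im,[q.reshape(-1,1,2)],True,(255,255,0),1)
s=env.sense(); T=R.from_rotvec(s['tool_rot']); p=s['position']
for d in (-.043,.043,0): q=((proj('side',p+[0,0,.047]+T.apply([0,d,0]))-[180,160])*3.5)[0].astype(int); print(q); cv2.circle(im,tuple(int(v) for v in q),4,(0,255,0),-1)
cv2.imwrite('pics/ov.png',im)
```

```text
[249 314]
[343 387]
[294 350]
```

View pics/ov.png

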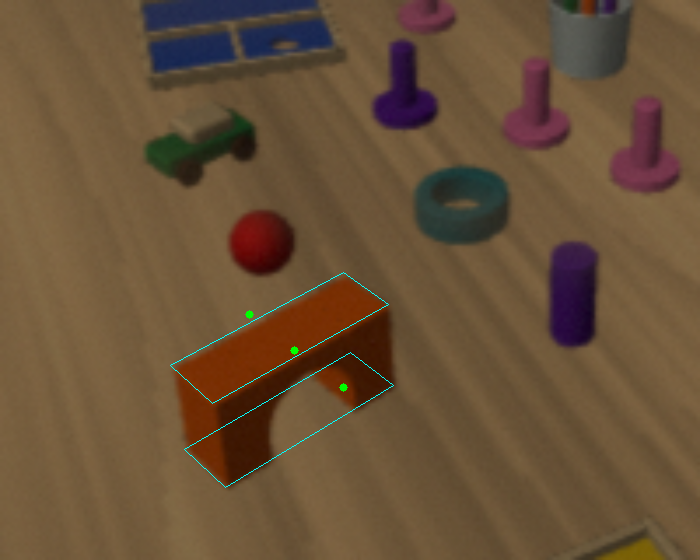

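```bash
python3 -m creep '[{"translation":[-0.005,-0.001,0.006],"rot":[0.004,-0.006,0.003]},{"translation":[0,0,0],"rot":[0,0,0]},{"translation":[0,0,0],"rot":[0,0,0]},{"translation":[0,0,0],"rot":[0,0,0]},{"translation":[0,0,0],"rot":[0,0,0]},{"translation":[0,0,0],"rot":[0,0,0]},{"translation":[0,0,0],"rot":[0,0,0]}]' 255
python3 go.py .437 -.138 .025 18.5
```

```text
time: 9.33
position: [0.4402, -0.1387, -0.0017]
tool_rot: [3.098, 0.504, 0.008]
force: [0.3, -0.0, -0.1]
finger_gap: 0.0392
t 9.33 pos [ 0.4402 -0.1387  0.0323] yaw 18.5 gap 0.0392 F [ 0.3 -0.  -0.1] q [ 0.33  0.61 -0.2   2.15  0.31  0.39 -1.37]
total shift [-0.0029 -0.0017  0.0073] rot [ 0.0034 -0.0049 -0.0002] n 1 per [-0.0029 -0.0017  0.0073] [ 0.0034 -0.0049 -0.0002]
```

```bash
python3 -m creep '[{"translation":[0,0,0],"rot":[0,0,0]},{"translation":[0,0,0],"rot":[0,0,0]},{"translation":[-0.002,0,0.012],"rot":[0.003,-0.005,0]},{"translation":[0,0,0],"rot":[0,0,0]},{"translation":[0,0,0],"rot":[0,0,0]}]' 60
python3 go.py .437 -.138 .022 18.5
```

```text
time: 9.75
position: [0.4388, -0.1395, -0.0134]
tool_rot: [3.1, 0.505, 0.001]
force: [0.5, -0.0, 0.6]
finger_gap: 0.0653
t 9.75 pos [ 0.4388 -0.1395  0.0206] yaw 18.5 gap 0.0653 F [ 0.5 -0.   0.6] q [ 0.32  0.64 -0.19  2.15  0.32  0.37 -1.37]
total shift [-0.0013 -0.002  -0.0014] rot [ 0.0008 -0.0005 -0.0002] n 1 per [-0.0013 -0.002  -0.0014] [ 0.0008 -0.0005 -0.0002]
```

Good depth now; close and lift.

```bash
python3 -m creep '[{"translation":[0,0,0],"rot":[0,0,0]},{"translation":[0,0,0],"rot":[0,0,0]},{"translation":[0,0,0],"rot":[0,0,0]},{"translation":[0,0,0],"rot":[0,0,0]},{"translation":[0,0,0],"rot":[0,0,0]},{"translation":[0,0,0],"rot":[0,0,0]}]' 255
python3 -m creep '[{"translation":[0,0,-0.02],"rot":[0,0,0]},{"translation":[0,0,-0.03],"rot":[0,0,0]},{"translation":[0,0,-0.03],"rot":[0,0,0]},{"translation":[0,0,-0.03],"rot":[0,0,0]},{"translation":[0,0,0],"rot":[0,0,0]}]'
python3 go.py .542 .370 .13 -8
python3 - <<'E'
from h import *
im=snap('side','s13')
cv2.imwrite('pics/s13z.png',cv2.resize(im[100:320,160:380,::-1],None,fx=2.7,fy=2.7))
E
```

```text
time: 10.25
position: [0.4392, -0.1394, -0.0122]
tool_rot: [3.1, 0.505, 0.002]
force: [0.5, 0.6, -0.9]
finger_gap: 0.0392
time: 10.67
position: [0.4375, -0.1383, 0.101]
tool_rot: [-3.099, -0.507, 0.005]
force: [1.8, -0.2, -0.6]
finger_gap: 0.0393
t 10.67 pos [ 0.4375 -0.1383  0.135 ] yaw 18.6 gap 0.0393 F [ 1.8 -0.2 -0.6] q [ 0.42  0.42 -0.3   2.1   0.2   0.65 -1.27]
total shift [ 0.261  -0.4485  0.005 ] rot [-0.001   0.0031  0.4638] n 13 per [ 0.0201 -0.0345  0.0004] [-0.0001  0.0002  0.0357]
```

View pics/s13z.png

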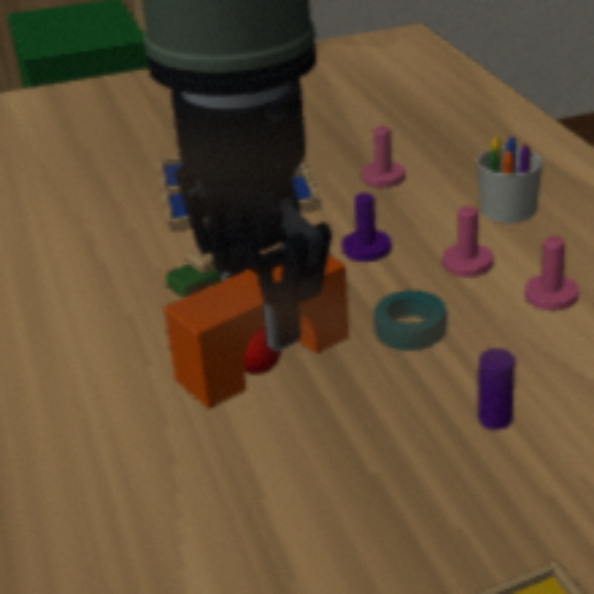

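```bash
python3 -m creep '[{"translation":[0.01,-0.03,0],"rot":[0,0,0.116]},{"translation":[0.01,-0.03,0],"rot":[0,0,0.116]},{"translation":[0,-0.04,0],"rot":[0,0,0.116]},{"translation":[0,-0.04,0],"rot":[0,0,0.116]},{"translation":[0.002,-0.04,0],"rot":[0,0,0]},{"translation":[0.002,-0.04,0],"rot":[0,0,0]},{"translation":[0.002,-0.04,0],"rot":[0,0,0]},{"translation":[0.002,-0.04,0],"rot":[0,0,0]},{"translation":[0.002,-0.04,0],"rot":[0,0,0]},{"translation":[0,0,0],"rot":[0,0,0]}]'
python3 go.py .542 .370 .13 -8
```

```text
time: 11.55
position: [0.4723, 0.2031, 0.0917]
tool_rot: [3.131, -0.224, -0.015]
force: [-2.0, 0.5, -0.9]
finger_gap: 0.0396
t 11.55 pos [0.4723 0.2031 0.1257] yaw -8.2 gap 0.0396 F [-2.   0.5 -0.9] q [-0.36  0.51 -0.21  1.97  0.15  0.69 -2.38]
total shift [ 0.0452 -0.175  -0.0054] rot [ 0.0037  0.0094 -0.0029] n 5 per [ 0.009  -0.035  -0.0011] [ 0.0007  0.0019 -0.0006]
```

```bash
python3 -m creep '[{"translation":[0,0,0],"rot":[0,0,-0.125]},{"translation":[0,0,0],"rot":[0,0,-0.125]},{"translation":[0,0,0],"rot":[0,0,-0.125]},{"translation":[0,0,0],"rot":[0,0,-0.125]},{"translation":[0,0,0],"rot":[0,0,-0.125]},{"translation":[0,0,0],"rot":[0,0,-0.125]},{"translation":[0,0,0],"rot":[0,0,-0.125]},{"translation":[0,0,0],"rot":[0,0,-0.125]},{"translation":[0,0,0],"rot":[0,0,-0.125]},{"translation":[0,0,0],"rot":[0,0,-0.125]},{"translation":[0,0,0],"rot":[0,0,-0.125]},{"translation":[0,0,0],"rot":[0,0,-0.125]}]'
python3 -m creep '[{"translation":[0,0,0],"rot":[0,0,-0.125]},{"translation":[0,0,0],"rot":[0,0,-0.125]},{"translation":[0,0,0],"rot":[0,0,-0.125]},{"translation":[0,0,0],"rot":[0,0,-0.125]},{"translation":[0,0,0],"rot":[0,0,-0.125]},{"translation":[0,0,0],"rot":[0,0,-0.125]},{"translation":[0,0,0],"rot":[0,0,-0.125]},{"translation":[0,0,0],"rot":[0,0,-0.125]},{"translation":[0,0,0],"rot":[0,0,-0.125]},{"translation":[0,0,0],"rot":[0,0,-0.125]},{"translation":[0,0,0],"rot":[0,0,-0.125]},{"translation":[0,0,0],"rot":[0,0,0]}]'
python3 go.py .542 .370 .13 172
```

```text
time: 12.55
position: [0.4653, 0.2055, 0.0788]
tool_rot: [-2.439, -1.965, 0.037]
force: [0.3, -0.3, -1.6]
finger_gap: 0.0396
time: 13.55
position: [0.4589, 0.2033, 0.0668]
tool_rot: [-0.623, -3.041, 0.023]
force: [-0.1, -1.2, -1.5]
finger_gap: 0.0392
t 13.55 pos [0.4589 0.2033 0.1008] yaw 156.8 gap 0.0392 F [-0.1 -1.2 -1.5] q [ 0.13  0.71 -0.92  1.96  0.71  0.88 -0.01]
total shift [-0.0098  0.1853 -0.0337] rot [-0.0175 -0.0367 -0.2646] n 5 per [-0.002   0.0371 -0.0067] [-0.0035 -0.0073 -0.0529]
```

```bash
python3 -m creep '[{"translation":[0,0,-0.03],"rot":[-0.01,-0.02,-0.09]},{"translation":[0,0,-0.02],"rot":[-0.01,-0.02,-0.09]},{"translation":[0,0,0],"rot":[0,0,-0.09]},{"translation":[0,0.035,0],"rot":[0,0,0]},{"translation":[0,0.035,0],"rot":[0,0,0]},{"translation":[0,0,0],"rot":[0,0,0]}]'
python3 go.py .542 .370 .13 172
```

```text
time: 14.05
position: [0.4693, 0.2716, 0.1141]
tool_rot: [-0.238, -3.131, 0.001]
force: [-1.4, -0.2, -1.0]
finger_gap: 0.0395
t 14.05 pos [0.4693 0.2716 0.1481] yaw 171.3 gap 0.0395 F [-1.4 -0.2 -1. ] q [ 0.06  0.7  -1.01  1.86  0.71  1.    0.16]
total shift [-0.057   0.1082  0.0179] rot [-0.0007 -0.0013 -0.0124] n 4 per [-0.0142  0.0271  0.0045] [-0.0002 -0.0003 -0.0031]
```

```bash
python3 -m creep '[{"translation":[-0.014,0.027,0.004],"rot":[0,0,-0.004]},{"translation":[-0.014,0.027,0.004],"rot":[0,0,-0.004]},{"translation":[-0.014,0.027,0.004],"rot":[0,0,-0.004]},{"translation":[-0.014,0.027,0.004],"rot":[0,0,0]},{"translation":[0,0,0],"rot":[0,0,0]}]'
python3 go.py .542 .370 .07 172
```

```text
time: 14.47
position: [0.5413, 0.374, 0.0922]
tool_rot: [-0.25, -3.126, 0.007]
force: [0.7, -0.2, -1.4]
finger_gap: 0.0391
t 14.47 pos [0.5413 0.374  0.1262] yaw 170.8 gap 0.0391 F [ 0.7 -0.2 -1.4] q [-0.14  0.87 -0.94  1.55  0.75  1.12  0.16]
total shift [-0.0016 -0.0036  0.0562] rot [-0.0046 -0.0048 -0.0201] n 2 per [-0.0008 -0.0018  0.0281] [-0.0023 -0.0024 -0.0101]
```

```bash
python3 -m creep '[{"translation":[-0.001,-0.004,0],"rot":[-0.004,-0.005,-0.02]},{"translation":[0,0,0.03],"rot":[0,0,0]},{"translation":[0,0,0.03],"rot":[0,0,0]},{"translation":[0,0,0],"rot":[0,0,0]}]'
python3 go.py .542 .370 .028 172
python3 - <<'E'
from h import *
im=snap('side','s14'); cv2.imwrite('pics/s14z.png',cv2.resize(im[60:220,160:360,::-1],None,fx=3.5,fy=3.5))
im=snap('top','t14'); cv2.imwrite('pics/t14z.png',cv2.resize(im[180:300,130:280,::-1],None,fx=4,fy=4))
E
```

```text
time: 14.8
position: [0.54, 0.3698, 0.0284]
tool_rot: [-0.228, -3.133, -0.0]
force: [-0.6, -1.7, -0.9]
finger_gap: 0.0394
t 14.80 pos [0.54   0.3698 0.0624] yaw 171.7 gap 0.0394 F [-0.6 -1.7 -0.9] q [-0.15  0.94 -0.89  1.6   0.82  1.02  0.12]
total shift [-0.002   0.0005  0.0344] rot [ 0.0001 -0.0006 -0.0054] n 1 per [-0.002   0.0005  0.0344] [ 0.0001 -0.0006 -0.0054]
```

View pics/s14z.png

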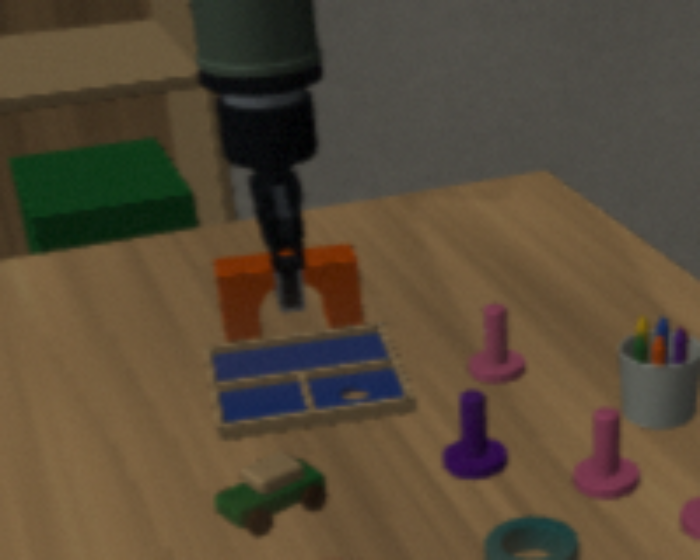

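View pics/t14z.png

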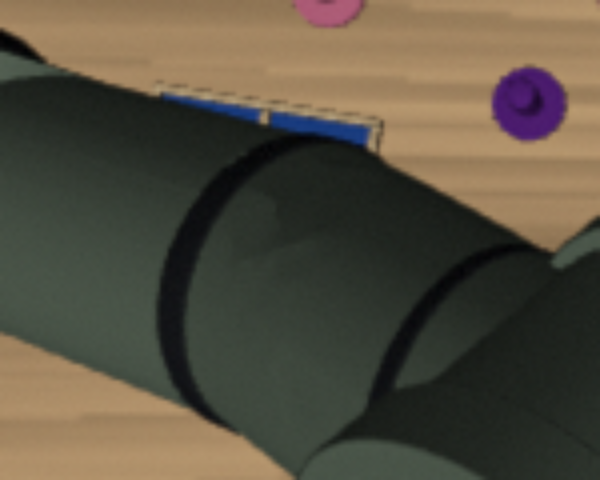

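```bash
cat > ov.py <<'E'
from h import *
def box(im,off,f,c,a,dx,dy,zs,col=(255,255,0)):
    a=np.radians(a); Rm=np.array([[np.cos(a),-np.sin(a)],[np.sin(a),np.cos(a)]])
    for z in zs:
        P=[np.r_[np.array(c)+Rm@[x,y],z] for x,y in((-dx,-dy),(dx,-dy),(dx,dy),(-dx,dy))]
        q=((proj('side',P)-off)*f).astype(int); cv2.polylines(im,[q.reshape(-1,1,2)],True,col,1)
E
python3 - <<'E'
from ov import *
im=cv2.imread('pics/s14z.png'); o=np.array([160,60])
box(im,o,3.5,(.540,.3698),-8.3,.058,.02,(.04,.1))
def comp(c,dx,dy): 
    a=np.radians(-8); return np.array([.537,.333])+np.array([[np.cos(a),-np.sin(a)],[np.sin(a),np.cos(a)]])@c
box(im,o,3.5,comp([0,.037],0,0),-8,.074,.034,(.006,),(0,255,0))
box(im,o,3.5,comp([.036,-.037],0,0),-8,.0375,.034,(.006,),(0,255,0))
box(im,o,3.5,(.537,.333),-8,.08,.077,(.014,),(0,0,255))
cv2.imwrite('pics/ov2.png',im)
E
```

```text
(no output)
```

View pics/ov2.png

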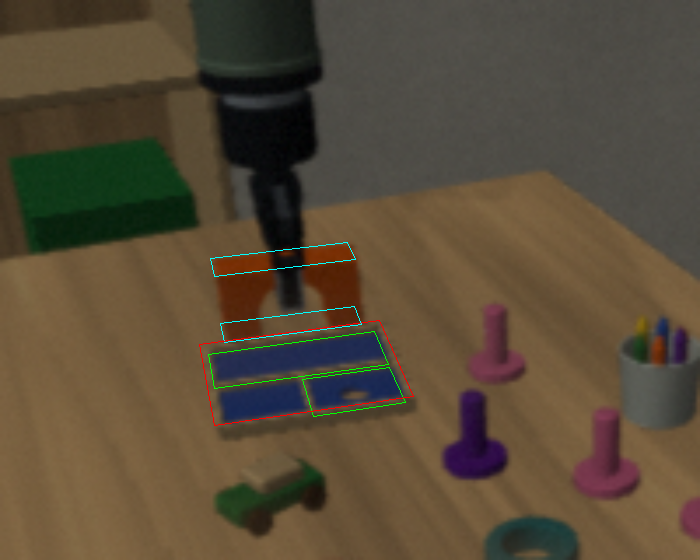

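```bash
python3 -m creep '[{"translation":[-0.002,0,0.02],"rot":[0,0,0]},{"translation":[0,0,0],"rot":[0,0,0]},{"translation":[0,0,0.01],"rot":[0,0,0]},{"translation":[0,0,0],"rot":[0,0,0]}]'
python3 go.py .542 .370 .028 172
python3 - <<'E'
from h import *
im=snap('side','s15'); cv2.imwrite('pics/s15z.png',cv2.resize(im[60:220,160:360,::-1],None,fx=3.5,fy=3.5))
E
```

```text
time: 15.23
position: [0.5457, 0.372, 0.0096]
tool_rot: [0.232, 3.126, 0.012]
force: [-0.0, -0.5, -1.5]
finger_gap: 0.0393
t 15.23 pos [0.5457 0.372  0.0436] yaw 171.5 gap 0.0393 F [-0.  -0.5 -1.5] q [-0.16  0.96 -0.87  1.6   0.85  0.99  0.11]
total shift [ 0.0034 -0.0027  0.0156] rot [ 0.0084  0.0068 -0.0088] n 1 per [ 0.0034 -0.0027  0.0156] [ 0.0084  0.0068 -0.0088]
```

View pics/s15z.png

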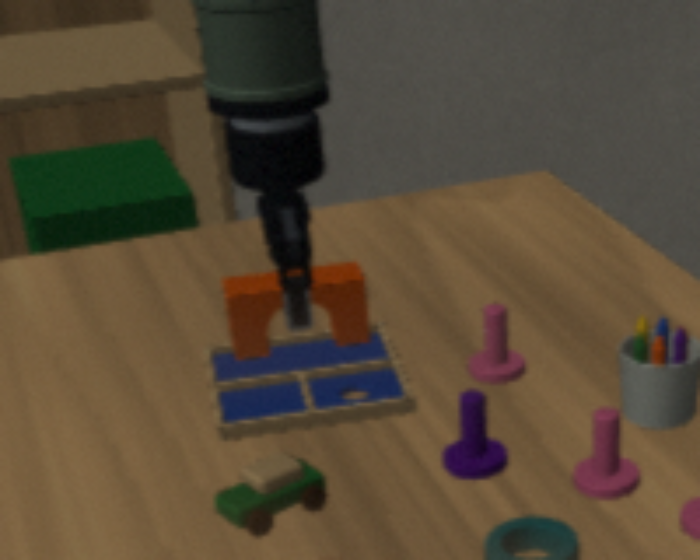

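```bash
python3 -m creep '[{"translation":[0.003,0,0.009],"rot":[0.008,0.007,-0.008]},{"translation":[0,0,0],"rot":[0,0,0]},{"translation":[0,0,0.005],"rot":[0,0,0]},{"translation":[0,0,0],"rot":[0,0,0]}]'
python3 go.py .542 .370 .028 172
python3 - <<'E'
from h import *
im=snap('side','s16'); cv2.imwrite('pics/s16z.png',cv2.resize(im[80:200,180:330,::-1],None,fx=4,fy=4))
E
```

```text
time: 15.62
position: [0.5437, 0.3744, -0.0013]
tool_rot: [0.219, 3.132, 0.005]
force: [0.2, -0.4, -1.1]
finger_gap: 0.0397
t 15.62 pos [0.5437 0.3744 0.0327] yaw 172.0 gap 0.0397 F [ 0.2 -0.4 -1.1] q [-0.17  0.98 -0.87  1.6   0.86  0.98  0.11]
total shift [ 0.0011 -0.0046  0.0047] rot [ 0.0032  0.0022 -0.    ] n 1 per [ 0.0011 -0.0046  0.0047] [ 0.0032  0.0022 -0.    ]
```

View pics/s16z.png

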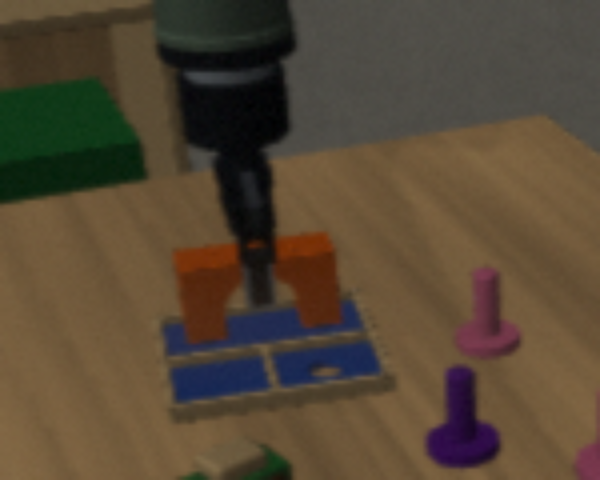

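```bash
python3 -m creep '[{"translation":[0,-0.004,0.004],"rot":[0.003,0.002,0]},{"translation":[0,0,0],"rot":[0,0,0]},{"translation":[0,0,0.003],"rot":[0,0,0]},{"translation":[0,0,0],"rot":[0,0,0]}]'
python3 go.py .542 .370 .028 172
python3 -m creep '[{"translation":[0,0,0.003],"rot":[0,0,0]},{"translation":[0,0,0],"rot":[0,0,0]}]'
python3 go.py .542 .370 .028 172
python3 - <<'E'
from h import *
im=snap('side','s17'); cv2.imwrite('pics/s17z.png',cv2.resize(im[80:200,180:330,::-1],None,fx=4,fy=4))
E
```

```text
time: 16.0
position: [0.5438, 0.3704, -0.007]
tool_rot: [0.22, 3.132, 0.001]
force: [-0.0, -0.1, -0.9]
finger_gap: 0.0393
t 16.00 pos [0.5438 0.3704 0.027 ] yaw 172.0 gap 0.0393 F [-0.  -0.1 -0.9] q [-0.17  0.98 -0.86  1.6   0.87  0.98  0.11]
total shift [ 0.0018 -0.0007 -0.001 ] rot [ 0.0007  0.0015 -0.0006] n 1 per [ 0.0018 -0.0007 -0.001 ] [ 0.0007  0.0015 -0.0006]
time: 16.17
position: [0.5444, 0.3708, -0.0064]
tool_rot: [0.221, 3.13, 0.001]
force: [1.5, 1.0, -1.2]
finger_gap: 0.0389
t 16.17 pos [0.5444 0.3708 0.0276] yaw 171.9 gap 0.0389 F [ 1.5  1.  -1.2] q [-0.17  0.98 -0.86  1.6   0.87  0.98  0.1 ]
total shift [ 0.0023 -0.0011 -0.0004] rot [ 0.0009  0.0038 -0.0012] n 1 per [ 0.0023 -0.0011 -0.0004] [ 0.0009  0.0038 -0.0012]
```

View pics/s17z.png

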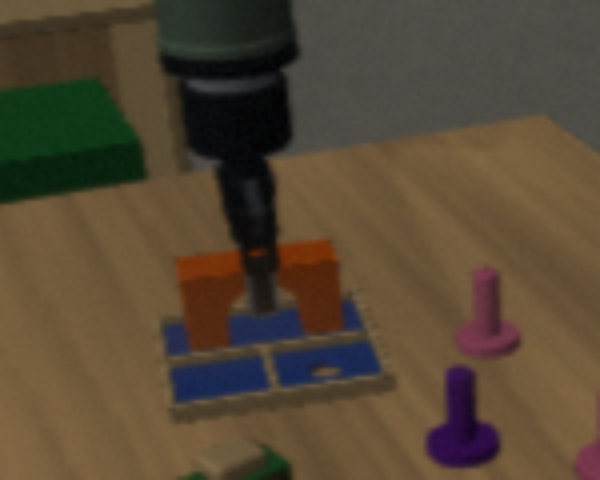

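```bash
python3 -m creep '[{"translation":[0,0,0],"rot":[0,0,0]},{"translation":[0,0,0],"rot":[0,0,0]},{"translation":[0,0,0],"rot":[0,0,0]},{"translation":[0,0,0],"rot":[0,0,0]},{"translation":[0,0,-0.02],"rot":[0,0,0]},{"translation":[0,0,-0.03],"rot":[0,0,0]},{"translation":[0,0,-0.04],"rot":[0,0,0]},{"translation":[0,0,-0.03],"rot":[0,0,0]},{"translation":[0,0,0],"rot":[0,0,0]}]' 90
python3 go.py .462 .003 .15 160
python3 - <<'E'
from h import *
im=snap('side','s18'); cv2.imwrite('pics/s18z.png',cv2.resize(im[80:200,180:330,::-1],None,fx=4,fy=4))
E
```

```text
time: 16.97
position: [0.5423, 0.37, 0.1146]
tool_rot: [-0.219, -3.132, 0.003]
force: [0.1, -0.4, -0.8]
finger_gap: 0.0552
t 16.97 pos [0.5423 0.37   0.1486] yaw 172.0 gap 0.0552 F [ 0.1 -0.4 -0.8] q [-0.12  0.84 -0.96  1.55  0.73  1.15  0.19]
total shift [ 0.0283 -0.3746 -0.0007] rot [-0.002  -0.0014  0.2092] n 10 per [ 0.0028 -0.0375 -0.0001] [-0.0002 -0.0001  0.0209]
```

View pics/s18z.png

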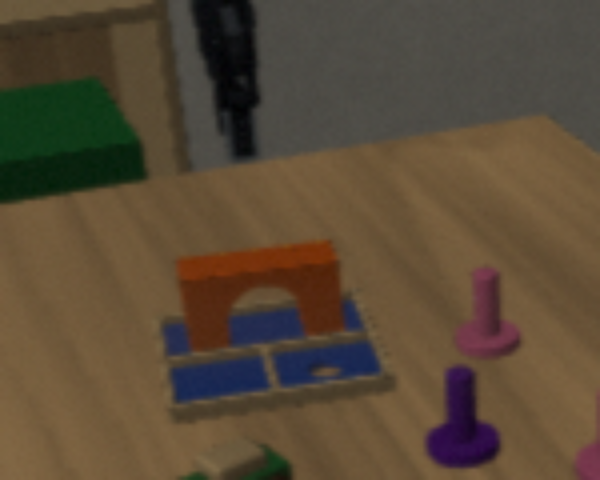

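```bash
python3 -m creep '[{"translation":[0.003,-0.039,0],"rot":[0,0,0]},{"translation":[0.003,-0.039,0],"rot":[0,0,0]},{"translation":[0.003,-0.039,0],"rot":[0,0,0]},{"translation":[0.003,-0.039,0],"rot":[0,0,0]},{"translation":[0.003,-0.039,0],"rot":[0,0,0]},{"translation":[0.003,-0.039,0],"rot":[0,0,0]},{"translation":[0.003,-0.039,0],"rot":[0,0,0]},{"translation":[0.003,-0.039,0],"rot":[0,0,0]},{"translation":[0.003,-0.039,0],"rot":[0,0,0]}]' 60
python3 -m creep '[{"translation":[0,0,0],"rot":[0,0,0.125]},{"translation":[0,0,0],"rot":[0,0,0.125]},{"translation":[0,0,0],"rot":[0,0,0.125]},{"translation":[0,0,0],"rot":[0,0,0.125]},{"translation":[0,0,0],"rot":[0,0,0.125]},{"translation":[0,0,0],"rot":[0,0,0.125]},{"translation":[0,0,0],"rot":[0,0,0.125]},{"translation":[0,0,0],"rot":[0,0,0.125]},{"translation":[0,0,0],"rot":[0,0,0.125]},{"translation":[0,0,0],"rot":[0,0,0.125]},{"translation":[0,0,0],"rot":[0,0,0.125]},{"translation":[0,0,0],"rot":[0,0,0.125]}]'
python3 go.py .462 .003 .1 82
python3 - <<'E'
from h import *
print(ray('side',[[112/2.5+210,223/2.5+140]],.021))
im=snap('top','t18'); cv2.imwrite('pics/t18z.png',cv2.resize(im[180:300,130:280,::-1],None,fx=4,fy=4))
E
```

```text
time: 17.77
position: [0.4582, 0.0195, 0.1056]
tool_rot: [-0.201, -3.124, -0.002]
force: [1.8, 0.3, 0.0]
finger_gap: 0.0654
time: 18.77
position: [0.4499, 0.0021, 0.0959]
tool_rot: [-2.277, -2.136, 0.03]
force: [0.8, 0.9, 1.2]
finger_gap: 0.0651
t 18.77 pos [0.4499 0.0021 0.1299] yaw 86.3 gap 0.0651 F [0.8 0.9 1.2] q [ 0.41  0.49 -0.69  2.09  0.45  0.74 -0.64]
total shift [0.0017 0.0129 0.0295] rot [-0.0273  0.0019  0.0755] n 1 per [0.0017 0.0129 0.0295] [-0.0273  0.0019  0.0755]
[[0.46381187 0.00249696 0.021     ]]
```

View pics/t18z.png

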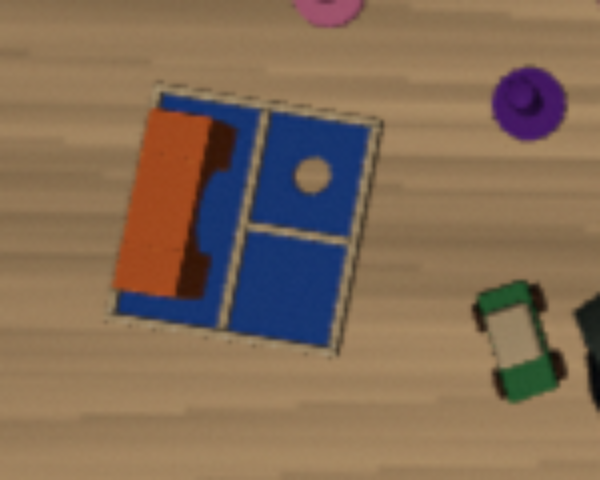

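```bash
python3 -m creep '[{"translation":[0.001,0.013,0],"rot":[-0.027,0.002,0.075]},{"translation":[0,0,0.03],"rot":[0,0,0]},{"translation":[0,0,0.03],"rot":[0,0,0]},{"translation":[0,0,0],"rot":[0,0,0]}]' 40
python3 go.py .463 .003 .03 82
```

```text
time: 19.15
position: [0.4635, 0.0018, 0.0331]
tool_rot: [2.374, 2.055, 0.002]
force: [-1.2, -0.1, 0.2]
finger_gap: 0.0721
t 19.15 pos [0.4635 0.0018 0.0671] yaw 81.8 gap 0.0721 F [-1.2 -0.1  0.2] q [ 0.3   0.6  -0.57  2.12  0.59  0.58 -0.83]
total shift [ 0.0011 -0.0007  0.0371] rot [ 0.0019  0.0002 -0.0041] n 1 per [ 0.0011 -0.0007  0.0371] [ 0.0019  0.0002 -0.0041]
```

```bash
python3 -m creep '[{"translation":[0.001,0,0.03],"rot":[0,0,0]},{"translation":[0,0,0],"rot":[0,0,0]},{"translation":[0,0,0.015],"rot":[0,0,0]},{"translation":[0,0,0],"rot":[0,0,0]}]' 40
python3 go.py .463 .003 .010 82
```

```text
time: 19.48
position: [0.4629, 0.0032, -0.0113]
tool_rot: [-2.365, -2.067, 0.003]
force: [-0.9, 0.6, -0.5]
finger_gap: 0.0716
t 19.48 pos [0.4629 0.0032 0.0227] yaw 82.3 gap 0.0716 F [-0.9  0.6 -0.5] q [ 0.24  0.68 -0.49  2.13  0.68  0.49 -0.91]
total shift [-0.0002  0.0002  0.0127] rot [-0.002   0.0007  0.0054] n 1 per [-0.0002  0.0002  0.0127] [-0.002   0.0007  0.0054]
```

Run:
```python
from h import *
im=snap('side','s19'); cv2.imwrite('pics/s19z.png',cv2.resize(im[160:280,190:340,::-1],None,fx=4,fy=4))
```

```text
(no output)
```

View pics/s19z.png

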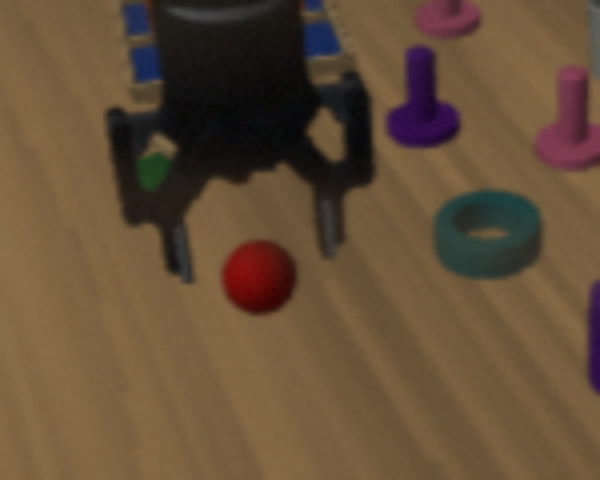

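```bash
python3 -m creep '[{"translation":[0,0,0.014],"rot":[0,0,0]},{"translation":[0,0,0],"rot":[0,0,0]},{"translation":[0,0,0],"rot":[0,0,0]}]' 40
python3 go.py .463 .003 .010 82
python3 -m creep '[{"translation":[0,0,0],"rot":[0,0,0]},{"translation":[0,0,0],"rot":[0,0,0]},{"translation":[0,0,0],"rot":[0,0,0]},{"translation":[0,0,0],"rot":[0,0,0]},{"translation":[0,0,0],"rot":[0,0,0]},{"translation":[0,0,0],"rot":[0,0,0]}]' 255
python3 - <<'E'
from h import *
im=snap('side','s20'); cv2.imwrite('pics/s20z.png',cv2.resize(im[160:280,190:340,::-1],None,fx=4,fy=4))
E
```

```text
time: 19.78
position: [0.4662, 0.0031, -0.0188]
tool_rot: [2.361, 2.067, 0.004]
force: [0.3, 0.1, -0.1]
finger_gap: 0.0719
t 19.78 pos [0.4662 0.0031 0.0152] yaw 82.4 gap 0.0719 F [ 0.3  0.1 -0.1] q [ 0.23  0.69 -0.47  2.13  0.7   0.47 -0.92]
total shift [-0.0005 -0.0032  0.0052] rot [0.0042 0.0004 0.0071] n 1 per [-0.0005 -0.0032  0.0052] [0.0042 0.0004 0.0071]
time: 20.28
position: [0.4683, 0.0026, -0.0139]
tool_rot: [2.359, 2.064, 0.009]
force: [-0.2, -0.1, 0.3]
finger_gap: 0.0381
```

View pics/s20z.png

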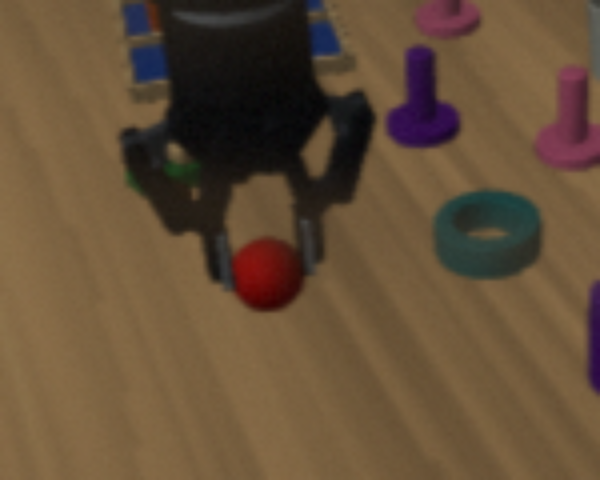

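```bash
python3 -m creep '[{"translation":[0,0,0],"rot":[0,0,0]},{"translation":[0,0,0],"rot":[0,0,0]},{"translation":[0,0,0],"rot":[0,0,0]},{"translation":[0,0,0],"rot":[0,0,0]}]' 60
python3 go.py .466 .003 .008 82
python3 - <<'E'
from h import *
im=snap('side','s21'); cv2.imwrite('pics/s21z.png',cv2.resize(im[160:280,190:340,::-1],None,fx=4,fy=4))
hsv=cv2.cvtColor(im,cv2.COLOR_RGB2HSV); m=cv2.inRange(hsv,(0,180,60),(5,255,255))[200:260,230:290]; ys,xs=np.nonzero(m); print(len(xs),ray('side',[[xs.mean()+230,ys.mean()+200]],.021))
E
```

```text
time: 20.67
position: [0.468, 0.0027, -0.0142]
tool_rot: [2.359, 2.065, 0.008]
force: [0.5, -0.2, 0.1]
finger_gap: 0.0654
t 20.67 pos [0.468  0.0027 0.0198] yaw 82.4 gap 0.0654 F [ 0.5 -0.2  0.1] q [ 0.23  0.68 -0.48  2.13  0.69  0.48 -0.92]
total shift [ 0.0001 -0.0021  0.0118] rot [0.0085 0.0004 0.0071] n 1 per [ 0.0001 -0.0021  0.0118] [0.0085 0.0004 0.0071]
202 [[0.46625608 0.00728574 0.021     ]]
```

View pics/s21z.png

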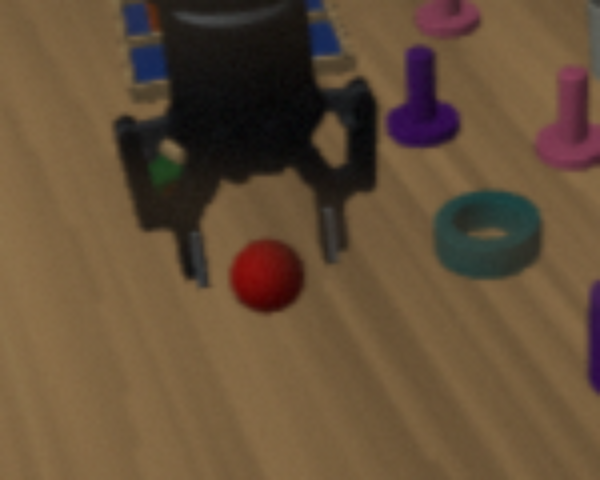

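```bash
python3 -m creep '[{"translation":[0,-0.001,0.015],"rot":[0.006,0,0.006]},{"translation":[0,0,0],"rot":[0,0,0]}]' 60
python3 go.py .4665 .003 .008 82
```

```text
time: 20.88
position: [0.4674, 0.0027, -0.0292]
tool_rot: [2.368, 2.06, 0.003]
force: [-1.8, -0.3, -1.3]
finger_gap: 0.0654
t 20.88 pos [0.4674 0.0027 0.0048] yaw 82.0 gap 0.0654 F [-1.8 -0.3 -1.3] q [ 0.21  0.71 -0.45  2.13  0.72  0.45 -0.94]
total shift [ 0.0002 -0.001  -0.0032] rot [0.0032 0.0003 0.0007] n 1 per [ 0.0002 -0.001  -0.0032] [0.0032 0.0003 0.0007]
```

```bash
python3 -m creep '[{"translation":[0,0,-0.003],"rot":[0,0,0]},{"translation":[0,0,0],"rot":[0,0,0]},{"translation":[0,0,0],"rot":[0,0,0]},{"translation":[0,0,0],"rot":[0,0,0]},{"translation":[0,0,0],"rot":[0,0,0]},{"translation":[0,0,0],"rot":[0,0,0]},{"translation":[0,0,0],"rot":[0,0,0]}]' 255
python3 go.py .4665 .003 .008 82
python3 -m creep '[{"translation":[0,0,-0.03],"rot":[0,0,0]},{"translation":[0,0,-0.035],"rot":[0,0,0]},{"translation":[0,0,-0.035],"rot":[0,0,0]},{"translation":[0,0,0],"rot":[0,0,0]}]'
python3 go.py .567 .291 .10 82
python3 - <<'E'
from h import *
im=snap('side','s22'); cv2.imwrite('pics/s22z.png',cv2.resize(im[120:270,190:340,::-1],None,fx=4,fy=4))
E
```

```text
time: 21.47
position: [0.4679, 0.0028, -0.024]
tool_rot: [2.366, 2.061, 0.004]
force: [0.2, -0.2, -0.0]
finger_gap: 0.0391
t 21.47 pos [0.4679 0.0028 0.01  ] yaw 82.1 gap 0.0391 F [ 0.2 -0.2 -0. ] q [ 0.22  0.7  -0.46  2.13  0.71  0.46 -0.93]
total shift [-0.     -0.0014  0.002 ] rot [0.0045 0.0003 0.0017] n 1 per [-0.     -0.0014  0.002 ] [0.0045 0.0003 0.0017]
time: 21.8
position: [0.4655, 0.004, 0.0783]
tool_rot: [-2.366, -2.065, 0.002]
force: [2.7, 0.5, 0.5]
finger_gap: 0.0394
t 21.80 pos [0.4655 0.004  0.1123] yaw 82.2 gap 0.0394 F [2.7 0.5 0.5] q [ 0.36  0.53 -0.65  2.09  0.5   0.69 -0.75]
total shift [0.298  0.0619 0.0122] rot [-0.0015  0.0001  0.0043] n 8 per [0.0373 0.0077 0.0015] [-0.0002  0.      0.0005]
```

View pics/s22z.png

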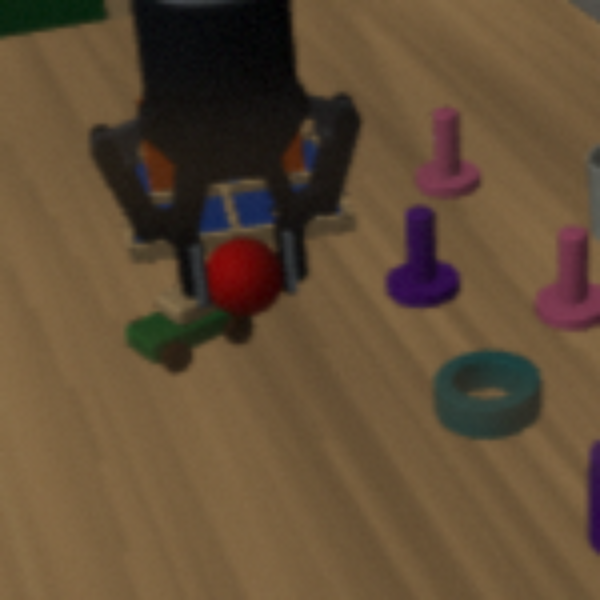

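```bash
python3 -m creep '[{"translation":[0.037,0.008,0],"rot":[0,0,0]},{"translation":[0.037,0.008,0],"rot":[0,0,0]},{"translation":[0.037,0.008,0],"rot":[0,0,0]},{"translation":[0.037,0.008,0],"rot":[0,0,0]},{"translation":[0.037,0.008,0],"rot":[0,0,0]},{"translation":[0.037,0.008,0],"rot":[0,0,0]},{"translation":[0.037,0.008,0],"rot":[0,0,0]},{"translation":[0,0,0],"rot":[0,0,0]}]'
python3 go.py .567 .291 .07 82
python3 - <<'E'
from h import *
im=snap('side','s23'); cv2.imwrite('pics/s23z.png',cv2.resize(im[80:200,180:330,::-1],None,fx=4,fy=4))
im=cv2.imread('pics/s18.png'); c=im[166:180,250:272]; cv2.imwrite('pics/hole.png',cv2.resize(c,None,fx=25,fy=25,interpolation=cv2.INTER_CUBIC))
E
```

```text
time: 22.52
position: [0.5577, 0.2574, 0.0687]
tool_rot: [-2.379, -2.052, 0.015]
force: [-0.4, 1.4, -0.8]
finger_gap: 0.0394
t 22.52 pos [0.5577 0.2574 0.1027] yaw 81.6 gap 0.0394 F [-0.4  1.4 -0.8] q [-0.13  0.73 -0.61  1.7   0.52  0.89 -1.1 ]
total shift [0.0348 0.0045 0.0324] rot [-0.0064  0.0073 -0.0074] n 2 per [0.0174 0.0022 0.0162] [-0.0032  0.0037 -0.0037]
```

View pics/s23z.png

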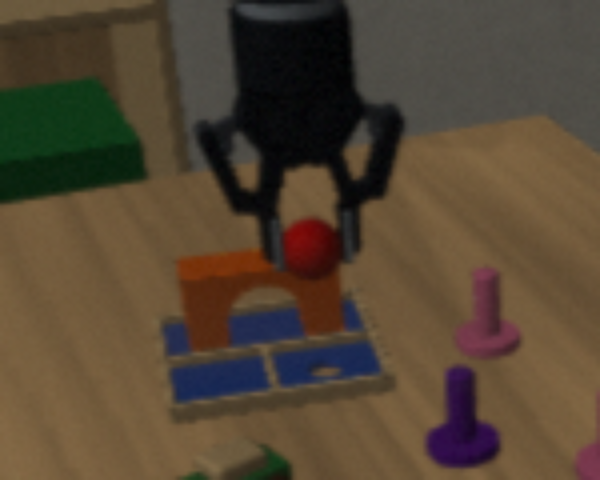

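View pics/hole.png

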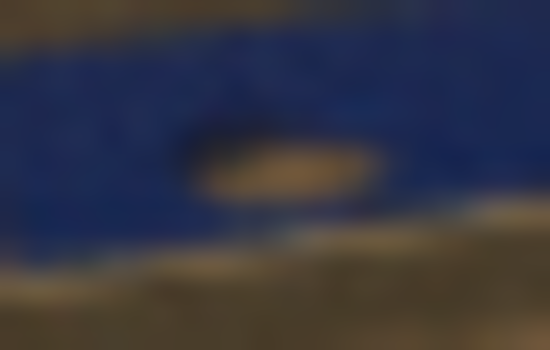

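```bash
python3 -m creep '[{"translation":[0.018,0.002,0],"rot":[-0.006,0.007,-0.007]},{"translation":[0.016,0.002,0],"rot":[0,0,0]},{"translation":[0,0,0],"rot":[0,0,0]},{"translation":[0,0,0.03],"rot":[0,0,0]},{"translation":[0,0,0],"rot":[0,0,0]}]'
python3 go.py .567 .291 .03 82
python3 - <<'E'
from h import *
print(ray('side',[[261.1,172.1]],.006), ray('top',[[208,223.6]],.006))
im=snap('side','s24'); cv2.imwrite('pics/s24z.png',cv2.resize(im[80:200,180:330,::-1],None,fx=4,fy=4))
E
```

```text
time: 22.98
position: [0.5643, 0.2848, 0.0323]
tool_rot: [2.37, 2.058, -0.014]
force: [-1.0, -2.5, -2.2]
finger_gap: 0.039
t 22.98 pos [0.5643 0.2848 0.0663] yaw 81.9 gap 0.0390 F [-1.  -2.5 -2.2] q [-0.19  0.8  -0.58  1.67  0.55  0.85 -1.15]
total shift [0.0068 0.002  0.0362] rot [-0.0035  0.0087 -0.0011] n 1 per [0.0068 0.002  0.0362] [-0.0035  0.0087 -0.0011]
[[0.56753226 0.28871626 0.006     ]] [[0.56691534 0.29140392 0.006     ]]
```

View pics/s24z.png

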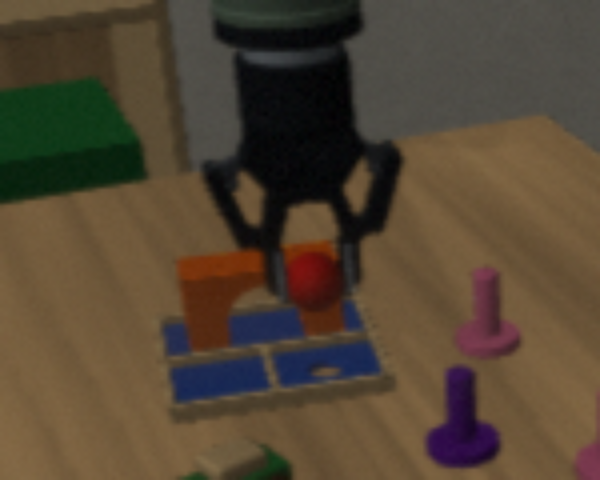

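```bash
cat > ball.py <<'E'
from h import *
import sys
im=cv2.cvtColor(cv2.imread(f'pics/{sys.argv[1]}.png'),cv2.COLOR_BGR2HSV)
m=cv2.inRange(im,(0,190,50),(4,255,255)); m[:, :235]=0; m[:,290:]=0; m[:100]=0;m[220:]=0
n,l,st,ct=cv2.connectedComponentsWithStats(m); i=1+np.argmax(st[1:,4]); print(st[i],ct[i],ray('side',ct[i:i+1],float(sys.argv[2])))
E
python3 ball.py s24 .0773
```

```text
[252 143  13  13 128] [257.4453125 149.0234375] [[0.56542252 0.29506669 0.0773    ]]
```

```bash
python3 -c "
from h import *
print(ray('side',[[258.3,150.2]],.0773),proj('side',[.5643,.2848,.0773]))"
```

```text
[[0.56523962 0.28633244 0.0773    ]] [[258.14072308 150.4682098 ]]
```

```bash
python3 -m creep '[{"translation":[0.006,0.002,0.02],"rot":[-0.003,0.008,0]},{"translation":[0,0,0],"rot":[0,0,0]},{"translation":[0,0,0.012],"rot":[0,0,0]},{"translation":[0,0,0],"rot":[0,0,0]}]'
python3 go.py .567 .2905 .013 82
```

```text
time: 23.37
position: [0.5698, 0.2886, 0.0062]
tool_rot: [2.373, 2.055, 0.005]
force: [-0.3, -0.4, -1.0]
finger_gap: 0.0391
t 23.37 pos [0.5698 0.2886 0.0402] yaw 81.8 gap 0.0391 F [-0.3 -0.4 -1. ] q [-0.2   0.84 -0.56  1.67  0.58  0.81 -1.17]
total shift [ 0.0015 -0.0032  0.0272] rot [ 0.0039 -0.0005 -0.0039] n 1 per [ 0.0015 -0.0032  0.0272] [ 0.0039 -0.0005 -0.0039]
```

```bash
python3 -m creep '[{"translation":[0.001,-0.003,0.01],"rot":[0.004,0,-0.004]},{"translation":[0,0,0],"rot":[0,0,0]},{"translation":[0,0,0.01],"rot":[0,0,0]},{"translation":[0,0,0],"rot":[0,0,0]}]'
python3 go.py .567 .2905 .013 82
```

```text
time: 23.7
position: [0.568, 0.2895, -0.0126]
tool_rot: [2.371, 2.06, 0.003]
force: [-0.3, -1.6, -2.2]
finger_gap: 0.0391
t 23.70 pos [0.568  0.2895 0.0214] yaw 82.0 gap 0.0391 F [-0.3 -1.6 -2.2] q [-0.21  0.86 -0.55  1.67  0.6   0.78 -1.18]
total shift [ 0.0009 -0.0011  0.0084] rot [ 0.0018 -0.0011 -0.0008] n 1 per [ 0.0009 -0.0011  0.0084] [ 0.0018 -0.0011 -0.0008]
```

```bash
python3 -m creep '[{"translation":[0,0,0.005],"rot":[0.002,0,0]},{"translation":[0,0,0],"rot":[0,0,0]},{"translation":[0,0,0.004],"rot":[0,0,0]},{"translation":[0,0,0],"rot":[0,0,0]}]'
python3 go.py .567 .2905 .013 82
python3 - <<'E'
from h import *
im=snap('side','s25'); cv2.imwrite('pics/s25z.png',cv2.resize(im[80:200,180:330,::-1],None,fx=4,fy=4))
E
```

```text
time: 24.03
position: [0.5683, 0.2898, -0.0221]
tool_rot: [-2.371, -2.06, -0.002]
force: [0.2, 0.4, -0.7]
finger_gap: 0.0393
t 24.03 pos [0.5683 0.2898 0.0119] yaw 82.0 gap 0.0393 F [ 0.2  0.4 -0.7] q [-0.21  0.88 -0.54  1.67  0.61  0.76 -1.19]
total shift [ 0.0005 -0.0014 -0.0011] rot [ 0.0001 -0.0015 -0.0007] n 1 per [ 0.0005 -0.0014 -0.0011] [ 0.0001 -0.0015 -0.0007]
```

View pics/s25z.png

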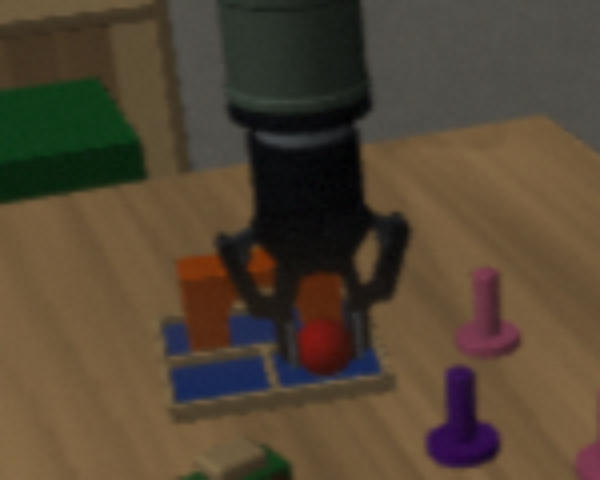

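```bash
python3 -m creep '[{"translation":[0,0,0],"rot":[0,0,0]},{"translation":[0,0,0],"rot":[0,0,0]},{"translation":[0,0,0],"rot":[0,0,0]},{"translation":[0,0,0],"rot":[0,0,0]},{"translation":[0,0,0],"rot":[0,0,0]},{"translation":[0,0,-0.02],"rot":[0,0,0]},{"translation":[0,0,-0.03],"rot":[0,0,0]},{"translation":[0,0,-0.04],"rot":[0,0,0]},{"translation":[0,0,-0.04],"rot":[0,0,0]},{"translation":[0,0,0],"rot":[0,0,0]}]' 100
python3 go.py .611 -.141 .14 82
python3 - <<'E'
from h import *
im=snap('side','s26'); cv2.imwrite('pics/s26z.png',cv2.resize(im[80:200,180:330,::-1],None,fx=4,fy=4))
E
python3 ball.py s26 .023
```

```text
time: 24.92
position: [0.5665, 0.2895, 0.1119]
tool_rot: [-2.368, -2.06, 0.005]
force: [0.9, 0.7, 0.6]
finger_gap: 0.0518
t 24.92 pos [0.5665 0.2895 0.1459] yaw 82.0 gap 0.0518 F [0.9 0.7 0.6] q [-0.15  0.71 -0.64  1.62  0.48  0.98 -1.09]
total shift [-0.4202  0.1037  0.0057] rot [-0.0041  0.0005  0.0007] n 11 per [-0.0382  0.0094  0.0005] [-0.0004  0.      0.0001]
[254 160  12  13 114] [260.02631579 165.71929825] [[0.56837579 0.29666155 0.023     ]]
```

View pics/s26z.png

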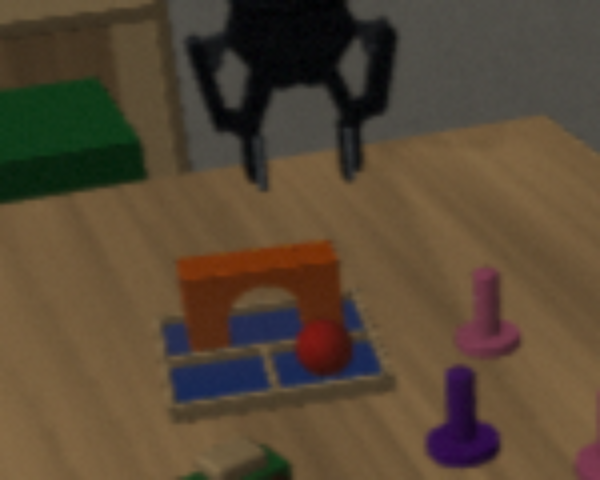

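```bash
python3 -m creep '[{"translation":[-0.038,0.0094,0],"rot":[0,0,0]},{"translation":[-0.038,0.0094,0],"rot":[0,0,0]},{"translation":[-0.038,0.0094,0],"rot":[0,0,0]},{"translation":[-0.038,0.0094,0],"rot":[0,0,0]},{"translation":[-0.038,0.0094,0],"rot":[0,0,0]},{"translation":[-0.038,0.0094,0],"rot":[0,0,0]},{"translation":[-0.038,0.0094,0],"rot":[0,0,0]},{"translation":[-0.038,0.0094,0],"rot":[0,0,0]},{"translation":[-0.038,0.0094,0],"rot":[0,0,0]},{"translation":[-0.038,0.0094,0],"rot":[0,0,0]},{"translation":[0,0,0],"rot":[0,0,0]}]' 100
python3 go.py .611 -.140 .12 82
python3 - <<'E'
from h import *
print(ray('side',[[335/2.5+210-.3,233/2.5+140-.3]],.06))
im=snap('top','t26'); cv2.imwrite('pics/t26z.png',cv2.resize(im[180:300,130:280,::-1],None,fx=4,fy=4))
E
```

```text
time: 25.88
position: [0.6048, -0.1161, 0.1036]
tool_rot: [-2.359, -2.065, 0.012]
force: [-0.5, -1.4, -0.9]
finger_gap: 0.0519
t 25.88 pos [ 0.6048 -0.1161  0.1376] yaw 82.4 gap 0.0519 F [-0.5 -1.4 -0.9] q [ 0.51  0.69 -0.63  1.67  0.48  0.95 -0.43]
total shift [-0.0229  0.0095  0.0176] rot [-0.0099  0.0013  0.0072] n 1 per [-0.0229  0.0095  0.0176] [-0.0099  0.0013  0.0072]
[[ 0.61242473 -0.14256586  0.06      ]]
```

View pics/t26z.png

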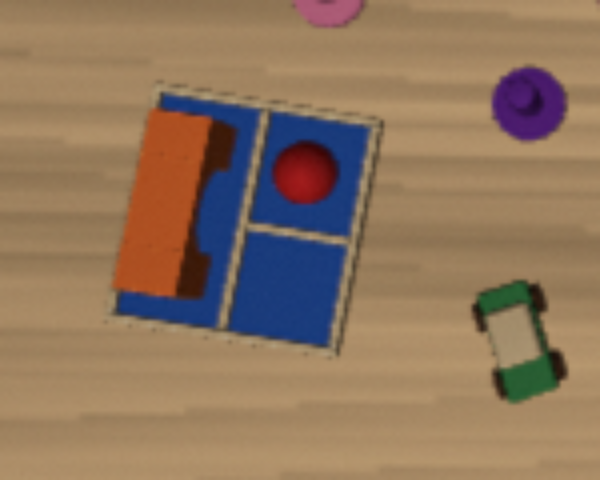

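```bash
python3 -m creep '[{"translation":[-0.023,0.0095,0],"rot":[-0.01,0.001,0.007]},{"translation":[0,0,0],"rot":[0,0,0]},{"translation":[0,0,0.03],"rot":[0,0,0]},{"translation":[0,0,0],"rot":[0,0,0]}]' 60
python3 go.py .6115 -.141 .08 82
python3 -c "
from h import *
print(ray('top',[[206.1,222.9]],.023))
im=snap('side','s27'); cv2.imwrite('pics/s27z.png',cv2.resize(im[130:280,290:420,::-1],None,fx=4,fy=4))"
```

```text
time: 26.27
position: [0.6106, -0.1366, 0.0715]
tool_rot: [-2.369, -2.06, -0.002]
force: [-1.2, 0.4, -0.9]
finger_gap: 0.0654
t 26.27 pos [ 0.6106 -0.1366  0.1055] yaw 82.0 gap 0.0654 F [-1.2  0.4 -0.9] q [ 0.52  0.74 -0.61  1.67  0.51  0.89 -0.43]
total shift [-0.0043  0.0015  0.0254] rot [-0.0008 -0.0025  0.0005] n 1 per [-0.0043  0.0015  0.0254] [-0.0008 -0.0025  0.0005]
[[0.56723419 0.29232059 0.023     ]]
```

View pics/s27z.png

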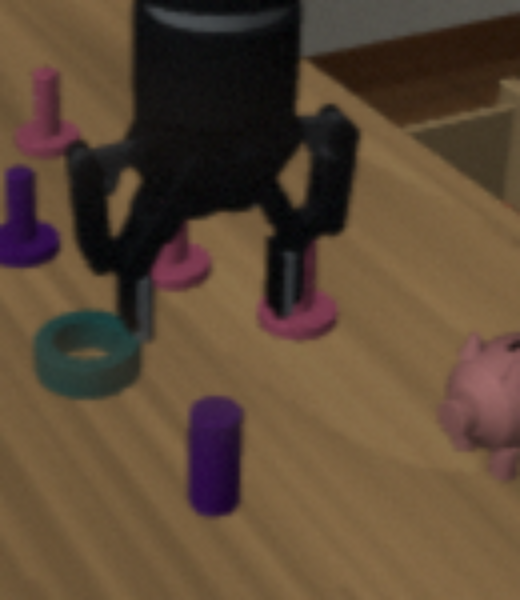

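```bash
python3 -m creep '[{"translation":[-0.004,0.001,0.02],"rot":[0,0,0]},{"translation":[0,0,0],"rot":[0,0,0]},{"translation":[0,0,0.02],"rot":[0,0,0]},{"translation":[0,0,0],"rot":[0,0,0]}]' 60
python3 go.py .6115 -.141 .012 82
python3 -c "
from h import *
im=snap('side','s28'); cv2.imwrite('pics/s28z.png',cv2.resize(im[130:280,290:420,::-1],None,fx=4,fy=4))"
```

```text
time: 26.65
position: [0.6149, -0.1363, 0.0387]
tool_rot: [2.365, 2.066, 0.01]
force: [-0.6, -0.8, -1.0]
finger_gap: 0.0654
t 26.65 pos [ 0.6149 -0.1363  0.0727] yaw 82.3 gap 0.0654 F [-0.6 -0.8 -1. ] q [ 0.51  0.78 -0.58  1.68  0.55  0.84 -0.45]
total shift [-0.0054 -0.0031  0.0607] rot [ 0.0053 -0.0042  0.0047] n 2 per [-0.0027 -0.0015  0.0303] [ 0.0026 -0.0021  0.0024]
```

View pics/s28z.png

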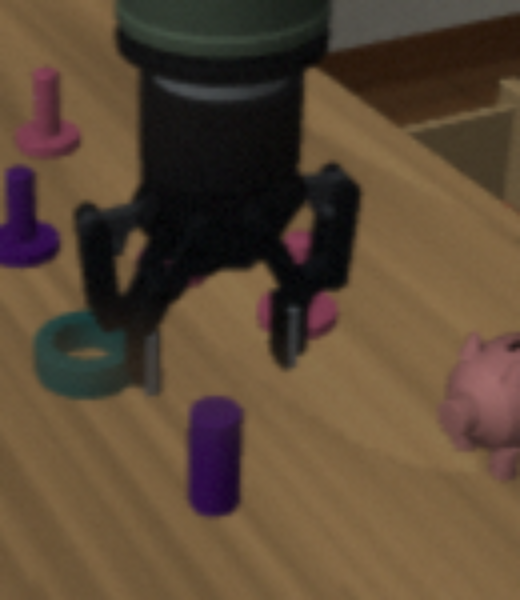

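```bash
python3 -m creep '[{"translation":[-0.005,-0.003,0],"rot":[0.005,-0.004,0.005]},{"translation":[0,0,0],"rot":[0,0,0]},{"translation":[0,0,0.025],"rot":[0,0,0]},{"translation":[0,0,0],"rot":[0,0,0]}]' 60
python3 go.py .6115 -.141 .012 82
```

```text
time: 27.03
position: [0.6157, -0.1404, 0.0227]
tool_rot: [2.365, 2.056, 0.009]
force: [-1.3, 0.4, -1.6]
finger_gap: 0.0654
t 27.03 pos [ 0.6157 -0.1404  0.0567] yaw 82.0 gap 0.0654 F [-1.3  0.4 -1.6] q [ 0.5   0.8  -0.57  1.69  0.57  0.81 -0.46]
total shift [-0.0012 -0.0045  0.0447] rot [0.0095 0.0004 0.    ] n 2 per [-0.0006 -0.0022  0.0224] [0.0047 0.0002 0.    ]
```

```bash
python3 -m creep '[{"translation":[-0.001,-0.004,0.015],"rot":[0.008,0,0]},{"translation":[0,0,0],"rot":[0,0,0]},{"translation":[0,-0.001,0.015],"rot":[0.003,0,0]},{"translation":[0,0,0],"rot":[0,0,0]},{"translation":[0,-0.001,0.01],"rot":[0.003,0,0]},{"translation":[0,0,0],"rot":[0,0,0]}]' 60
python3 go.py .6115 -.141 .012 82
python3 -c "
from h import *
im=snap('side','s29'); cv2.imwrite('pics/s29z.png',cv2.resize(im[130:280,290:420,::-1],None,fx=4,fy=4))"
```

```text
time: 27.53
position: [0.6131, -0.141, -0.0111]
tool_rot: [2.37, 2.059, 0.0]
force: [0.0, -1.1, -0.9]
finger_gap: 0.0652
t 27.53 pos [ 0.6131 -0.141   0.0229] yaw 82.0 gap 0.0652 F [ 0.  -1.1 -0.9] q [ 0.48  0.85 -0.54  1.7   0.6   0.76 -0.49]
total shift [-0.0002 -0.0016  0.0109] rot [ 0.0015  0.0009 -0.0007] n 1 per [-0.0002 -0.0016  0.0109] [ 0.0015  0.0009 -0.0007]
```

View pics/s29z.png

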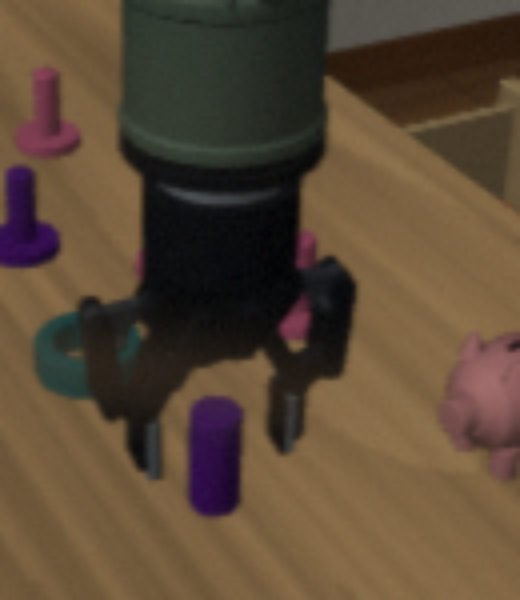

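```bash
python3 -m creep '[{"translation":[0,-0.002,0.01],"rot":[0.003,0,0]},{"translation":[0,0,0],"rot":[0,0,0]}]' 60
python3 go.py .6115 -.141 .012 82
python3 -m creep '[{"translation":[0,0,0],"rot":[0,0,0]},{"translation":[0,0,0],"rot":[0,0,0]},{"translation":[0,0,0],"rot":[0,0,0]},{"translation":[0,0,0],"rot":[0,0,0]},{"translation":[0,0,0],"rot":[0,0,0]},{"translation":[0,0,0],"rot":[0,0,0]},{"translation":[0,0,0],"rot":[0,0,0]}]' 255
python3 go.py .6115 -.141 .012 82
```

```text
time: 27.75
position: [0.6126, -0.1408, -0.0194]
tool_rot: [2.371, 2.059, 0.001]
force: [-0.4, -0.1, -0.1]
finger_gap: 0.0658
t 27.75 pos [ 0.6126 -0.1408  0.0146] yaw 82.0 gap 0.0658 F [-0.4 -0.1 -0.1] q [ 0.48  0.86 -0.53  1.7   0.6   0.75 -0.49]
total shift [-0.0004 -0.0011  0.0026] rot [ 0.0016  0.0009 -0.0009] n 1 per [-0.0004 -0.0011  0.0026] [ 0.0016  0.0009 -0.0009]
time: 28.33
position: [0.6131, -0.1407, -0.0186]
tool_rot: [2.37, 2.059, 0.001]
force: [-0.8, -0.1, -0.6]
finger_gap: 0.0267
t 28.33 pos [ 0.6131 -0.1407  0.0154] yaw 82.0 gap 0.0267 F [-0.8 -0.1 -0.6] q [ 0.48  0.86 -0.53  1.7   0.6   0.75 -0.49]
total shift [-0.0005 -0.0016  0.0034] rot [ 0.0024  0.0009 -0.0008] n 1 per [-0.0005 -0.0016  0.0034] [ 0.0024  0.0009 -0.0008]
```

```bash
python3 -m creep '[{"translation":[0,0,-0.025],"rot":[0,0,0]},{"translation":[0,0,-0.035],"rot":[0,0,0]},{"translation":[0,0,-0.035],"rot":[0,0,0]},{"translation":[0,0,-0.03],"rot":[0,0,0]},{"translation":[0,0,0],"rot":[0,0,0]}]'
python3 go.py .492 .302 .13 82
python3 -c "
from h import *
im=snap('side','s30'); cv2.imwrite('pics/s30z.png',cv2.resize(im[130:280,290:420,::-1],None,fx=4,fy=4))"
```

```text
time: 28.75
position: [0.6112, -0.1396, 0.1093]
tool_rot: [-2.369, -2.06, 0.003]
force: [0.3, 0.1, 0.6]
finger_gap: 0.0266
t 28.75 pos [ 0.6112 -0.1396  0.1433] yaw 82.0 gap 0.0266 F [0.3 0.1 0.6] q [ 0.54  0.7  -0.63  1.65  0.48  0.96 -0.4 ]
total shift [ 0.4208 -0.1792  0.0139] rot [-0.0028 -0.0003  0.0005] n 12 per [ 0.0351 -0.0149  0.0012] [-0.0002 -0.      0.    ]
```

View pics/s30z.png

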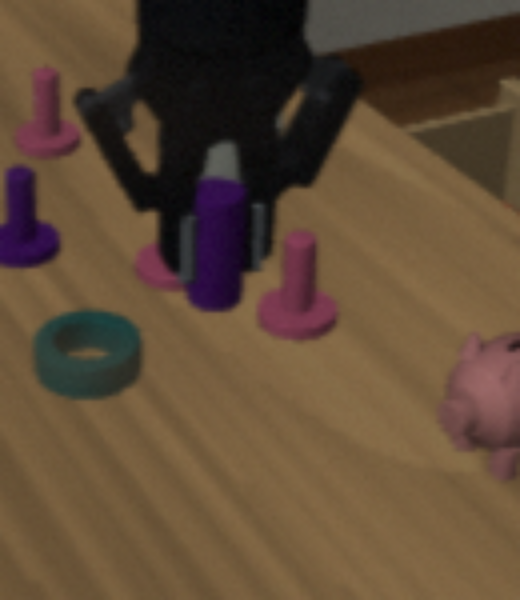

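```bash
python3 -m creep '[{"translation":[0.036,-0.015,0],"rot":[0,0,0]},{"translation":[0.036,-0.015,0],"rot":[0,0,0]},{"translation":[0.036,-0.015,0],"rot":[0,0,0]},{"translation":[0.036,-0.015,0],"rot":[0,0,0]},{"translation":[0.036,-0.015,0],"rot":[0,0,0]},{"translation":[0.036,-0.015,0],"rot":[0,0,0]},{"translation":[0.036,-0.015,0],"rot":[0,0,0]},{"translation":[0.036,-0.015,0],"rot":[0,0,0]},{"translation":[0.036,-0.015,0],"rot":[0,0,0]},{"translation":[0.036,-0.015,0],"rot":[0,0,0]},{"translation":[0.036,-0.015,0],"rot":[0,0,0]},{"translation":[0,0,0],"rot":[0,0,0]}]'
python3 go.py .492 .302 .13 82
```

```text
time: 29.8
position: [0.4941, 0.2883, 0.0971]
tool_rot: [-2.375, -2.045, 0.017]
force: [-1.4, 0.6, 0.3]
finger_gap: 0.0266
t 29.80 pos [0.4941 0.2883 0.1311] yaw 81.5 gap 0.0266 F [-1.4  0.6  0.3] q [-0.18  0.64 -0.65  1.79  0.48  0.88 -1.2 ]
total shift [ 0.0132 -0.0041  0.0011] rot [-0.0126  0.0035 -0.0092] n 1 per [ 0.0132 -0.0041  0.0011] [-0.0126  0.0035 -0.0092]
```

```bash
python3 -m creep '[{"translation":[0.013,-0.004,0],"rot":[-0.012,0.004,-0.009]},{"translation":[0,0,0],"rot":[0,0,0]},{"translation":[0,0,0.03],"rot":[0,0,0]},{"translation":[0,0,0.02],"rot":[0,0,0]},{"translation":[0,0,0],"rot":[0,0,0]}]'
python3 go.py .492 .302 .022 82
python3 -c "
from h import *
im=snap('side','s31'); cv2.imwrite('pics/s31z.png',cv2.resize(im[80:200,180:330,::-1],None,fx=4,fy=4))"
```

```text
time: 30.22
position: [0.4888, 0.3058, 0.0422]
tool_rot: [-2.362, -2.068, 0.002]
force: [-1.2, 0.2, -0.4]
finger_gap: 0.0269
t 30.22 pos [0.4888 0.3058 0.0762] yaw 82.4 gap 0.0269 F [-1.2  0.2 -0.4] q [-0.24  0.72 -0.6   1.82  0.56  0.78 -1.27]
total shift [-0.0034  0.0038  0.0542] rot [-0.0028 -0.0005  0.0074] n 2 per [-0.0017  0.0019  0.0271] [-0.0014 -0.0002  0.0037]
```

View pics/s31z.png

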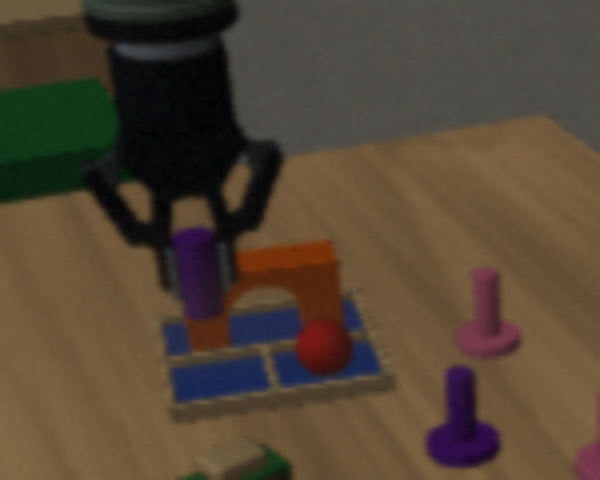

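```bash
python3 -m creep '[{"translation":[-0.003,0.004,0.025],"rot":[-0.003,0,0.007]},{"translation":[0,0,0],"rot":[0,0,0]},{"translation":[0,0,0.018],"rot":[0,0,0]},{"translation":[0,0,0],"rot":[0,0,0]}]'
python3 go.py .492 .302 .022 82
```

```text
time: 30.6
position: [0.4939, 0.3026, 0.0031]
tool_rot: [2.372, 2.06, 0.004]
force: [-0.4, -0.8, -1.5]
finger_gap: 0.0266
t 30.60 pos [0.4939 0.3026 0.0371] yaw 81.9 gap 0.0266 F [-0.4 -0.8 -1.5] q [-0.26  0.78 -0.56  1.83  0.61  0.71 -1.31]
total shift [-0.0009 -0.0018  0.0151] rot [ 0.0017 -0.0019 -0.0009] n 1 per [-0.0009 -0.0018  0.0151] [ 0.0017 -0.0019 -0.0009]
```

```bash
python3 -m creep '[{"translation":[-0.001,-0.002,0.009],"rot":[0.003,0,0]},{"translation":[0,0,0],"rot":[0,0,0]},{"translation":[0,0,0.005],"rot":[0.001,0,0]},{"translation":[0,0,0],"rot":[0,0,0]}]'
python3 go.py .492 .302 .022 82
python3 -m creep '[{"translation":[0,0,0.003],"rot":[0,0,0]},{"translation":[0,0,0],"rot":[0,0,0]}]'
python3 go.py .492 .302 .022 82
python3 -c "
from h import *
im=snap('side','s32'); cv2.imwrite('pics/s32z.png',cv2.resize(im[80:200,180:330,::-1],None,fx=4,fy=4))"
```

```text
time: 30.93
position: [0.4933, 0.3031, -0.0069]
tool_rot: [-2.37, -2.057, -0.006]
force: [-0.3, -0.6, -0.5]
finger_gap: 0.0265
t 30.93 pos [0.4933 0.3031 0.0271] yaw 81.9 gap 0.0265 F [-0.3 -0.6 -0.5] q [-0.27  0.79 -0.55  1.84  0.62  0.69 -1.32]
total shift [-0.0013 -0.0012  0.0051] rot [ 0.0004 -0.0047 -0.0015] n 1 per [-0.0013 -0.0012  0.0051] [ 0.0004 -0.0047 -0.0015]
time: 31.1
position: [0.4939, 0.3034, -0.009]
tool_rot: [-2.371, -2.057, -0.008]
force: [-0.1, -0.5, -0.9]
finger_gap: 0.0263
t 31.10 pos [0.4939 0.3034 0.025 ] yaw 81.9 gap 0.0263 F [-0.1 -0.5 -0.9] q [-0.27  0.79 -0.55  1.84  0.62  0.68 -1.32]
total shift [-0.0017 -0.0017  0.0029] rot [ 0.0014 -0.0056 -0.0017] n 1 per [-0.0017 -0.0017  0.0029] [ 0.0014 -0.0056 -0.0017]
```

View pics/s32z.png

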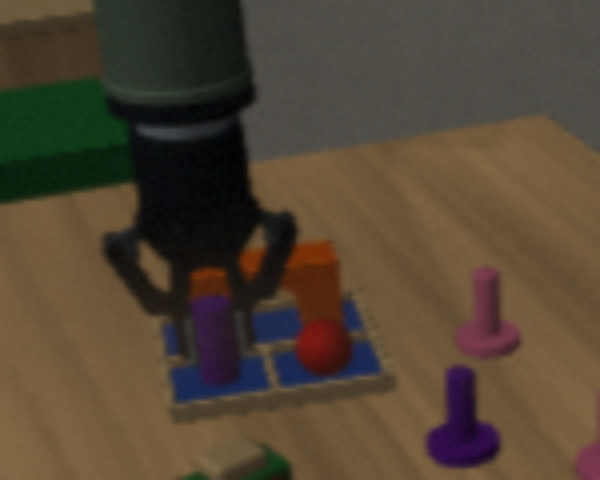

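```bash
python3 -m creep '[{"translation":[0,-0.001,0.004],"rot":[0,-0.005,0]},{"translation":[0,0,0],"rot":[0,0,0]}]'
python3 go.py .492 .302 .022 82
python3 -m creep '[{"translation":[0,0,0.003],"rot":[0,0,0]},{"translation":[0,0,0],"rot":[0,0,0]}]'
python3 go.py .492 .302 .022 82
```

```text
time: 31.32
position: [0.4932, 0.3039, -0.0127]
tool_rot: [2.372, 2.058, 0.003]
force: [0.2, 0.7, -1.2]
finger_gap: 0.0265
t 31.32 pos [0.4932 0.3039 0.0213] yaw 81.9 gap 0.0265 F [ 0.2  0.7 -1.2] q [-0.28  0.8  -0.54  1.84  0.63  0.68 -1.33]
total shift [-0.002  -0.0009 -0.0007] rot [ 0.0021 -0.0008 -0.0018] n 1 per [-0.002  -0.0009 -0.0007] [ 0.0021 -0.0008 -0.0018]
time: 31.48
position: [0.4943, 0.3051, -0.0134]
tool_rot: [2.371, 2.058, 0.008]
force: [-0.1, -0.4, -0.3]
finger_gap: 0.0267
t 31.48 pos [0.4943 0.3051 0.0206] yaw 81.9 gap 0.0267 F [-0.1 -0.4 -0.3] q [-0.28  0.8  -0.54  1.83  0.63  0.68 -1.33]
total shift [-0.0034 -0.0018 -0.0014] rot [ 0.0049 -0.0021 -0.0016] n 1 per [-0.0034 -0.0018 -0.0014] [ 0.0049 -0.0021 -0.0016]
```

```bash
python3 -m creep '[{"translation":[0,0,-0.001],"rot":[0.003,0,0]},{"translation":[0,0,0],"rot":[0,0,0]},{"translation":[0,0,0],"rot":[0,0,0]},{"translation":[0,0,0],"rot":[0,0,0]},{"translation":[0,0,0],"rot":[0,0,0]},{"translation":[0,0,-0.02],"rot":[0,0,0]},{"translation":[0,0,-0.03],"rot":[0,0,0]},{"translation":[0,0,-0.04],"rot":[0,0,0]},{"translation":[0,0,-0.04],"rot":[0,0,0]},{"translation":[0,0,0],"rot":[0,0,0]}]' 125
python3 go.py .618 .148 .14 60
python3 -c "
from h import *
im=snap('side','s33'); cv2.imwrite('pics/s33z.png',cv2.resize(im[80:200,180:330,::-1],None,fx=4,fy=4))"
```

```text
time: 32.32
position: [0.4916, 0.3045, 0.1198]
tool_rot: [-2.369, -2.06, 0.006]
force: [0.7, 0.5, 1.1]
finger_gap: 0.0433
t 32.32 pos [0.4916 0.3045 0.1538] yaw 82.0 gap 0.0433 F [0.7 0.5 1.1] q [-0.19  0.62 -0.67  1.77  0.47  0.92 -1.2 ]
total shift [-0.1374  0.147   0.0133] rot [-0.0041  0.0024  0.3844] n 6 per [-0.0229  0.0245  0.0022] [-0.0007  0.0004  0.0641]
```

View pics/s33z.png

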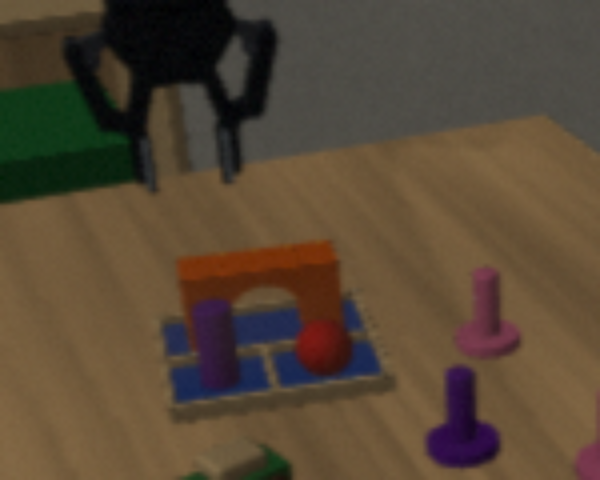

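```bash
python3 -m creep '[{"translation":[-0.026,0.028,0],"rot":[0,0,0]},{"translation":[-0.026,0.028,0],"rot":[0,0,0]},{"translation":[-0.026,0.028,0],"rot":[0,0,0]},{"translation":[-0.026,0.028,0],"rot":[0,0,0]},{"translation":[-0.026,0.028,0],"rot":[0,0,0]},{"translation":[0,0,0],"rot":[0,0,0]},{"translation":[0,0,0],"rot":[0,0,0]}]' 70
python3 go.py .618 .148 .1 82
python3 - <<'E'
from h import *
im=cv2.imread('pics/s33.png'); c=im[165:205,280:310]; cv2.imwrite('pics/post.png',cv2.resize(c,None,fx=14,fy=14,interpolation=cv2.INTER_CUBIC))
for z in (.01,.06): print(proj('side',[.618,.148,z])-[280,165])
E
```

```text
time: 32.95
position: [0.6147, 0.1489, 0.112]
tool_rot: [-2.364, -2.064, 0.015]
force: [-1.3, 1.7, 0.9]
finger_gap: 0.0619
t 32.95 pos [0.6147 0.1489 0.146 ] yaw 82.3 gap 0.0619 F [-1.3  1.7  0.9] q [ 0.08  0.71 -0.64  1.62  0.48  0.99 -0.85]
total shift [-0.0002  0.0038  0.0459] rot [-0.0088  0.0047  0.0044] n 2 per [-0.0001  0.0019  0.023 ] [-0.0044  0.0024  0.0022]
[[14.92121478 23.97429244]]
[[14.05302894  7.46527237]]
```

View pics/post.png

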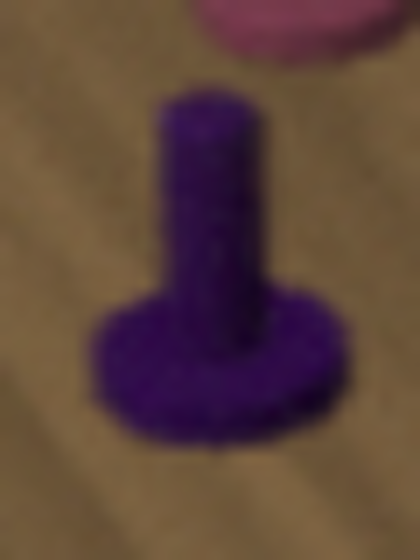

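```bash
python3 -m creep '[{"translation":[0,0.002,0.02],"rot":[-0.008,0.004,0.004]},{"translation":[0,0,0.02],"rot":[0,0,0]},{"translation":[0,0,0],"rot":[0,0,0]}]' 70
python3 go.py .6185 .148 .06 82
```

```text
time: 33.2
position: [0.6161, 0.1476, 0.069]
tool_rot: [-2.372, -2.059, 0.003]
force: [0.5, -1.2, -0.2]
finger_gap: 0.0618
t 33.20 pos [0.6161 0.1476 0.103 ] yaw 81.9 gap 0.0618 F [ 0.5 -1.2 -0.2] q [ 0.07  0.75 -0.61  1.65  0.52  0.91 -0.89]
total shift [0.0008 0.0024 0.043 ] rot [-0.0014  0.0015 -0.0014] n 2 per [0.0004 0.0012 0.0215] [-0.0007  0.0007 -0.0007]
```

```bash
python3 -m creep '[{"translation":[0,0,0.02],"rot":[0,0,0]},{"translation":[0,0,0.015],"rot":[0.002,0,0]},{"translation":[0,0,0],"rot":[0,0,0]}]' 70
python3 go.py .6185 .148 .015 82
python3 -c "
from h import *
im=snap('side','s34'); cv2.imwrite('pics/s34z.png',cv2.resize(im[100:220,230:360,::-1],None,fx=4.5,fy=4.5))"
```

```text
time: 33.45
position: [0.6147, 0.1496, 0.0328]
tool_rot: [-2.368, -2.061, 0.007]
force: [0.1, 0.8, -0.8]
finger_gap: 0.0622
t 33.45 pos [0.6147 0.1496 0.0668] yaw 82.1 gap 0.0622 F [ 0.1  0.8 -0.8] q [ 0.05  0.8  -0.59  1.67  0.56  0.85 -0.91]
total shift [-0.001   0.0043  0.0518] rot [-0.005   0.0015  0.0013] n 2 per [-0.0005  0.0021  0.0259] [-0.0025  0.0008  0.0006]
```

View pics/s34z.png

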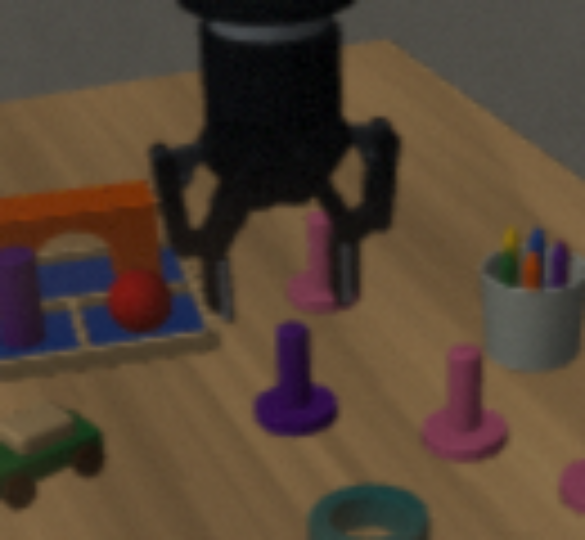

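```bash
python3 -m creep '[{"translation":[-0.001,0.004,0.015],"rot":[-0.004,0.002,0]},{"translation":[0,0,0],"rot":[0,0,0]},{"translation":[0,0,0.012],"rot":[0,0,0]},{"translation":[0,0,0],"rot":[0,0,0]}]' 70
python3 go.py .6185 .148 .015 82
```

```text
time: 33.83
position: [0.6202, 0.1498, 0.0092]
tool_rot: [2.368, 2.063, 0.006]
force: [-0.7, 0.2, -0.8]
finger_gap: 0.062
t 33.83 pos [0.6202 0.1498 0.0432] yaw 82.1 gap 0.0620 F [-0.7  0.2 -0.8] q [ 0.04  0.84 -0.57  1.67  0.58  0.81 -0.93]
total shift [-0.0021 -0.0015  0.0282] rot [ 0.0029 -0.0024  0.0023] n 1 per [-0.0021 -0.0015  0.0282] [ 0.0029 -0.0024  0.0023]
```

```bash
python3 -m creep '[{"translation":[-0.002,-0.002,0.014],"rot":[0.003,-0.002,0]},{"translation":[0,0,0],"rot":[0,0,0]},{"translation":[0,0,0.011],"rot":[0.001,0,0]},{"translation":[0,0,0],"rot":[0,0,0]}]' 70
python3 go.py .6185 .148 .015 82
python3 -c "
from h import *
im=snap('side','s35'); cv2.imwrite('pics/s35z.png',cv2.resize(im[100:220,230:360,::-1],None,fx=4.5,fy=4.5))"
```

```text
time: 34.17
position: [0.6189, 0.1487, -0.015]
tool_rot: [-2.368, -2.064, -0.002]
force: [-1.1, -0.9, -1.0]
finger_gap: 0.0619
t 34.17 pos [0.6189 0.1487 0.019 ] yaw 82.1 gap 0.0619 F [-1.1 -0.9 -1. ] q [ 0.03  0.87 -0.55  1.68  0.61  0.77 -0.95]
total shift [-0.0007 -0.0003  0.004 ] rot [ 0.0007 -0.0012  0.0023] n 1 per [-0.0007 -0.0003  0.004 ] [ 0.0007 -0.0012  0.0023]
```

View pics/s35z.png

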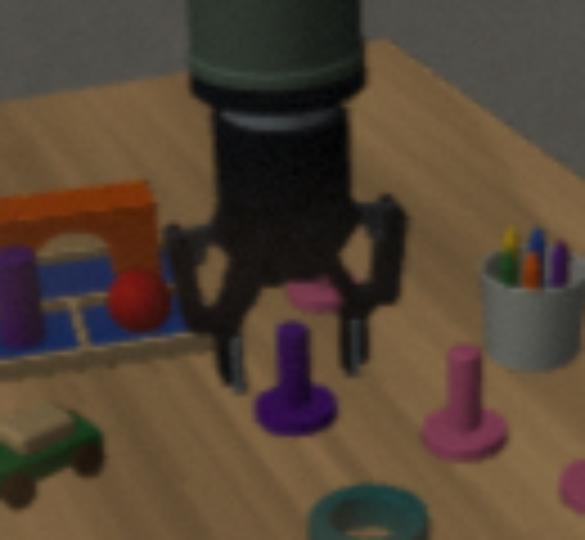

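```bash
python3 -m creep '[{"translation":[0,0,0],"rot":[0,0,0]},{"translation":[0,0,0],"rot":[0,0,0]},{"translation":[0,0,0],"rot":[0,0,0]},{"translation":[0,0,0],"rot":[0,0,0]},{"translation":[0,0,0],"rot":[0,0,0]},{"translation":[0,0,0],"rot":[0,0,0]},{"translation":[0,0,0],"rot":[0,0,0]},{"translation":[0,0,0],"rot":[0,0,0]}]' 255
python3 go.py .6185 .148 .015 82
python3 -m creep '[{"translation":[0,0,-0.025],"rot":[0,0,0]},{"translation":[0,0,-0.035],"rot":[0,0,0]},{"translation":[0,0,-0.035],"rot":[0,0,0]},{"translation":[0,0,-0.035],"rot":[0,0,0]},{"translation":[0,0,0],"rot":[0,0,0]}]'
python3 go.py .530 -.348 .14 82
python3 -c "
from h import *
im=snap('side','s36'); cv2.imwrite('pics/s36z.png',cv2.resize(im[100:220,230:360,::-1],None,fx=4.5,fy=4.5))
im=cv2.imread('pics/s33.png'); cv2.imwrite('pics/yt.png',cv2.resize(im[290:385,300:410],None,fx=5.4,fy=5.4,interpolation=cv2.INTER_CUBIC))"
```

```text
time: 34.88
position: [0.6208, 0.1496, -0.0114]
tool_rot: [2.368, 2.063, 0.008]
force: [-0.5, -0.8, -0.2]
finger_gap: 0.0188
t 34.88 pos [0.6208 0.1496 0.0226] yaw 82.1 gap 0.0188 F [-0.5 -0.8 -0.2] q [ 0.03  0.86 -0.55  1.67  0.6   0.78 -0.95]
total shift [-0.0019 -0.0021  0.0076] rot [ 0.0044 -0.003   0.0022] n 1 per [-0.0019 -0.0021  0.0076] [ 0.0044 -0.003   0.0022]
time: 35.3
position: [0.618, 0.1494, 0.1213]
tool_rot: [-2.366, -2.064, -0.0]
force: [0.6, -0.0, -0.1]
finger_gap: 0.0183
t 35.30 pos [0.618  0.1494 0.1553] yaw 82.2 gap 0.0183 F [ 0.6 -0.  -0.1] q [ 0.09  0.7  -0.65  1.61  0.48  1.   -0.85]
total shift [-0.5047 -0.0197  0.0145] rot [-0.0015 -0.0015  0.0035] n 13 per [-0.0388 -0.0015  0.0011] [-0.0001 -0.0001  0.0003]
```

View pics/s36z.png

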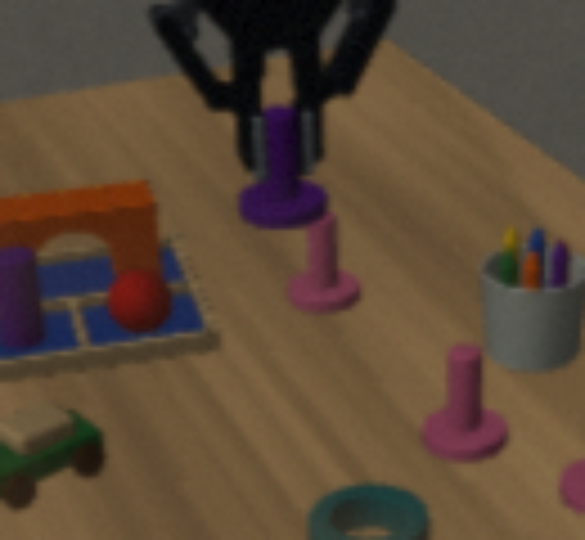

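View pics/yt.png

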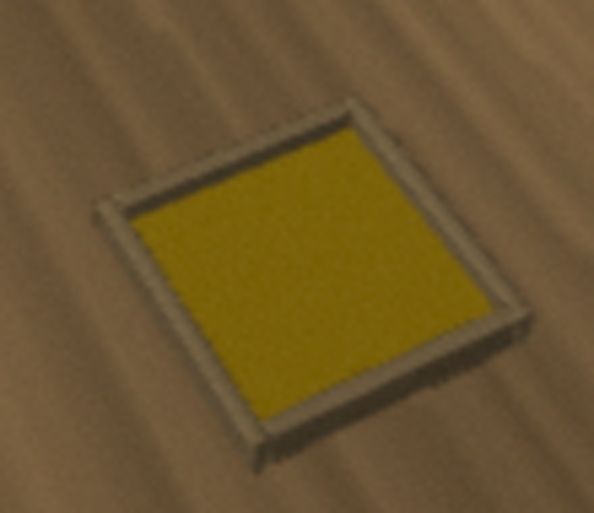

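```bash
python3 -c "
from h import *
P=ray('side',(np.array([(103,205),(352,103),(530,313),(258,437)])+.5)/5.4-.5+[300,290],.014); print(P.round(4),P.mean(0))"
python3 -m creep '[{"translation":[-0.039,-0.0015,0],"rot":[0,0,0]},{"translation":[-0.039,-0.0015,0],"rot":[0,0,0]},{"translation":[-0.039,-0.0015,0],"rot":[0,0,0]},{"translation":[-0.039,-0.0015,0],"rot":[0,0,0]},{"translation":[-0.039,-0.0015,0],"rot":[0,0,0]},{"translation":[-0.039,-0.0015,0],"rot":[0,0,0]},{"translation":[-0.039,-0.0015,0],"rot":[0,0,0]},{"translation":[-0.039,-0.0015,0],"rot":[0,0,0]},{"translation":[-0.039,-0.0015,0],"rot":[0,0,0]},{"translation":[-0.039,-0.0015,0],"rot":[0,0,0]},{"translation":[-0.039,-0.0015,0],"rot":[0,0,0]},{"translation":[0,0,0],"rot":[0,0,0]}]'
python3 go.py .530 -.348 .14 82
```

```text
[[ 0.4813 -0.3049  0.014 ]
 [ 0.572  -0.3017  0.014 ]
 [ 0.5782 -0.3943  0.014 ]
 [ 0.4868 -0.3965  0.014 ]] [ 0.5296073  -0.34935629  0.014     ]
time: 36.35
position: [0.5347, -0.2902, 0.1076]
tool_rot: [-2.352, -2.065, 0.009]
force: [-1.0, -1.4, -1.5]
finger_gap: 0.0185
t 36.35 pos [ 0.5347 -0.2902  0.1416] yaw 82.6 gap 0.0185 F [-1.  -1.4 -1.5] q [ 0.82  0.68 -0.64  1.69  0.47  0.95 -0.12]
total shift [-0.0579  0.0028  0.0014] rot [-0.0122 -0.0032  0.0099] n 2 per [-0.0289  0.0014  0.0007] [-0.0061 -0.0016  0.005 ]
```

Centre (0.530, −0.348) is confirmed from both cameras.

```bash
python3 -m creep '[{"translation":[-0.029,0.0015,0],"rot":[-0.006,-0.002,0.005]},{"translation":[-0.029,0.0015,0],"rot":[-0.006,-0.002,0.005]},{"translation":[0,0,0],"rot":[0,0,0]},{"translation":[0,0,0.03],"rot":[0,0,0]},{"translation":[0,0,0.02],"rot":[0,0,0]},{"translation":[0,0,0],"rot":[0,0,0]}]'
python3 go.py .530 -.348 .04 82
```

```text
time: 36.85
position: [0.5263, -0.3534, 0.051]
tool_rot: [-2.377, -2.051, 0.003]
force: [-0.1, 0.6, -0.6]
finger_gap: 0.0186
t 36.85 pos [ 0.5263 -0.3534  0.085 ] yaw 81.6 gap 0.0186 F [-0.1  0.6 -0.6] q [ 0.88  0.77 -0.59  1.66  0.53  0.87 -0.07]
total shift [0.0059 0.003  0.045 ] rot [-0.0032  0.0001 -0.0075] n 2 per [0.003  0.0015 0.0225] [-0.0016  0.     -0.0037]
```

```bash
python3 -m creep '[{"translation":[0.006,0.002,0.02],"rot":[-0.002,0,-0.007]},{"translation":[0,0,0],"rot":[0,0,0]},{"translation":[0,0,0.018],"rot":[0,0,0]},{"translation":[0,0,0],"rot":[0,0,0]}]'
python3 go.py .530 -.348 .0286 82
python3 -c "
from h import *
im=snap('side','s37'); cv2.imwrite('pics/s37z.png',cv2.resize(im[230:390,270:430,::-1],None,fx=3.6,fy=3.6))"
```

```text
time: 37.18
position: [0.529, -0.346, 0.0128]
tool_rot: [-2.368, -2.059, 0.002]
force: [-1.3, -0.5, -1.1]
finger_gap: 0.0182
t 37.18 pos [ 0.529  -0.346   0.0468] yaw 82.0 gap 0.0182 F [-1.3 -0.5 -1.1] q [ 0.85  0.82 -0.56  1.68  0.57  0.81 -0.11]
total shift [-0.0018  0.0013  0.0182] rot [-0.0034 -0.0011  0.0004] n 1 per [-0.0018  0.0013  0.0182] [-0.0034 -0.0011  0.0004]
```

View pics/s37z.png

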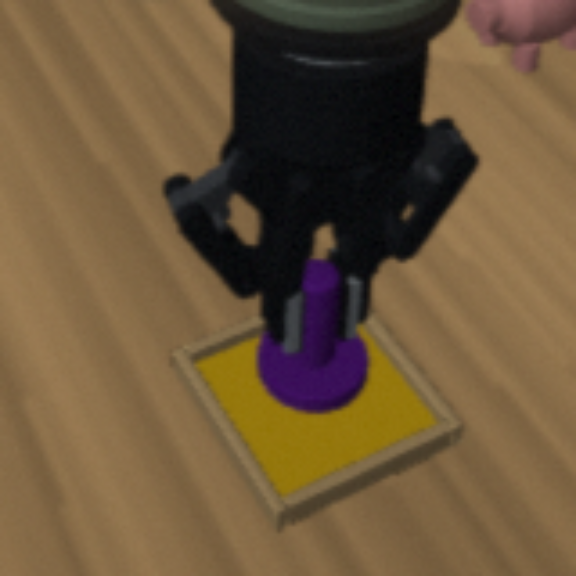

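```bash
python3 -m creep '[{"translation":[-0.002,0.001,0.01],"rot":[-0.002,0,0]},{"translation":[0,0,0],"rot":[0,0,0]},{"translation":[0,0,0.007],"rot":[0,0,0]},{"translation":[0,0,0],"rot":[0,0,0]}]'
python3 go.py .530 -.348 .0286 82
python3 -m creep '[{"translation":[0,0,0.003],"rot":[0,0,0]},{"translation":[0,0,0],"rot":[0,0,0]}]'
python3 go.py .530 -.348 .0286 82
```

```text
time: 37.57
position: [0.5332, -0.3503, 0.0016]
tool_rot: [2.367, 2.057, 0.004]
force: [0.6, 0.9, -0.7]
finger_gap: 0.019
t 37.57 pos [ 0.5332 -0.3503  0.0356] yaw 82.0 gap 0.0190 F [ 0.6  0.9 -0.7] q [ 0.84  0.84 -0.55  1.67  0.58  0.79 -0.11]
total shift [ 0.0018 -0.0036  0.007 ] rot [ 0.0059  0.0021 -0.0004] n 1 per [ 0.0018 -0.0036  0.007 ] [ 0.0059  0.0021 -0.0004]
time: 37.73
position: [0.5335, -0.3506, -0.0011]
tool_rot: [2.367, 2.056, 0.004]
force: [-0.1, -0.4, -2.0]
finger_gap: 0.0184
t 37.73 pos [ 0.5335 -0.3506  0.0329] yaw 82.0 gap 0.0184 F [-0.1 -0.4 -2. ] q [ 0.84  0.84 -0.55  1.67  0.58  0.78 -0.12]
total shift [ 0.0021 -0.0038  0.0043] rot [ 0.0065  0.0025 -0.0006] n 1 per [ 0.0021 -0.0038  0.0043] [ 0.0065  0.0025 -0.0006]
```

```bash
python3 -m creep '[{"translation":[0.002,-0.004,0.003],"rot":[0.006,0.002,0]},{"translation":[0,0,0],"rot":[0,0,0]}]'
python3 go.py .530 -.348 .0286 82
python3 -m creep '[{"translation":[0,0,0.003],"rot":[0,0,0]},{"translation":[0,0,0],"rot":[0,0,0]}]'
python3 go.py .530 -.348 .0286 82
python3 -m creep '[{"translation":[0,0,0.003],"rot":[0,0,0]},{"translation":[0,0,0],"rot":[0,0,0]}]'
python3 go.py .530 -.348 .0286 82
```

```text
time: 37.9
position: [0.5296, -0.3479, -0.0041]
tool_rot: [2.371, 2.06, -0.0]
force: [-0.9, 0.2, -0.7]
finger_gap: 0.0186
t 37.90 pos [ 0.5296 -0.3479  0.0299] yaw 82.0 gap 0.0186 F [-0.9  0.2 -0.7] q [ 0.84  0.85 -0.55  1.68  0.59  0.78 -0.12]
total shift [-0.      0.0004  0.0013] rot [ 0.0002  0.0004 -0.0007] n 1 per [-0.      0.0004  0.0013] [ 0.0002  0.0004 -0.0007]
time: 38.07
position: [0.5303, -0.3484, -0.0059]
tool_rot: [2.37, 2.059, -0.0]
force: [0.4, -0.3, -0.3]
finger_gap: 0.0185
t 38.07 pos [ 0.5303 -0.3484  0.0281] yaw 81.9 gap 0.0185 F [ 0.4 -0.3 -0.3] q [ 0.84  0.85 -0.54  1.68  0.59  0.78 -0.12]
total shift [ 0.0003 -0.0003 -0.0005] rot [ 0.0017  0.0015 -0.0009] n 1 per [ 0.0003 -0.0003 -0.0005] [ 0.0017  0.0015 -0.0009]
time: 38.23
position: [0.5309, -0.349, -0.0053]
tool_rot: [2.369, 2.056, -0.002]
force: [0.6, -0.3, -0.4]
finger_gap: 0.0185
t 38.23 pos [ 0.5309 -0.349   0.0287] yaw 81.9 gap 0.0185 F [ 0.6 -0.3 -0.4] q [ 0.84  0.85 -0.54  1.68  0.59  0.78 -0.12]
total shift [ 0.0008 -0.001   0.0001] rot [ 0.0028  0.0039 -0.0014] n 1 per [ 0.0008 -0.001   0.0001] [ 0.0028  0.0039 -0.0014]
```

Bottomed on the floor. Release and rise.

```bash
python3 -m creep '[{"translation":[0,0,-0.001],"rot":[0,0,0]},{"translation":[0,0,0],"rot":[0,0,0]},{"translation":[0,0,0],"rot":[0,0,0]},{"translation":[0,0,0],"rot":[0,0,0]},{"translation":[0,0,0],"rot":[0,0,0]},{"translation":[0,0,-0.02],"rot":[0,0,0]},{"translation":[0,0,-0.03],"rot":[0,0,0]},{"translation":[0,0,-0.04],"rot":[0,0,0]},{"translation":[0,0,-0.03],"rot":[0,0,0]},{"translation":[0,0,0],"rot":[0,0,0]}]' 130
python3 go.py .601 .001 .14 82
python3 -c "
from h import *
im=snap('side','s38'); cv2.imwrite('pics/s38z.png',cv2.resize(im[230:390,270:430,::-1],None,fx=3.6,fy=3.6))"
```

```text
time: 39.07
position: [0.5292, -0.3468, 0.1171]
tool_rot: [-2.37, -2.06, 0.003]
force: [-0.1, -0.4, -0.4]
finger_gap: 0.0422
t 39.07 pos [ 0.5292 -0.3468  0.1511] yaw 82.0 gap 0.0422 F [-0.1 -0.4 -0.4] q [ 0.89  0.69 -0.63  1.62  0.47  0.98 -0.03]
total shift [0.3544 0.0227 0.011 ] rot [-0.0026  0.0003 -0.0002] n 9 per [0.0394 0.0025 0.0012] [-0.0003  0.     -0.    ]
```

View pics/s38z.png

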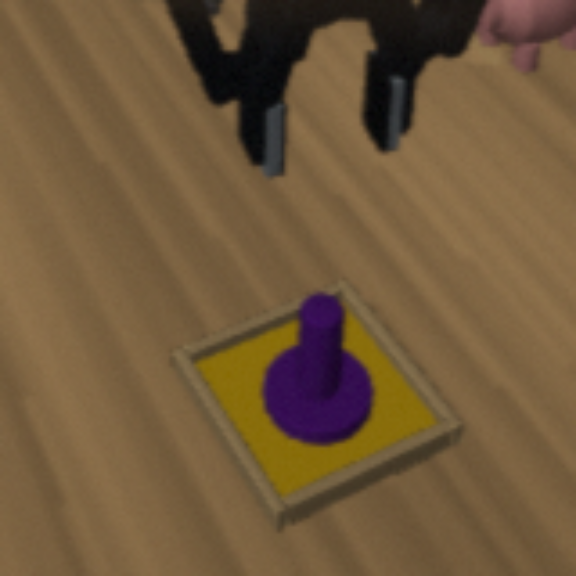

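```bash
python3 -m creep '[{"translation":[0.039,0.0025,0],"rot":[0,0,0]},{"translation":[0.039,0.0025,0],"rot":[0,0,0]},{"translation":[0.039,0.0025,0],"rot":[0,0,0]},{"translation":[0.039,0.0025,0],"rot":[0,0,0]},{"translation":[0.039,0.0025,0],"rot":[0,0,0]},{"translation":[0.039,0.0025,0],"rot":[0,0,0]},{"translation":[0.039,0.0025,0],"rot":[0,0,0]},{"translation":[0.039,0.0025,0],"rot":[0,0,0]},{"translation":[0.039,0.0025,0],"rot":[0,0,0]},{"translation":[0,0,0],"rot":[0,0,0]}]' 0
python3 go.py .603 0 .08 82
python3 - <<'E'
from h import *
im=cv2.imread('pics/s38.png'); c=im[200:235,292:332]; cv2.imwrite('pics/ring.png',cv2.resize(c,None,fx=14,fy=14,interpolation=cv2.INTER_CUBIC))
a=np.linspace(0,2*np.pi,9)[:-1]
P=np.c_[.603+.032*np.cos(a),.032*np.sin(a),a*0+.022]; print(((proj('side',P)-[292,200]+.5)*14).round(0).tolist())
im=snap('top','t38'); cv2.imwrite('pics/t38z.png',cv2.resize(im[180:290,410:480,::-1],None,fx=5,fy=5,interpolation=cv2.INTER_CUBIC))
E
```

```text
time: 39.95
position: [0.5982, 0.0088, 0.1049]
tool_rot: [-2.373, -2.043, 0.014]
force: [-1.2, 1.8, 0.1]
finger_gap: 0.0856
t 39.95 pos [0.5982 0.0088 0.1389] yaw 81.4 gap 0.0856 F [-1.2  1.8  0.1] q [ 0.32  0.67 -0.64  1.72  0.48  0.93 -0.66]
total shift [-0.008   0.0069  0.0588] rot [-0.0136 -0.0002 -0.0096] n 2 per [-0.004   0.0034  0.0294] [-0.0068 -0.0001 -0.0048]
[[457.0, 163.0], [352.0, 111.0], [211.0, 115.0], [111.0, 174.0], [110.0, 255.0], [215.0, 311.0], [364.0, 306.0], [464.0, 244.0]]
```

View pics/ring.png

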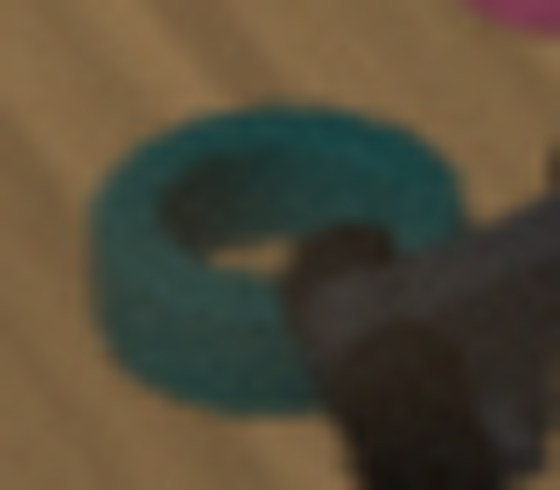

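View pics/t38z.png

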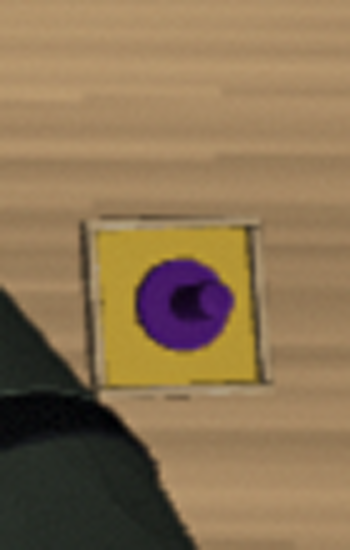

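```bash
python3 -m creep '[{"translation":[-0.008,0.004,0.02],"rot":[-0.013,0,-0.009]},{"translation":[0,0,0.03],"rot":[0,0,0]},{"translation":[0,0,0],"rot":[0,0,0]}]' 0
python3 go.py .602 0 .05 82
python3 - <<'E'
from h import *
f=lambda u,v:[[(u+.5)/5-.5+410,(v+.5)/5-.5+180]]
print('foot top',ray('top',f(183,305),.016),'shaft top',ray('top',f(215,299),.066))
# side: foot centre / shaft top in s38z
g=lambda u,v:[[(u+.5)/3.6-.5+270,(v+.5)/3.6-.5+230]]
print('side foot',ray('side',g(318,392),.016),'shaft',ray('side',g(321,308),.066))
E
```

```text
time: 40.25
position: [0.5996, -0.0036, 0.0514]
tool_rot: [2.37, 2.061, -0.005]
force: [-1.8, -0.0, -1.0]
finger_gap: 0.0855
t 40.25 pos [ 0.5996 -0.0036  0.0854] yaw 82.0 gap 0.0855 F [-1.8 -0.  -1. ] q [ 0.31  0.73 -0.6   1.76  0.54  0.83 -0.69]
total shift [0.004  0.0019 0.0354] rot [-0.0017  0.0026  0.0004] n 1 per [0.004  0.0019 0.0354] [-0.0017  0.0026  0.0004]
foot top [[ 0.52934239 -0.3489159   0.016     ]] shaft top [[ 0.5300068  -0.34862327  0.066     ]]
side foot [[ 0.52898229 -0.3537419   0.016     ]] shaft [[ 0.53028231 -0.35026056  0.066     ]]
```

```bash
python3 -m creep '[{"translation":[0.004,0.001,0.018],"rot":[-0.001,0.002,0]},{"translation":[0,0,0],"rot":[0,0,0]},{"translation":[0,0,0.018],"rot":[0,0,0]},{"translation":[0,0,0],"rot":[0,0,0]}]' 0
python3 go.py .602 0 -.005 82
python3 -c "
from h import *
im=snap('side','s39'); cv2.imwrite('pics/s39z.png',cv2.resize(im[130:260,250:380,::-1],None,fx=4.5,fy=4.5))"
```

```text
time: 40.58
position: [0.6002, -0.0024, 0.0155]
tool_rot: [-2.372, -2.057, 0.006]
force: [-1.7, -0.5, -0.1]
finger_gap: 0.0858
t 40.58 pos [ 0.6002 -0.0024  0.0495] yaw 81.9 gap 0.0858 F [-1.7 -0.5 -0.1] q [ 0.29  0.78 -0.57  1.77  0.58  0.77 -0.72]
total shift [0.0027 0.0017 0.0545] rot [-0.0039  0.0018 -0.0021] n 2 per [0.0014 0.0008 0.0272] [-0.002   0.0009 -0.001 ]
```

View pics/s39z.png

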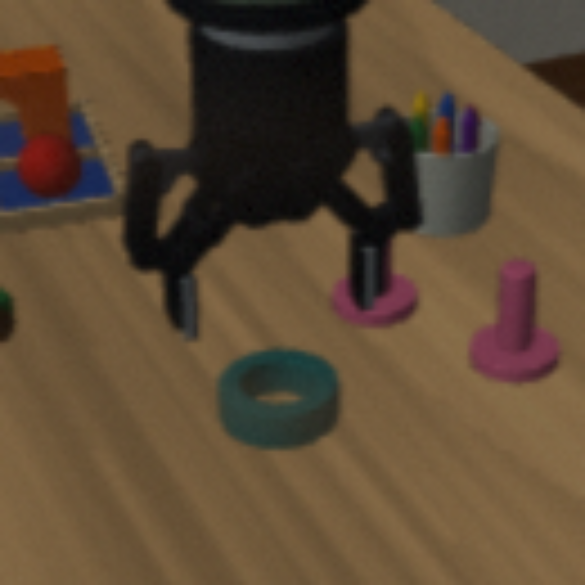

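```bash
python3 -m creep '[{"translation":[0.002,0.001,0.018],"rot":[-0.003,0.002,0]},{"translation":[0,0,0],"rot":[0,0,0]},{"translation":[0,0,0.015],"rot":[0.002,0,0]},{"translation":[0,0,0],"rot":[0,0,0]}]' 0
python3 go.py .602 0 -.005 82
```

```text
time: 40.97
position: [0.606, -0.0017, -0.009]
tool_rot: [2.373, 2.054, 0.007]
force: [-1.1, -0.4, -0.6]
finger_gap: 0.0855
t 40.97 pos [ 0.606  -0.0017  0.025 ] yaw 81.8 gap 0.0855 F [-1.1 -0.4 -0.6] q [ 0.27  0.82 -0.55  1.76  0.61  0.73 -0.74]
total shift [ 0.0011 -0.0044  0.03  ] rot [ 0.0054 -0.0008 -0.0042] n 1 per [ 0.0011 -0.0044  0.03  ] [ 0.0054 -0.0008 -0.0042]
```

```bash
python3 -m creep '[{"translation":[0.001,-0.004,0.004],"rot":[0.005,0,-0.004]},{"translation":[0,0,0],"rot":[0,0,0]},{"translation":[0,-0.001,0.012],"rot":[0.002,0,0]},{"translation":[0,0,0],"rot":[0,0,0]}]' 0
python3 go.py .602 0 -.005 82
python3 -c "
from h import *
im=snap('side','s40'); cv2.imwrite('pics/s40z.png',cv2.resize(im[130:260,250:380,::-1],None,fx=4.5,fy=4.5))"
```

```text
time: 41.3
position: [0.6028, -0.0002, -0.0213]
tool_rot: [2.371, 2.06, 0.003]
force: [-0.8, -0.2, -0.8]
finger_gap: 0.0856
t 41.30 pos [ 6.028e-01 -2.000e-04  1.270e-02] yaw 82.0 gap 0.0856 F [-0.8 -0.2 -0.8] q [ 0.26  0.84 -0.54  1.77  0.62  0.71 -0.75]
total shift [ 0.0001 -0.0009  0.0177] rot [ 0.0018 -0.0011 -0.0006] n 1 per [ 0.0001 -0.0009  0.0177] [ 0.0018 -0.0011 -0.0006]
```

View pics/s40z.png

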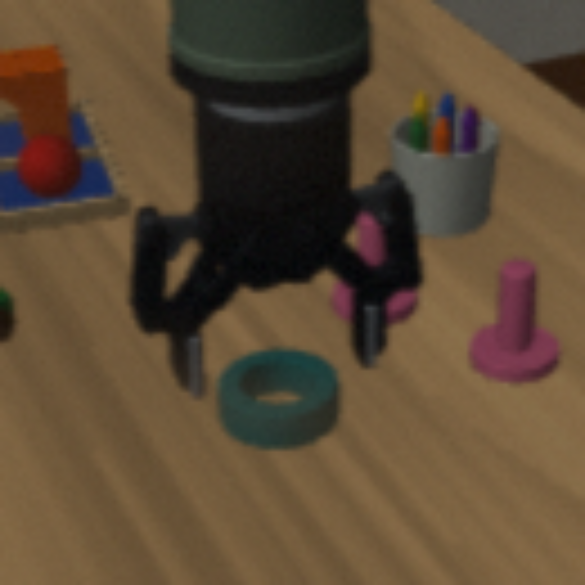

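```bash
python3 -m creep '[{"translation":[0,-0.001,0.008],"rot":[0.002,0,0]},{"translation":[0,0,0],"rot":[0,0,0]},{"translation":[0,-0.001,0.006],"rot":[0.002,0,0]},{"translation":[0,0,0],"rot":[0,0,0]}]' 0
python3 go.py .602 0 -.005 82
python3 -c "
from h import *
im=snap('side','s41'); cv2.imwrite('pics/s41z.png',cv2.resize(im[130:260,250:380,::-1],None,fx=4.5,fy=4.5))"
```

```text
time: 41.68
position: [0.6019, 0.0003, -0.0347]
tool_rot: [-2.371, -2.06, -0.001]
force: [-0.3, 0.3, -0.7]
finger_gap: 0.0859
t 41.68 pos [ 6.019e-01  3.000e-04 -7.000e-04] yaw 82.0 gap 0.0859 F [-0.3  0.3 -0.7] q [ 0.26  0.86 -0.52  1.77  0.64  0.69 -0.77]
total shift [-0.0003  0.0001  0.0043] rot [-0.0004 -0.0015 -0.0005] n 1 per [-0.0003  0.0001  0.0043] [-0.0004 -0.0015 -0.0005]
```

View pics/s41z.png

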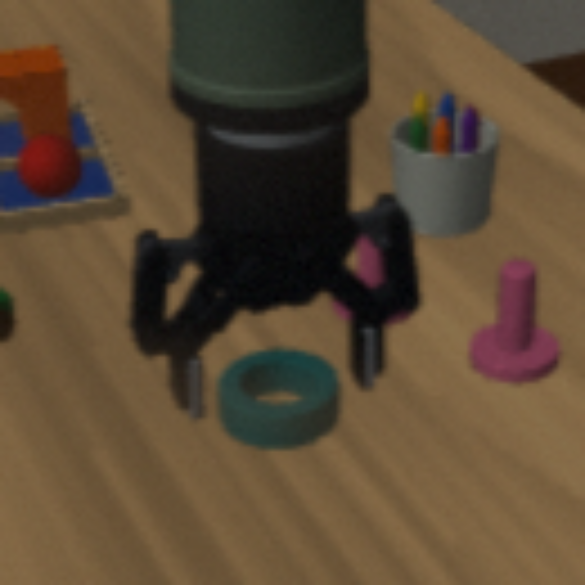

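```bash
python3 -m creep '[{"translation":[0,0,0.003],"rot":[0,0,0]},{"translation":[0,0,0],"rot":[0,0,0]},{"translation":[0,0,0],"rot":[0,0,0]},{"translation":[0,0,0],"rot":[0,0,0]},{"translation":[0,0,0],"rot":[0,0,0]},{"translation":[0,0,0],"rot":[0,0,0]}]' 255
python3 go.py .602 0 -.005 82
python3 -m creep '[{"translation":[0,0,-0.025],"rot":[0,0,0]},{"translation":[0,0,-0.035],"rot":[0,0,0]},{"translation":[0,0,-0.035],"rot":[0,0,0]},{"translation":[0,0,-0.035],"rot":[0,0,0]},{"translation":[0,0,0],"rot":[0,0,0]}]'
python3 go.py .530 -.349 .12 82
python3 -c "
from h import *
im=snap('side','s42'); cv2.imwrite('pics/s42z.png',cv2.resize(im[130:260,250:380,::-1],None,fx=4.5,fy=4.5))"
```

```text
time: 42.23
position: [0.6028, 0.0005, -0.0364]
tool_rot: [2.371, 2.061, 0.003]
force: [-0.4, 1.3, -0.7]
finger_gap: 0.0613
t 42.23 pos [ 6.028e-01  5.000e-04 -2.400e-03] yaw 82.0 gap 0.0613 F [-0.4  1.3 -0.7] q [ 0.25  0.86 -0.52  1.77  0.64  0.68 -0.77]
total shift [-0.0006 -0.0007  0.0026] rot [ 0.0012 -0.0014 -0.0003] n 1 per [-0.0006 -0.0007  0.0026] [ 0.0012 -0.0014 -0.0003]
time: 42.65
position: [0.6007, 0.0011, 0.0966]
tool_rot: [-2.366, -2.06, 0.003]
force: [1.3, -0.2, 0.9]
finger_gap: 0.0608
t 42.65 pos [0.6007 0.0011 0.1306] yaw 82.1 gap 0.0608 F [ 1.3 -0.2  0.9] q [ 0.33  0.68 -0.64  1.72  0.49  0.91 -0.65]
total shift [-0.3565 -0.0217  0.0101] rot [-0.0045 -0.0016  0.0013] n 9 per [-0.0396 -0.0024  0.0011] [-0.0005 -0.0002  0.0001]
```

View pics/s42z.png

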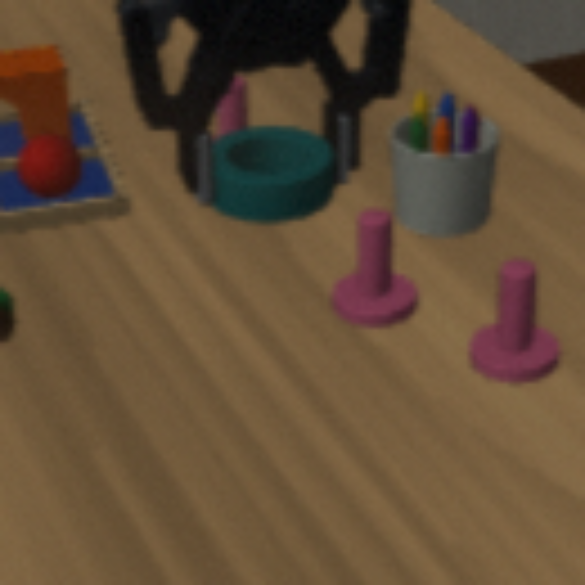

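```bash
python3 -m creep '[{"translation":[-0.039,-0.0024,0],"rot":[0,0,0]},{"translation":[-0.039,-0.0024,0],"rot":[0,0,0]},{"translation":[-0.039,-0.0024,0],"rot":[0,0,0]},{"translation":[-0.039,-0.0024,0],"rot":[0,0,0]},{"translation":[-0.039,-0.0024,0],"rot":[0,0,0]},{"translation":[-0.039,-0.0024,0],"rot":[0,0,0]},{"translation":[-0.039,-0.0024,0],"rot":[0,0,0]},{"translation":[-0.039,-0.0024,0],"rot":[0,0,0]},{"translation":[0,0,0],"rot":[0,0,0]}]'
python3 go.py .530 -.349 .10 82
```

```text
time: 43.45
position: [0.5334, -0.316, 0.0879]
tool_rot: [-2.355, -2.064, 0.006]
force: [-0.3, -0.1, -0.4]
finger_gap: 0.0612
t 43.45 pos [ 0.5334 -0.316   0.1219] yaw 82.5 gap 0.0612 F [-0.3 -0.1 -0.4] q [ 0.85  0.72 -0.63  1.67  0.5   0.93 -0.1 ]
total shift [-0.0332  0.0012  0.0218] rot [-0.0101 -0.0033  0.0082] n 1 per [-0.0332  0.0012  0.0218] [-0.0101 -0.0033  0.0082]
```

```bash
python3 -m creep '[{"translation":[-0.017,0,0],"rot":[-0.01,-0.003,0.008]},{"translation":[-0.016,0,0],"rot":[0,0,0]},{"translation":[0,0,0],"rot":[0,0,0]},{"translation":[0,0,0.015],"rot":[0,0,0]},{"translation":[0,0,0],"rot":[0,0,0]}]'
python3 go.py .530 -.349 .05 82
python3 -c "
from h import *
im=snap('side','s43'); cv2.imwrite('pics/s43z.png',cv2.resize(im[230:390,270:430,::-1],None,fx=3.6,fy=3.6))"
```

```text
time: 43.87
position: [0.5254, -0.3519, 0.0677]
tool_rot: [-2.374, -2.051, 0.002]
force: [-0.7, 0.4, -1.3]
finger_gap: 0.0609
t 43.87 pos [ 0.5254 -0.3519  0.1017] yaw 81.7 gap 0.0609 F [-0.7  0.4 -1.3] q [ 0.89  0.75 -0.61  1.65  0.52  0.9  -0.07]
total shift [0.0035 0.0043 0.0517] rot [-0.0041 -0.0017 -0.006 ] n 2 per [0.0017 0.0022 0.0258] [-0.002  -0.0008 -0.003 ]
```

View pics/s43z.png

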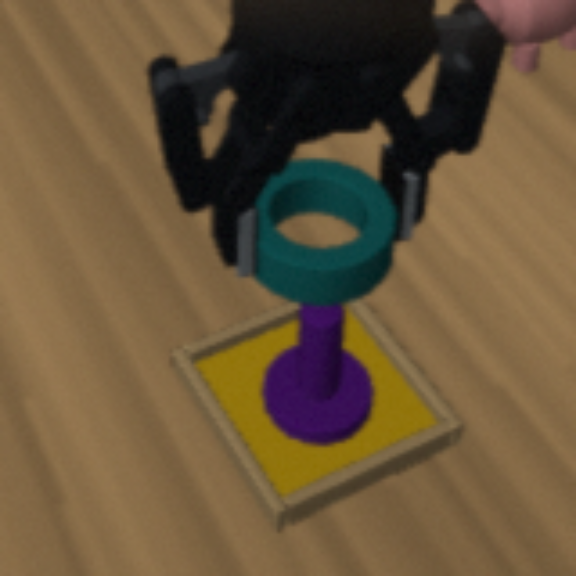

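Run:
```python
from h import *
g=lambda u,v:[[(u+.5)/3.6-.5+270,(v+.5)/3.6-.5+230]]
a=np.linspace(0,2*np.pi,73); P=np.c_[.5254+.032*np.cos(a),-.3519+.032*np.sin(a),a*0+.126]
q=(proj('side',P)-[270,230]+.5)*3.6; print(q.min(0),q.max(0),q.mean(0))
P=np.c_[.5254+.020*np.cos(a),-.3519+.020*np.sin(a),a*0+.126]
q=(proj('side',P)-[270,230]+.5)*3.6; print(q.min(0),q.max(0),q.mean(0))
```

```text
[240.5090534  159.41570564] [397.55165408 271.74951072] [319.78678607 213.93907343]
[269.80346894 178.9362326 ] [367.89405353 249.05283222] [319.34512848 213.27626617]
```

```bash
python3 -m creep '[{"translation":[0.0035,0.003,0],"rot":[-0.003,-0.001,-0.006]},{"translation":[0,0,0],"rot":[0,0,0]},{"translation":[0,0,0.015],"rot":[0,0,0]},{"translation":[0,0,0],"rot":[0,0,0]}]'
python3 go.py .530 -.349 .05 82
```

```text
time: 44.25
position: [0.5317, -0.3451, 0.0537]
tool_rot: [2.365, 2.067, 0.003]
force: [-0.3, 1.1, -1.6]
finger_gap: 0.0614
t 44.25 pos [ 0.5317 -0.3451  0.0877] yaw 82.3 gap 0.0614 F [-0.3  1.1 -1.6] q [ 0.87  0.77 -0.6   1.66  0.54  0.88 -0.08]
total shift [-0.0042 -0.0012  0.0377] rot [ 0.0011 -0.0013  0.0053] n 1 per [-0.0042 -0.0012  0.0377] [ 0.0011 -0.0013  0.0053]
```

```bash
python3 -m creep '[{"translation":[-0.003,-0.001,0.015],"rot":[0.001,-0.001,0.004]},{"translation":[0,0,0],"rot":[0,0,0]},{"translation":[0,0,0.012],"rot":[0,0,0]},{"translation":[0,0,0],"rot":[0,0,0]}]'
python3 go.py .530 -.349 .0136 82
python3 -c "
from h import *
im=snap('side','s44'); cv2.imwrite('pics/s44z.png',cv2.resize(im[230:390,270:430,::-1],None,fx=3.6,fy=3.6))"
```

```text
time: 44.58
position: [0.531, -0.347, 0.0255]
tool_rot: [2.368, 2.064, 0.001]
force: [-0.9, 0.3, -1.3]
finger_gap: 0.0611
t 44.58 pos [ 0.531  -0.347   0.0595] yaw 82.2 gap 0.0611 F [-0.9  0.3 -1.3] q [ 0.86  0.81 -0.58  1.67  0.56  0.83 -0.1 ]
total shift [-0.0022 -0.0007  0.0459] rot [ 0.0004 -0.0004  0.0028] n 2 per [-0.0011 -0.0003  0.023 ] [ 0.0002 -0.0002  0.0014]
```

View pics/s44z.png

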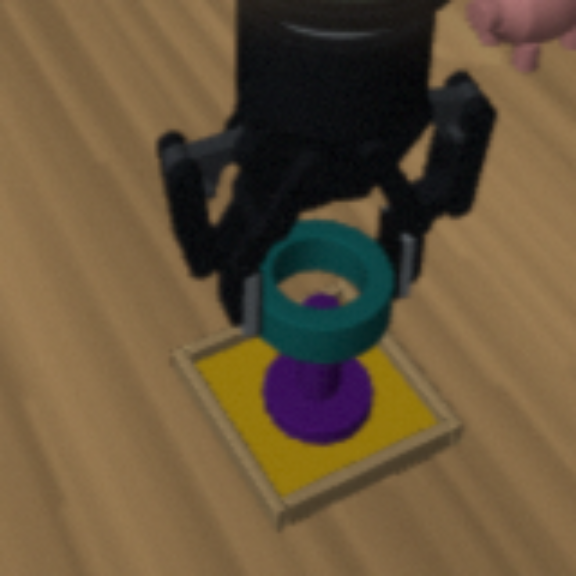

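Ring bottom is just below the shaft top and centred over it; keep lowering.

```bash
python3 -m creep '[{"translation":[-0.002,-0.001,0.015],"rot":[0,0,0.002]},{"translation":[0,0,0],"rot":[0,0,0]},{"translation":[0,0,0.012],"rot":[0.001,0,0]},{"translation":[0,0,0],"rot":[0,0,0]}]'
python3 go.py .530 -.349 .0136 82
python3 -m creep '[{"translation":[0,0,0.008],"rot":[0.001,0,0]},{"translation":[0,0,0],"rot":[0,0,0]}]'
python3 go.py .530 -.349 .0136 82
```

```text
time: 44.97
position: [0.5316, -0.3495, 0.0003]
tool_rot: [2.368, 2.06, 0.002]
force: [-0.4, 0.2, -0.6]
finger_gap: 0.061
t 44.97 pos [ 0.5316 -0.3495  0.0343] yaw 82.0 gap 0.0610 F [-0.4  0.2 -0.6] q [ 0.85  0.84 -0.56  1.68  0.59  0.79 -0.12]
total shift [ 0.0003 -0.0017  0.0207] rot [0.0029 0.0007 0.0007] n 1 per [ 0.0003 -0.0017  0.0207] [0.0029 0.0007 0.0007]
time: 45.13
position: [0.5319, -0.3495, -0.008]
tool_rot: [2.369, 2.06, 0.001]
force: [0.0, 0.1, -0.8]
finger_gap: 0.0613
t 45.13 pos [ 0.5319 -0.3495  0.026 ] yaw 82.0 gap 0.0613 F [ 0.   0.1 -0.8] q [ 0.85  0.86 -0.55  1.68  0.6   0.78 -0.13]
total shift [ 0.0002 -0.0019  0.0124] rot [0.0022 0.0009 0.0007] n 1 per [ 0.0002 -0.0019  0.0124] [0.0022 0.0009 0.0007]
```

```bash
python3 -m creep '[{"translation":[0,-0.002,0.008],"rot":[0.002,0.001,0]},{"translation":[0,0,0],"rot":[0,0,0]}]'
python3 go.py .530 -.349 .0136 82
python3 -m creep '[{"translation":[0,0,0.005],"rot":[0.001,0,0]},{"translation":[0,0,0],"rot":[0,0,0]}]'
python3 go.py .530 -.349 .0136 82
python3 -c "
from h import *
im=snap('side','s45'); cv2.imwrite('pics/s45z.png',cv2.resize(im[230:390,270:430,::-1],None,fx=3.6,fy=3.6))"
```

```text
time: 45.3
position: [0.53, -0.3492, -0.0164]
tool_rot: [2.37, 2.062, 0.0]
force: [-0.9, 0.4, -1.6]
finger_gap: 0.0616
t 45.30 pos [ 0.53   -0.3492  0.0176] yaw 82.0 gap 0.0616 F [-0.9  0.4 -1.6] q [ 0.84  0.87 -0.55  1.68  0.6   0.77 -0.13]
total shift [0.0002 0.     0.004 ] rot [ 0.0003 -0.0001  0.0008] n 1 per [0.0002 0.     0.004 ] [ 0.0003 -0.0001  0.0008]
time: 45.47
position: [0.5306, -0.3495, -0.0208]
tool_rot: [2.37, 2.061, -0.0]
force: [-0.5, -0.2, 0.5]
finger_gap: 0.0614
t 45.47 pos [ 0.5306 -0.3495  0.0132] yaw 82.0 gap 0.0614 F [-0.5 -0.2  0.5] q [ 0.84  0.87 -0.54  1.68  0.61  0.76 -0.13]
total shift [ 0.0004 -0.0006 -0.0004] rot [0.0003 0.0006 0.0007] n 1 per [ 0.0004 -0.0006 -0.0004] [0.0003 0.0006 0.0007]
```

View pics/s45z.png

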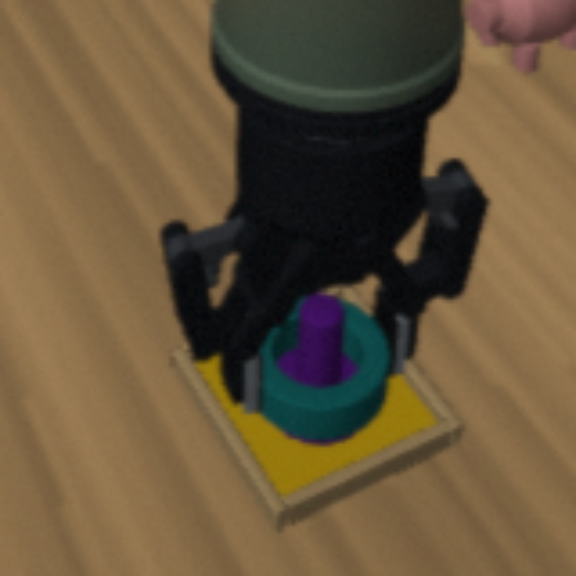

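```bash
python3 -m creep '[{"translation":[0,0,-0.001],"rot":[0,0,0]},{"translation":[0,0,0],"rot":[0,0,0]},{"translation":[0,0,0],"rot":[0,0,0]},{"translation":[0,0,0],"rot":[0,0,0]},{"translation":[0,0,-0.02],"rot":[0,0,0]},{"translation":[0,0,-0.03],"rot":[0,0,0]},{"translation":[0,0,-0.04],"rot":[0,0,0]},{"translation":[0,0,-0.04],"rot":[0,0,0]},{"translation":[0,0,-0.03],"rot":[0,0,0]},{"translation":[-0.03,0,0],"rot":[0,0,0]},{"translation":[0,0,0],"rot":[0,0,0]}]' 20
python3 go.py .4 -.5 .2 82
python3 -c "
from h import *
im=snap('side','s46'); cv2.imwrite('pics/s46z.png',cv2.resize(im[230:390,270:430,::-1],None,fx=3.6,fy=3.6))"
```

```text
time: 46.43
position: [0.5256, -0.3783, 0.146]
tool_rot: [-2.365, -2.064, 0.001]
force: [-0.5, -2.4, -1.0]
finger_gap: 0.0786
t 46.43 pos [ 0.5256 -0.3783  0.18  ] yaw 82.2 gap 0.0786 F [-0.5 -2.4 -1. ] q [ 0.94  0.69 -0.65  1.56  0.46  1.06  0.04]
total shift [-0.1376 -0.108  -0.0199] rot [-0.0025 -0.0013  0.0037] n 5 per [-0.0275 -0.0216 -0.004 ] [-0.0005 -0.0003  0.0007]
```

View pics/s46z.png

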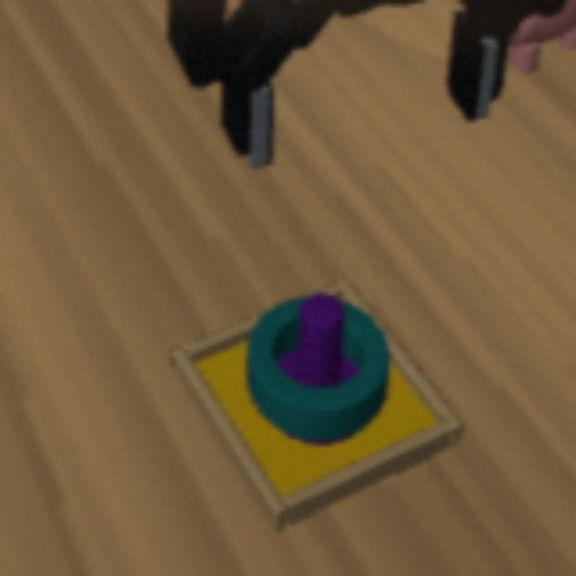

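View pics/s46.png

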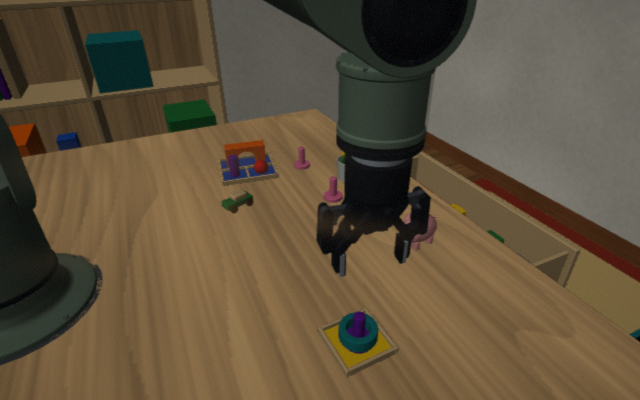

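Ring lies flat around the post. Last: a top view to confirm the blue tray and the bystanders, with everything settled.

```bash
python3 -m creep '[{"translation":[-0.03,0,-0.01],"rot":[0,0,0]},{"translation":[-0.03,0,0],"rot":[0,0,0]},{"translation":[-0.03,0,0],"rot":[0,0,0]},{"translation":[0,0,0],"rot":[0,0,0]},{"translation":[0,0,0],"rot":[0,0,0]}]'
python3 - <<'E'
from h import *
im=snap('top','tf'); cv2.imwrite('pics/tfz.png',cv2.resize(im[100:300,140:480,::-1],None,fx=2.3,fy=2.3))
a=cv2.imread('pics/top0.png').astype(int); d=np.abs(im[:,:,::-1].astype(int)-a).sum(2)
for n,(x0,x1,y0,y1) in dict(car=(245,275,248,282),piggy=(366,395,126,166),pot=(244,274,127,160),pink1=(200,224,166,190),pink2=(277,300,166,190),pink3=(308,331,151,174)).items(): print(n,d[y0:y1,x0:x1].max())
E
```

```text
time: 46.9
position: [0.5156, -0.465, 0.1559]
tool_rot: [-2.358, -2.07, -0.004]
force: [0.7, 0.7, 0.4]
finger_gap: 0.0785
car 14
piggy 15
pot 20
pink1 14
pink2 13
pink3 13
```

View pics/tfz.png

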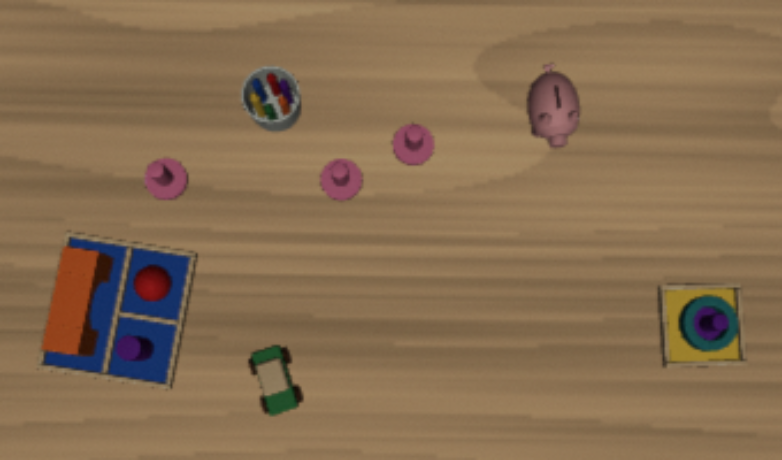

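```bash
python3 -c "
from bench import env
env.close_job()"
```

```text
the job is handed in; nothing more can be done
```

Both play kits are made up and the job is handed in, at about 47 s of the 128 s allowed.

**What I did:** I placed them in the order asked. In the blue tray: the bridge on its feet in the long compartment, the ball in the round hole, and the plain purple peg upright in the remaining compartment. In the yellow tray: the purple post on its broad foot, then the teal ring over it.

**Last checks:**
- **Side and top views:** The last pictures show every piece where it belongs. The ball's measured centre is within about 1 mm of the hole, and the ring lies flat on the post's foot.
- **Bystanders:** The car, piggy bank, pot and the three pink look-alikes show only image noise against the first picture, so none of them moved.
- **Robot:** The arm was clear of everything, with the gripper open and empty.

**What disagreed:**
- **Height reading:** The reported tool height was about 34 mm too low. The pictures showed it, and a light touch on the bench confirmed it. I corrected every height by that amount.
- **Force reading:** It stayed at noise level (1–3 N) even in contact, so I judged contact from where the height stopped changing. I therefore can't vouch for peak contact forces.
- **Gripper gap:** It read about 1–3 mm less than the true sizes of the objects.
- **Repeated grasps:** The first grasps of the bridge and the ball were too high. I released and repeated both, and the ball shifted about 3 mm on the bench before it was picked up.

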